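# Snug an adjustable wrench onto a valve's packing nut and nip it up

## Robot

A 7-joint arm with a two-finger parallel gripper is mounted at the origin on a cart in front of the work surface, level with it; the furniture and walls round the work are solid. World frame = base frame: x ahead of the robot, y to its left, z up, the work surface at z = 0. Lengths are in mm, angles in rad, forces in N, time in s.
With the tool pointing down it reaches from about 425 to 825 mm from the base axis. Payload 3.6 kg.
Tool frame: the origin (TCP) lies at the very end of the fingers, on their centre line; the grasp point (between the pads) lies 19 mm behind it; y points along the fingers, x is the direction in which the jaws open and shut, and the axes are right-handed (so a half turn about y gives the same grasp; the last joint's range is limited). The gripper opens to 85 mm and grips with 20 to 120 N. Pads are 22 mm wide; open, the fingers measure 114 mm over their backs; the gripper's body (76 mm by 85 mm) begins 54 mm behind the grasp point. The pads swing forward as they close: fully open they stand 13 mm farther back than shut.
Start: joints at [1.264, 0.615, -0.013, 1.423, 0.008, 1.103, -0.04], TCP at [180.143, -624.509, 231.297] pointing down, gripper open.
Joint ranges: [-3.12, 3.12], [-0.3, 2.06], [-1.34, 1.32], [0.26, 2.42], [-1.36, 4.5], [0.01, 1.98], [-2.84, 2.84]. Speed limits (rad/s): [2.79, 2.79, 3.14, 3.14, 3.14, 3.14, 3.14].

## Interface

Orientations are given as a unit quaternion [w, x, y, z].
In Python, from bench import robot, vision, order gives the robot as it stands. The module is installed in compiled form; this text tells all that it offers.
- The arm moves only by the tool carry_out, never from a script. Its argument "commands" is one flat list of numbers, 4 for each row, row after row: the shift along the tool's x, y, z in cm, then the turn about the tool's y in rad. A call has 1 to 10 rows; each row shifts and turns the pose as measured when the row begins, along the tool's axes as they then stand; what a row does not reach is not made up. A row lasts 1/12 s, in which the tool goes at most 41.7 mm and 7.16 degrees, less where a joint would pass 70% of its speed; a pose out of reach is approached as far as the arm can. A call with a gripper value outside its range is refused whole. "claw" is the closure in counts, from 0 (fully open) to 255 (shut), set as the call begins (left out, the last holds). The fingers move at their own pace and stop on an object; the grip force is fixed at half the most. Time passes only in rows, so rows that do not move let the fingers close. It gives the time, the measured TCP pose, the force and the opening at its end, in the units of the state.
- robot.observe(): the state, without advancing time (a new reading comes with each control period).
- vision.capture(name): name is "side" or "top" or "wrist"; returns a dict with "pixels" (480x640x3 uint8, red, green, blue), "range_z" (480x640 float32, mm along the optical axis (not along the pixel's ray), 0 where there is no reading), "camera_matrix" (3x3 intrinsics, pixels), "R" (3x3) and "t" (3): a world point X has camera coordinates R X + t. Camera axes: x right, y down, z forward; pixel columns grow to the right and rows downward; lengths in mm; the calibration is good to about 2 mm. A picture is of the moment at which its call begins.
- order.sign_off(): hands the job in, once; it reports no verdict.
The state is a dict: "time_s": time; "qpos": joint angles; "qd": joint speeds; "joint_efforts": joint torques, N m; "ee_pos": TCP position; "ee_rot": TCP orientation; "force": force on the tool from outside, world axes, zero at the start; "ft_torque": the same for the moment, N m; "opening": finger opening in mm.
Only numpy, scipy, OpenCV 4.12 (cv2) and the standard library are available. Lean on these libraries where they do the work, as an engineer would, in place of code of your own. Each camera call takes 0.05 s, during which the arm holds its last target.

## Task

The packing nut of the tap valve in the holder board is loose. Lay the adjustable wrench flat on the board with its open jaws round the brass nut, roll the wrench's worm wheel until the jaw sits snugly on the nut before you turn it, then push the handle clockwise (seen from above) until the nut comes up against its stop. Leave the closed wrench lying on the nut, and do not shift or knock over any of the things standing around.

Things in the scene. Friction and masses are not known exactly. Their poses are not given: they have to be found in the camera images.
- holder: Fixed grey plastic board, 180x180x20 mm, flat on the table, with a brass valve standing in its middle. Origin: centre of its underside, on the table and on the nut's vertical axis. A thin fixed spindle (10 mm across) stands out of the nut up to 47 mm above the table, with a fixed stop arm 12 mm long along the board's +x.
- nut_center (a point): Centre of the brass hexagon nut: 27 mm across flats, 31 mm across corners, 15 mm high, its underside 21 mm and flat top 36 mm above the table. z is up; flats face this frame's +x and -x and so on every 60 degrees. A small dark tab on its top lies along +x, 12.5 mm out and up to 42 mm above the table; tight, it touches the stop arm.
- valve_nut (a joint): Turn of the nut in rad, growing clockwise seen from above; it starts between 0 and 0.2 and has a hard stop at 0.75 (where it is tight). Steady friction of 0.2 Nm, no spring.
- outlet_top (a point): Top of a fixed brass outlet pipe with a hexagon cap, standing on the board 74 mm from the nut's axis; 26 mm across at most, its top 70 mm above the table.
- wrench: Loose steel adjustable wrench lying flat on the table, worm side up: about 0.38 kg, 192 mm long, head 14 mm thick. Origin: on the underside, below the mouth point. Axes: x out of the open mouth, parallel to the jaw faces; z up. The fixed jaw is on the -y side, the moving jaw on the +y side. The head spans y = -31 to +36 mm; the handle runs to -x.
- wrench_mouth (a point): Mouth point: where the axis of a snugly held 27 mm nut sits, 7 mm above the wrench's underside. Axes as of the wrench. The fixed jaw's face is the plane y = -13.5 mm, the moving jaw's face is at y = -13.5 mm + gap. The bottom of the throat is at x = -17 mm, the jaw tips at x = +16 mm.
- wrench_jaw (a joint): Closing travel of the moving jaw in m: the gap between the jaw faces is 38 mm minus this value. It starts at 2 to 5 mm (gap 36 to 33 mm); 11 mm is snug on the 27 mm nut. It follows the worm and cannot be pushed directly with reasonable force.
- wrench_worm (a joint): Turn of the worm wheel in rad; the jaw travels 1.5 mm per rad. Positive (top of the wheel rolling towards the jaws, along the wrench's +x) closes the jaw. Friction 0.03 Nm: the drag on its top must exceed about 4 N; the knurl grips well (friction about 1.5). It stays where it is left and stalls when the jaw is snug.
- worm_top (a point): Highest point of the knurled worm wheel: 17 mm in diameter, 18 mm long, its axis along the wrench's y. At x = -38 mm, y = 0 from the mouth and 18 mm above the wrench's underside, so that the wheel stands 4 mm proud of the head's upper face.
- wrench_grip (a point): Grip point on the handle, about 35 mm behind the centre of mass: x = -89, y = -12 mm from the mouth, 8 mm above the wrench's underside. The handle is 23 mm wide here, its faces 2 and 14 mm above the underside. It leans 15 degrees: from here it runs to its end along (-0.966, -0.259) in the wrench's x, y. Axes as of the wrench.
- handle_end (a point): Point on the handle 18 mm before its end, at x = -156, y = -30 mm from the mouth, at mid height; the handle is 26 mm wide here. Axes as of the mouth.
- deli_cup: Lidded round pale cup standing on the board, 74 mm across, 68 mm high (its top 88 mm above the table). Origin: centre of its underside. Bystander, loose.
- spice_jar: Spice jar standing on the board, 44 mm across, 105 mm high (its top 125 mm above the table). Origin: centre of its underside. Bystander, loose.
- label_roll: Roll of labels on the table, 64 mm across, 30 mm high. Origin: centre of its underside. Bystander, loose.
- squeeze_bottle: Squeeze bottle on the table, 64 mm across, 216 mm high. Origin: centre of its underside. Bystander, loose.

How it is judged:
By the outcome, as a careful person would: the job done as asked, in the order asked, and still so for the second after the job is handed in, with the robot touching nothing.
It also fails if it takes over 61 s, if anything falls off the work surface, if the arm or the gripper's body presses on something with over 40 N, if the wrist force passes 120 N, or if a joint passes its speed limit or range.

## Working session

There is one attempt and no reset: what is moved stays moved. The work goes in short steps, Python scripts to look and compute and a tool call to move; the robot and the scene stay as the last step left them, time stands still between calls to the robot, and variables do not carry over. Pictures are saved under pics/ and viewed, and the job is handed in when it is done.

Besides the shell and the picture viewer there is one more tool, called after "Emit:" by a JSON object that holds its "op" and its "data", one argument or row to a line. carry_out: Moves the arm, as the interface text tells. Its arguments: {"type":"object","properties":{"commands":{"type":"array"},"claw":{"type":"number"}},"required":["commands"]}

```bash
mkdir -p pics; ls; cat > h.py <<'E'
import numpy as np, cv2
from bench import robot, vision, order
def cap(n,fn=None):
    c=vision.capture(n)
    if fn: cv2.imwrite('pics/'+fn, cv2.cvtColor(c['pixels'],cv2.COLOR_RGB2BGR))
    return c
def ray(c,u,v,z):
    K=np.array(c['camera_matrix']);R=np.array(c['R']);t=np.array(c['t'])
    d=R.T@np.linalg.solve(K,[u,v,1.0]);o=-R.T@t
    return o+d*(z-o[2])/d[2]
def cloud(c):
    K=np.array(c['camera_matrix']);R=np.array(c['R']);t=np.array(c['t'])
    v,u=np.mgrid[0:480,0:640];Z=c['range_z']
    P=np.stack([(u-K[0,2])/K[0,0]*Z,(v-K[1,2])/K[1,1]*Z,Z],-1)
    W=(P-t)@R; W[Z<=0]=np.nan
    return W
def proj(c,X):
    p=np.array(c['camera_matrix'])@(np.array(c['R'])@np.array(X,float)+np.array(c['t']));return p[:2]/p[2]
E
python3 - <<'E'
from h import *
for n in ['side','top','wrist']:
    c=cap(n,n+'0.png'); print(n,(-np.array(c['R']).T@c['t']).round(),c['camera_matrix'][0][0])
s=robot.observe();print(s)
E
```

```text
pics
side [ 546. 1148.  942.] 595.6362496219173
top [ 397.   88. 1317.] 539.0025659642565
wrist [ 257. -603.  374.] 396.63100930043805
{'time_s': 0.15, 'qpos': array([ 1.26350346,  0.61572039, -0.01259303,  1.42456156,  0.00808469,
        1.10339364, -0.04039674]), 'qd': array([-0.0019944 , -0.00262804,  0.00075477, -0.00563171, -0.00016949,
       -0.00205818, -0.00155307]), 'joint_efforts': array([ 1.08370074e-03, -4.69662774e+01,  2.59592095e-01, -1.71252608e+01,
        9.99189127e-03,  7.08381049e-03, -1.44543731e-05]), 'ee_pos': array([ 179.96658965, -623.967771  ,  230.37899216]), 'ee_rot': array([ 0.5654833 , -0.56462996,  0.42567905, -0.42452208]), 'force': array([ 1.42327354, -0.51705974,  0.27438616]), 'ft_torque': array([-0.01530711, -0.00031162, -0.06307728]), 'opening': 85.64395436244592}
```

View pics/top0.png

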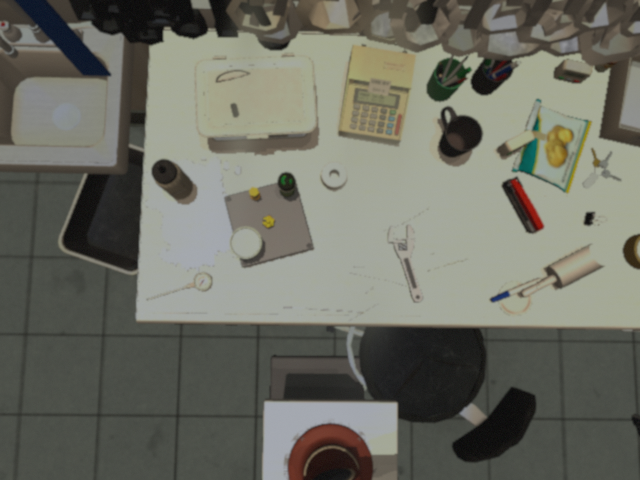

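View pics/side0.png

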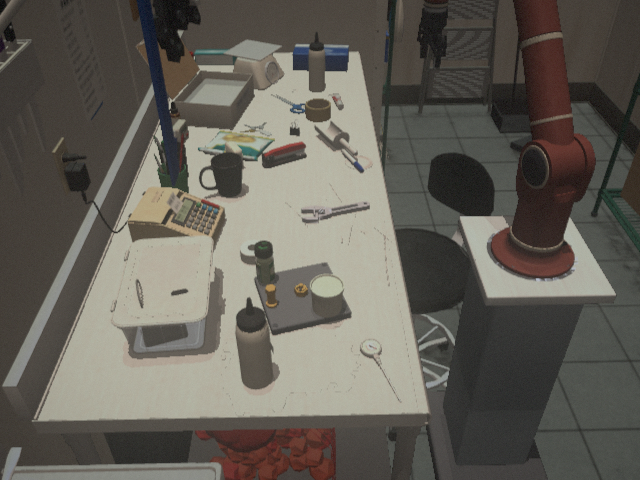

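View pics/wrist0.png

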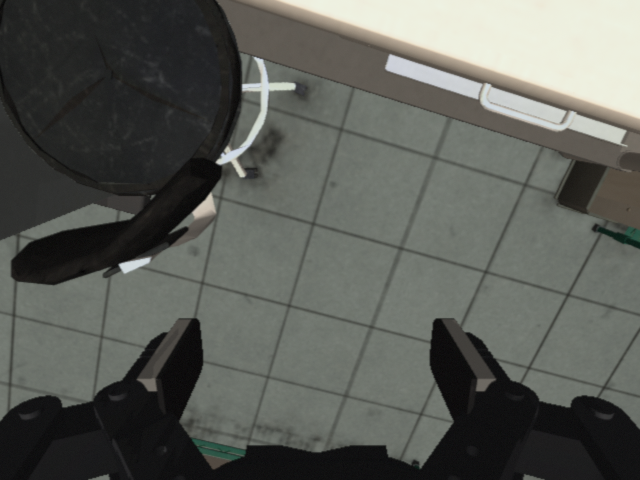

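The top view shows the wrench from (400,230) at its mouth to (417,298) at its handle end. The board is centred on the nut at (268,222), with the cup at (247,243), outlet at (254,193), jar at (287,183), roll at (334,177) and bottle at (172,180). The side view agrees. Next I'll zoom in.

```bash
python3 - <<'E'
from h import *
c=cap('top')
b=cv2.cvtColor(c['pixels'],cv2.COLOR_RGB2BGR)
a=cv2.resize(b[165:275,215:325],(600,600),interpolation=cv2.INTER_CUBIC);cv2.imwrite('pics/za.png',a)
a=cv2.resize(b[215:310,370:450],(505,600),interpolation=cv2.INTER_CUBIC);cv2.imwrite('pics/zb.png',a)
W=cloud(c)
for n,(u,v,z) in dict(nut=(268,222,36),outlet=(254,193,70),jar=(287,183,125),cup=(247,243,88),roll=(334,177,30),bottle=(172,180,200),wm=(400,235,14),we=(417,298,14)).items(): print(n,ray(c,u,v,z).round(),W[v,u].round())
E
```

```text
nut [574. 155.  36.] [573. 155.  44.]
outlet [637. 188.  70.] [nan nan nan]
jar [651. 110. 125.] [651. 110. 122.]
cup [517. 199.  88.] [518. 200.  80.]
roll [688.  -3.  30.] [695.  -5.   0.]
bottle [637. 349. 200.] [644. 358. 165.]
wm [ 550. -167.   14.] [ 552. -170.   -2.]
we [ 398. -207.   14.] [ 398. -207.   13.]
```

View pics/za.png

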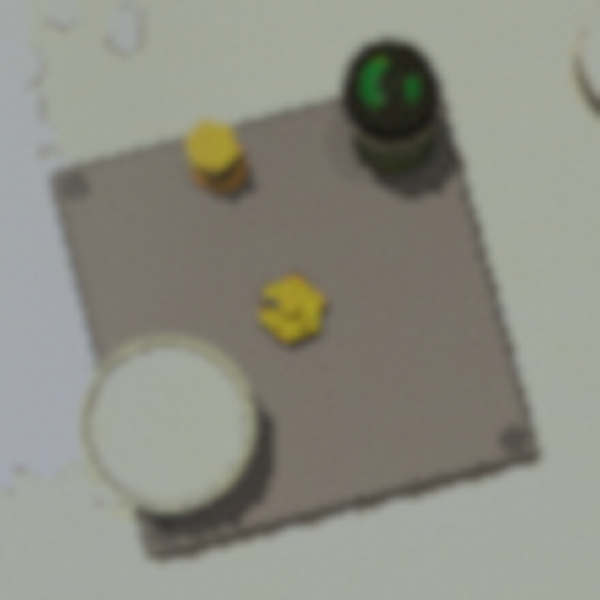

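View pics/zb.png

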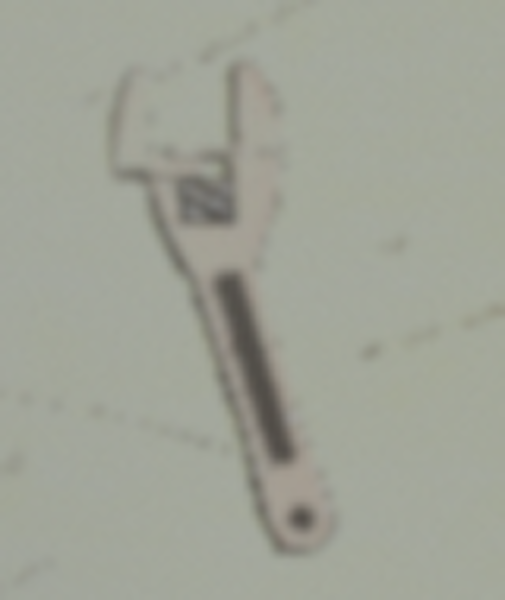

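```bash
cat >> h.py <<'E'
from scipy.spatial.transform import Rotation as Ro
def pose():
    s=robot.observe();q=s['ee_rot'];return np.array(s['ee_pos']),Ro.from_quat([q[1],q[2],q[3],q[0]]).as_matrix(),s
def plan(tgt,yaw=None,step=40,astep=0.12):
    """print tool-frame total & rows; yaw = heading (deg) of the tool x axis (mod 180)"""
    p,R,s=pose()
    h=np.degrees(np.arctan2(R[1,0],R[0,0]))
    d=np.array(tgt,float)-p
    dy=0
    if yaw is not None: dy=(yaw-h+90)%180-90
    turn=-np.radians(dy) # tool y down
    n=int(max(np.ceil(np.linalg.norm(d)/step),np.ceil(abs(turn)/astep),1))
    print('pos',p.round(1),'xhead',round(h,1),'d',d.round(1),'turn',round(turn,3),'n',n,'q7',s['qpos'][6].round(2),'t',s['time_s'].round(2))
    for i in range(n):
        a=np.radians(h+dy*i/n)  # heading at row start
        X=np.array([np.cos(a),np.sin(a),0]);Y=np.array([0,0,-1.]);Z=np.cross(X,Y)
        e=d/n/10
        print('%.2f,%.2f,%.2f,%.3f,'%(e@X,e@Y,e@Z,turn/n),end=' ')
    print()
E
python3 - <<'E'
from h import *
p,R,s=pose();print(R.round(3))
c=vision.capture('wrist');print('cam in tool',R.T@(-np.array(c['R']).T@c['t']-p)); print(np.array(c['R'])@R)
plan([400,-230,320],90)
E
```

```text
[[ 0.277 -0.     0.961]
 [-0.961  0.002  0.277]
 [-0.002 -1.    -0.   ]]
cam in tool [   1.14436925 -143.90207317   79.32888197]
[[ 9.99999748e-01 -2.77975997e-04  6.53821721e-04]
 [ 5.34080003e-04 -3.12762383e-01 -9.49831252e-01]
 [ 4.68521128e-04  9.49831361e-01 -3.12762156e-01]]Traceback (most recent call last):
  File "<stdin>", line 4, in <module>
  File "h.py", line 31, in plan
    print('pos',p.round(1),'xhead',round(h,1),'d',d.round(1),'turn',round(turn,3),'n',n,'q7',s['qpos'][6].round(2),'t',s['time_s'].round(2))
                                                                                                                       ^^^^^^^^^^^^^^^^^
AttributeError: 'float' object has no attribute 'round'
```

```bash
sed -i "s/s\['time_s'\].round(2)/round(float(s['time_s']),2)/" h.py
python3 - <<'E'
from h import *
plan([440,-195,230],90)
E
```

```text
pos [ 180.1 -624.2  230.8] xhead -73.9 d [259.9 429.2  -0.8] turn 0.281 n 13 q7 -0.04 t 0.25
-2.62,0.01,2.84,0.022, -2.68,0.01,2.78,0.022, -2.74,0.01,2.72,0.022, -2.80,0.01,2.66,0.022, -2.85,0.01,2.60,0.022, -2.91,0.01,2.54,0.022, -2.96,0.01,2.47,0.022, -3.02,0.01,2.41,0.022, -3.07,0.01,2.34,0.022, -3.12,0.01,2.28,0.022, -3.17,0.01,2.21,0.022, -3.21,0.01,2.14,0.022, -3.26,0.01,2.07,0.022,
```

Emit:
{"op": "carry_out", "data": {
  "commands": [-2.6, 0, 2.8, 0.02, -2.7, 0, 2.8, 0.02, -2.7, 0, 2.7, 0.02, -2.8, 0, 2.7, 0.02, -2.8, 0, 2.6, 0.02, -2.9, 0, 2.5, 0.02, -3.0, 0, 2.5, 0.02, -3.0, 0, 2.4, 0.02, -3.1, 0, 2.3, 0.02, -3.1, 0, 2.3, 0.02]
}}

```text
time_s: 1.08
ee_pos: [379.3, -291.8, 226.3]
ee_rot: [-0.509, 0.515, -0.488, 0.488]
force: [0.5, 0.5, 0.5]
opening: 85.2
```

```bash
python3 - <<'E'
from h import *
plan([440,-195,230],90)
E
```

```text
pos [ 379.3 -291.8  226.3] xhead -87.3 d [60.7 96.8  3.7] turn 0.048 n 3 q7 -0.93 t 1.08
-3.13,-0.12,2.18,0.016, -3.16,-0.12,2.13,0.016, -3.20,-0.12,2.08,0.016,
```

Moves track well.

Emit:
{"op": "carry_out", "data": {
  "commands": [-3.1, -0.1, 2.2, 0.02, -3.2, -0.1, 2.1, 0.02, -3.2, -0.1, 2.1, 0.01, 0, 0, 0, 0]
}}

```text
time_s: 1.42
ee_pos: [447.9, -180.5, 229.3]
ee_rot: [-0.502, 0.503, -0.497, 0.498]
force: [0.4, 1.2, -0.3]
opening: 85.3
```

```bash
python3 - <<'E'
from h import *
c=cap('wrist','w1.png'); plan([440,-195,230],90)
W=cloud(c); np.savez('w1.npz',**{k:np.array(c[k]) for k in c})
for u,v in [(100,100),(500,100),(320,380)]: print(W[v,u])
E
```

```text
pos [ 445.7 -184.2  229.1] xhead -89.7 d [ -5.7 -10.8   0.9] turn 0.005 n 1 q7 -1.24 t 1.47
1.08,-0.09,-0.57,0.005, 
[536.71268359   8.67994398   1.31797717]
[ 5.40113293e+02 -3.44324180e+02  5.19030322e-01]
[-418.59889148 -207.54856247 -873.66596433]
```

View pics/w1.png

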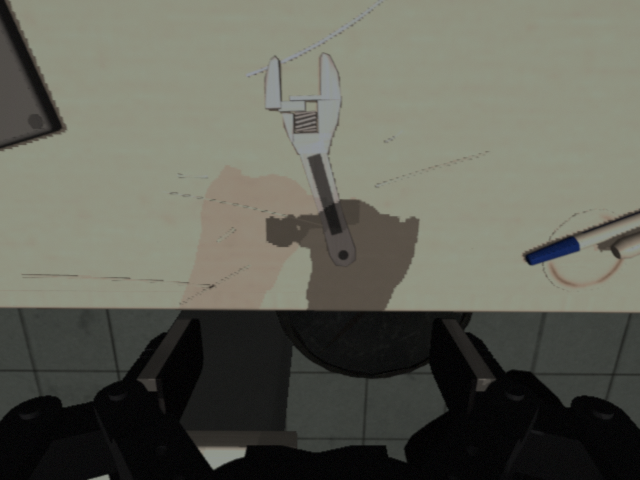

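The wrist view shows the whole wrench: jaw faces at columns 280 and 320 (rows 60–105), worm at (306,122), handle slot down to the end hole at (343,254).

```bash
python3 - <<'E'
from h import *
c=dict(np.load('w1.npz'));b=cv2.cvtColor(c['pixels'],cv2.COLOR_RGB2BGR)
cv2.imwrite('pics/w1z.png',cv2.resize(b[40:280,250:370],(400,800)[:2],interpolation=cv2.INTER_CUBIC)[:,:] if 0 else cv2.resize(b[45:165,245:365],(600,600),interpolation=cv2.INTER_CUBIC))
W=cloud(c)
m=((W[...,2]>6)&(W[...,2]<25)&(W[...,0]>350)&(W[...,0]<600)&(W[...,1]>-280)&(W[...,1]<-120)).astype(np.uint8)
cv2.imwrite('pics/w1m.png',cv2.resize(m[45:285,200:440]*255,(600,600)))
P=W[m>0];print(len(P),P.min(0),P.max(0),np.median(P[:,2]))
for x in range(390,580,10):
    q=P[(abs(P[:,0]-x)<3)]
    if len(q): 
        y=np.sort(q[:,1]); g=np.where(np.diff(y)>5)[0]; print(x,y[0].round(1),y[-1].round(1),[(y[i].round(1),y[i+1].round(1)) for i in g],q[:,2].max().round(1))
E
```

```text
6917 [ 387.6564893  -219.64984124    6.03383526] [ 575.57492448 -137.01264975   20.68260195] 15.230961578985555
390 -216.7 -198.5 [] 16.8
400 -219.5 -194.3 [] 17.4
410 -218.6 -191.3 [] 17.5
420 -214.2 -189.3 [] 17.2
430 -210.9 -187.2 [] 17.3
440 -206.8 -183.4 [] 17.5
450 -203.6 -180.5 [] 17.3
460 -200.6 -176.8 [] 17.4
470 -197.6 -173.1 [] 17.7
480 -194.7 -170.5 [] 17.7
490 -191.8 -166.9 [] 17.3
500 -193.3 -159.9 [] 17.3
510 -196.6 -154.9 [] 17.1
520 -199.9 -152.3 [] 20.7
530 -200.6 -137.0 [] 18.0
540 -201.2 -137.3 [] 17.4
550 -200.0 -137.7 [(np.float64(-183.9), np.float64(-149.9))] 17.8
560 -198.9 -137.7 [(np.float64(-183.8), np.float64(-149.5))] 17.9
570 -194.5 -141.5 [(np.float64(-183.7), np.float64(-149.1))] 17.6
```

View pics/w1z.png

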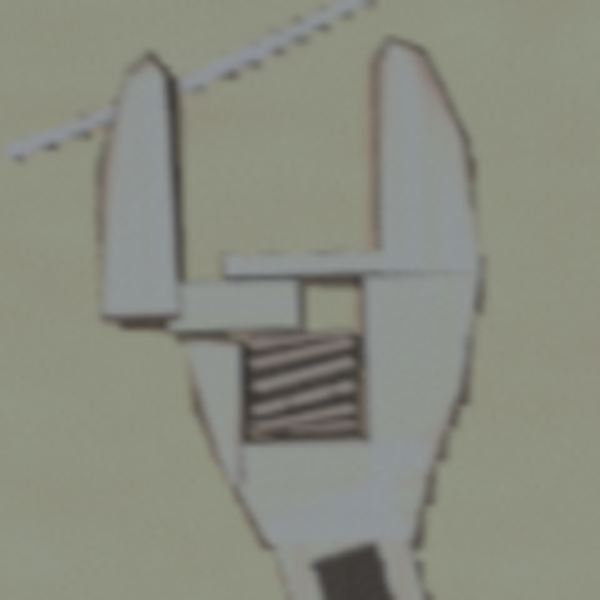

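View pics/w1m.png

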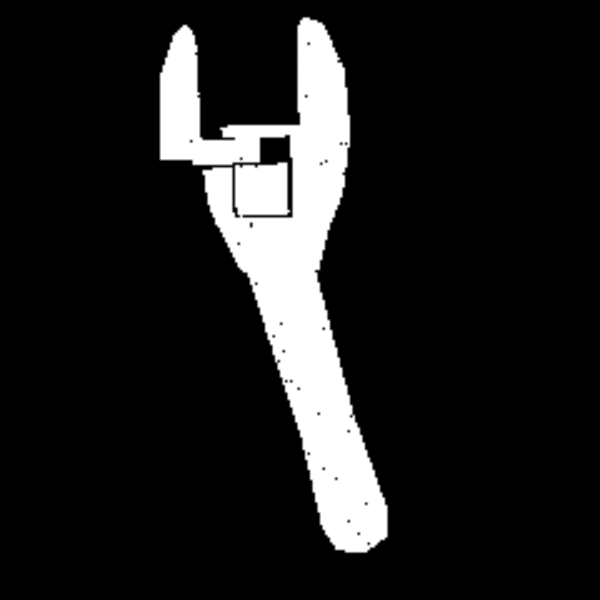

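```bash
python3 - <<'E'
from h import *
c=dict(np.load('w1.npz'));g=cv2.cvtColor(c['pixels'],cv2.COLOR_RGB2GRAY).astype(float)
W=cloud(c);h=W[...,2]
def face(rows,lo,hi,kind,z=14):
    pts=[]
    for v in rows:
        m=(h[v]>6)&(h[v]<25)
        cols=[u for u in range(lo,hi) if m[u]]
        u=(max(cols)+.5) if kind=='R' else (min(cols)-.5)
        pts.append(ray(c,u,v,z)[:2])
    pts=np.array(pts);k=np.polyfit(pts[:,0],pts[:,1],1)
    print(kind,np.degrees(np.arctan(k[0])).round(2),'y@560',np.polyval(k,560).round(2)); return k
print(W[75:95,271:277,2].mean(), W[75:95,328:332,2].mean())
face(range(66,100),262,300,'R'); face(range(60,94),300,345,'L')
# handle edges
face(range(165,225),285,345,'L');face(range(165,225),300,370,'R')
r=[(u,v) for v in range(45,290) for u in range(255,365) if 6<h[v,u]<25]
r=np.array(r);print(r[:,1].min(),r[:,1].max())
print('tip',ray(c,325,r[:,1].min()-.5,14),'end',ray(c,343,r[:,1].max()+.5,14),'hole',ray(c,343,254,14))
# worm: zoom coords (243..362,335..438)/5+245,45
print('worm',ray(c,245+302/5,45+386/5,14))
E
```

```text
15.139715101059819 15.149387746863004
R 27.34 y@560 -148.49
L 1.82 y@560 -183.47
L 18.14 y@560 -144.57
R 16.73 y@560 -170.57
52 265
tip [ 575.73787331 -188.60037659   14.        ] end [ 387.24332243 -209.22119349   14.        ] hole [ 399.10031097 -208.85535386   14.        ]
worm [ 519.991101  -172.5530963   14.       ]
```

```bash
python3 - <<'E'
from h import *
plan([490,145,235],90)
E
```

```text
pos [ 445.7 -184.2  229.1] xhead -89.7 d [ 44.3 329.2   5.9] turn 0.005 n 9 q7 -1.24 t 1.47
-3.66,-0.07,0.51,0.001, -3.66,-0.07,0.51,0.001, -3.66,-0.07,0.51,0.001, -3.66,-0.07,0.51,0.001, -3.66,-0.07,0.50,0.001, -3.66,-0.07,0.50,0.001, -3.66,-0.07,0.50,0.001, -3.66,-0.07,0.50,0.001, -3.66,-0.07,0.49,0.001,
```

Emit:
{"op": "carry_out", "data": {
  "commands": [-3.6, -0.1, 0.5, 0, -3.6, -0.1, 0.5, 0, -3.6, -0.1, 0.5, 0, -3.6, -0.1, 0.5, 0, -3.6, -0.1, 0.5, 0, -3.6, -0.1, 0.5, 0, -3.6, -0.1, 0.5, 0, -3.6, -0.1, 0.5, 0, -3.6, -0.1, 0.5, 0, 0, 0, 0, 0]
}}

```text
time_s: 2.3
ee_pos: [494.4, 137.0, 234.6]
ee_rot: [-0.491, 0.498, -0.502, 0.508]
force: [0.4, 1.0, -0.4]
opening: 85.2
```

```bash
python3 - <<'E'
from h import *
c=cap('wrist','w2.png'); plan([490,145,235],90)
np.savez('w2.npz',**{k:np.array(c[k]) for k in c})
b=cv2.cvtColor(c['pixels'],cv2.COLOR_RGB2BGR)
u,v=proj(c,[574,155,36]);print(u,v);u,v=int(u),int(v)
cv2.imwrite('pics/w2z.png',cv2.resize(b[max(v-40,0):v+40,u-40:u+40],(640,640)[:2],interpolation=cv2.INTER_CUBIC)[:600])
E
```

```text
pos [494.1 132.4 234.4] xhead -91.4 d [-4.1 12.6  0.6] turn -0.025 n 1 q7 -1.97 t 2.35
-1.25,-0.06,-0.45,-0.025, 
287.05496487731267 113.61389174896331
```

View pics/w2.png

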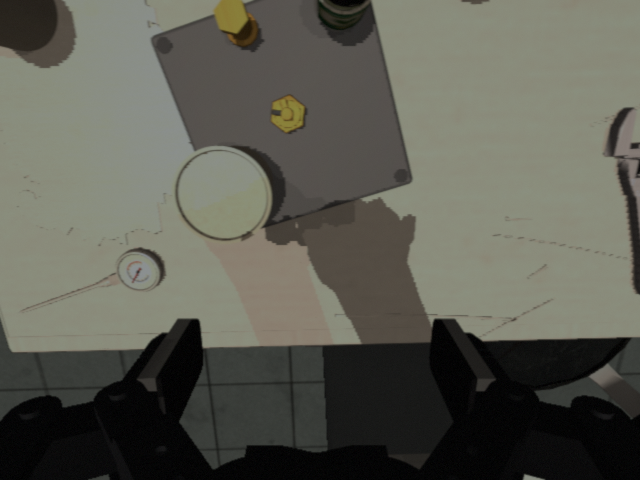

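View pics/w2z.png

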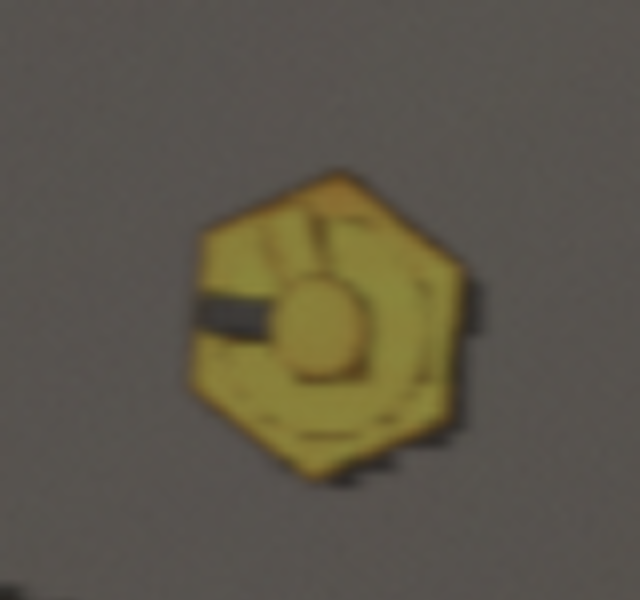

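The nut is at (287,114): tab dark at image left, stop arm at image top, so clockwise brings them together. The cup is at (224,193), outlet at (235,18) and jar at (343,5). The board's free side faces the lower right.

```bash
python3 - <<'E'
from h import *
c=dict(np.load('w2.npz'));b=cv2.cvtColor(c['pixels'],cv2.COLOR_RGB2BGR)
hsv=cv2.cvtColor(b,cv2.COLOR_BGR2HSV)
u,v=287,114
big=cv2.resize(b[v-30:v+30,u-30:u+30],None,fx=8,fy=8,interpolation=cv2.INTER_CUBIC)
hs=cv2.cvtColor(big,cv2.COLOR_BGR2HSV)
m=((hs[...,1]>110)).astype(np.uint8)
m=cv2.morphologyEx(m,cv2.MORPH_CLOSE,np.ones((35,35)))
cs,_=cv2.findContours(m,cv2.RETR_EXTERNAL,cv2.CHAIN_APPROX_NONE)
k=max(cs,key=cv2.contourArea);hull=cv2.convexHull(k)
for e in (.02,.03,.04,.05):
    ap=cv2.approxPolyDP(hull,e*cv2.arcLength(hull,True),True)[:,0]
    if len(ap)==6:break
print(len(ap))
px=lambda q:((q[0]+.5)/8-.5+u-30,(q[1]+.5)/8-.5+v-30)
V=np.array([ray(c,*px(q),36)[:2] for q in ap]);print(V.round(1))
ctr=V.mean(0);d=V-ctr;print('ctr',ctr.round(2),'r',np.hypot(*d.T).round(1),'ang',np.degrees(np.arctan2(d[:,1],d[:,0])).round(1),(np.degrees(np.arctan2(d[:,1],d[:,0]))%60).round(1))
z=lambda X,Y,h:ray(c,X/8-.5+247,Y/8-.5+74,h)[:2].round(1)
print('spindle',z(320,327,47))
sp=ray(c,320/8-.5+247,327/8-.5+74,47)[:2]
t=ray(c,198/8-.5+247,310/8-.5+74,42)[:2]-ctr;print('tab',t,np.degrees(np.arctan2(t[1],t[0])))
t=ray(c,293/8-.5+247,228/8-.5+74,44)[:2]-ctr;print('arm',t,np.degrees(np.arctan2(t[1],t[0])))
# board corners
for n,(a,e) in dict(br=(411,183),bl=(262,229),tl=(152,38)).items(): print(n,ray(c,a,e,20).round(1))
W=cloud(c); print('boardz',np.nanmedian(W[120:160,330:370,2]), W[112,289])
mm=(W[...,2]>80)&(W[...,2]<100)&(W[...,0]<600)&(W[...,0]>440)
P=W[mm];print('cup',(P.max(0)+P.min(0))/2,P.max(0)-P.min(0))
E
```

```text
6
[[588.9 152.6]
 [580.3 141.3]
 [564.5 142.4]
 [559.1 156.4]
 [567.7 168.2]
 [583.3 166.8]]
ctr [573.95 154.6 ] r [15.  14.8 15.4 15.  14.9 15.3] ang [  -7.5  -64.4 -127.6  173.2  114.9   52.6] [52.5 55.6 52.4 53.2 54.9 52.6]
spindle [573.4 154.8]
tab [ 1.35503063 12.71892459] 83.91884193807289
arm [8.86898743 2.68991218] 16.872244681855857
br [511.8  46.   20. ]
bl [471.6 183.9  20. ]
tl [634.3 262.5  20. ]
boardz 21.280385863715303 [575.18447498 152.72330761  48.27889001]
cup [517.03599911 204.21333419  85.61149421] [73.58636089 73.58087165 10.79227095]
```

```bash
python3 - <<'E'
from h import *
c=dict(np.load('w2.npz'))
W=cloud(c);h=W[...,2]
P=W[(h>80)&(h<100)&(W[...,0]<600)&(W[...,0]>440)&(W[...,1]>150)&(W[...,1]<260)]
# robust circle through hull of top rim
q=cv2.convexHull(P[:,:2].astype(np.float32))[:,0].astype(float)
A=np.c_[2*q,np.ones(len(q))];s=np.linalg.lstsq(A,(q**2).sum(1),rcond=None)[0];print('wrist cup',s[:2],np.sqrt(s[2]+s[:2]@s[:2]),'top',np.percentile(P[:,2],[5,50,95]))
# colour contour, in top-plane 88
s_=cap('side');t_=cap('top')
for n,cc in (('side',s_),('top',t_)):
    Wc=cloud(cc);hh=Wc[...,2]
    m=(hh>75)&(hh<100)&(abs(Wc[...,0]-517)<50)&(abs(Wc[...,1]-203)<50)
    Q=Wc[m];print(n,len(Q),(Q.max(0)+Q.min(0))/2,Q.max(0)-Q.min(0))
b=cv2.cvtColor(s_['pixels'],cv2.COLOR_RGB2BGR)
cv2.imwrite('pics/s1.png',cv2.resize(b[230:340,240:380],(760,597),interpolation=cv2.INTER_CUBIC))
# board right edge
for (a,e) in ((411,183),(390,91),(372,10)): print(ray(c,a,e,20).round(1))
x0=[]
for v in range(20,170,10):
    row=c['pixels'][v].astype(int).sum(1); g=np.diff(row[360:420]); u=360+np.argmax(g)+.5; x0.append(ray(c,u,v,20)[:2])
x0=np.array(x0);k=np.polyfit(x0[:,0],x0[:,1],1);print('edge heading',np.degrees(np.arctan(k[0])),np.abs(np.polyval(k,x0[:,0])-x0[:,1]).max(), 'dist from nut', (np.polyval(k,574)-154.7)*np.cos(np.arctan(k[0])))
E
```

```text
wrist cup [517.02956744 204.1783307 ] 36.78831495959213 top [84.18834405 85.4999661  88.79497566]
side 728 [517.56275143 207.41965521  83.75115637] [71.06420409 75.08997753 17.09472895]
top 93 [506.6004693  225.13830181  84.05544409] [47.80219856 31.39549671 14.56377695]
[511.8  46.   20. ]
[590.4  68.1  20. ]
[651.1  84.8  20. ]
edge heading 15.856939900224514 0.38093069599476337 dist from nut -89.32602442121714
```

View pics/s1.png

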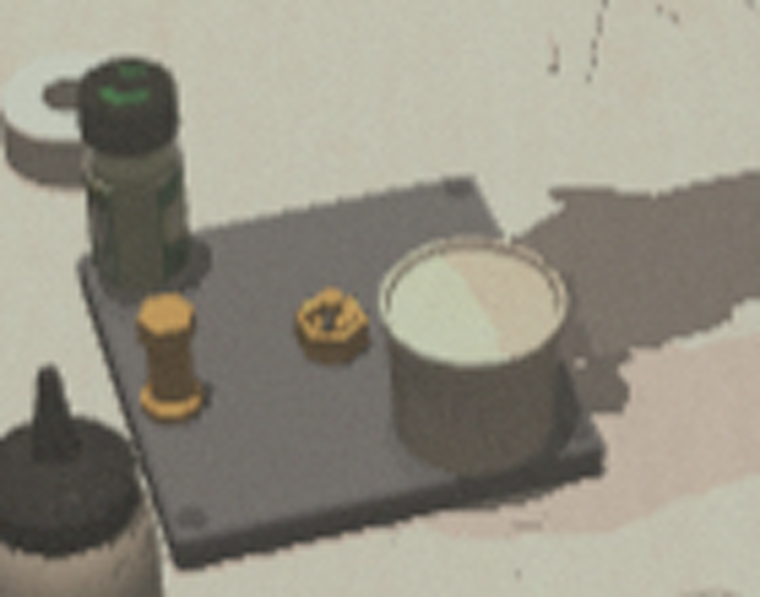

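```bash
python3 - <<'E'
from h import *
plan([470.8,-185.3,120],-72.9)
E
```

```text
pos [494.  127.1 234.2] xhead -91.9 d [ -23.2 -312.4 -114.2] turn -0.332 n 9 q7 -1.97 t 2.45
3.48,1.27,-0.14,-0.037, 3.47,1.27,-0.27,-0.037, 3.46,1.27,-0.40,-0.037, 3.44,1.27,-0.53,-0.037, 3.42,1.27,-0.65,-0.037, 3.39,1.27,-0.78,-0.037, 3.36,1.27,-0.90,-0.037, 3.33,1.27,-1.02,-0.037, 3.29,1.27,-1.15,-0.037,
```

Emit:
{"op": "carry_out", "data": {
  "commands": [3.5, 1.2, -0.1, -0.04, 3.5, 1.2, -0.3, -0.04, 3.4, 1.2, -0.4, -0.04, 3.4, 1.2, -0.5, -0.04, 3.4, 1.2, -0.7, -0.04, 3.4, 1.2, -0.8, -0.04, 3.3, 1.2, -0.9, -0.04, 3.3, 1.2, -1.0, -0.03, 2.0, 0.6, -0.6, 0, 0, 0, 0, 0]
}}

```text
time_s: 3.28
ee_pos: [466.8, -208.9, 135.5]
ee_rot: [-0.551, 0.57, -0.425, 0.437]
force: [0.1, -1.0, 0.1]
opening: 85.5
```

```bash
python3 - <<'E'
from h import *
plan([470.8,-185.3,60],-72.9)
E
```

```text
pos [ 466.8 -208.9  135.5] xhead -75.1 d [  4.   23.6 -75.5] turn -0.038 n 2 q7 -1.08 t 3.28
-1.09,3.78,0.50,-0.019, -1.08,3.78,0.52,-0.019,
```

Emit:
{"op": "carry_out", "data": {
  "commands": [-0.8, 2.5, 0.5, -0.02, -0.8, 2.5, 0.5, -0.02, -0.4, 1.2, 0, 0, 0, 0, 0, 0]
}}

```text
time_s: 3.62
ee_pos: [465.5, -202.1, 72.4]
ee_rot: [-0.553, 0.576, -0.419, 0.433]
force: [0.9, 0.5, -0.0]
opening: 85.5
```

```bash
python3 - <<'E'
from h import *
c=cap('wrist','w3.png')
plan([470.8,-185.3,30],-72.9)
E
```

```text
pos [ 466.1 -202.7   73.4] xhead -74.1 d [  4.7  17.4 -43.4] turn -0.021 n 2 q7 -1.12 t 3.67
-0.77,2.17,0.46,-0.011, -0.77,2.17,0.47,-0.011,
```

View pics/w3.png

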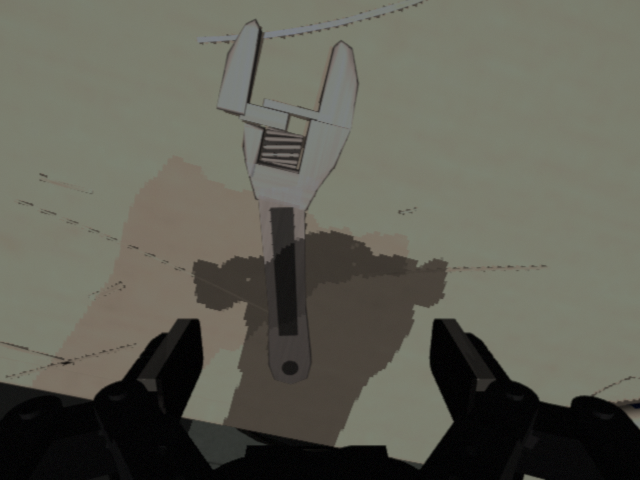

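Emit:
{"op": "carry_out", "data": {
  "commands": [-0.9, 1.6, 0.4, -0.02, -0.9, 1.6, 0.3, 0, -0.3, 0.3, 0, 0, 0, 0, 0, 0]
}}

```text
time_s: 4.0
ee_pos: [468.2, -187.0, 41.2]
ee_rot: [-0.555, 0.579, -0.411, 0.433]
force: [1.2, -0.2, 0.1]
opening: 85.5
```

```bash
python3 - <<'E'
from h import *
plan([470.8,-185.3,3],-72.9)
print(pose()[1].round(3))
E
```

```text
pos [ 468.2 -187.    41.2] xhead -73.4 d [  2.6   1.7 -38.2] turn -0.008 n 1 q7 -1.16 t 4.0
-0.09,3.82,0.30,-0.008, 
[[ 0.286  0.005  0.958]
 [-0.957 -0.045  0.286]
 [ 0.045 -0.999 -0.008]]
```

Emit:
{"op": "carry_out", "data": {
  "commands": [0, 1.3, 0.2, 0, -0.1, 1.3, 0.1, 0, 0, 0.7, 0, 0, 0, 0, 0, 0]
}}

```text
time_s: 4.33
ee_pos: [474.1, -191.0, 12.9]
ee_rot: [-0.555, 0.577, -0.408, 0.438]
force: [0.2, 1.1, 0.1]
opening: 85.3
```

```bash
python3 - <<'E'
from h import *
plan([470.8,-185.3,3],-72.9)
print(pose()[1].round(3))
E
```

```text
pos [ 474.1 -191.    12.9] xhead -73.6 d [-3.3  5.7 -9.9] turn -0.012 n 1 q7 -1.17 t 4.33
-0.64,0.99,-0.15,-0.012, 
[[ 0.282  0.015  0.959]
 [-0.958 -0.051  0.283]
 [ 0.053 -0.999 -0.   ]]
```

Emit:
{"op": "carry_out", "data": {
  "commands": [-0.6, 0.5, -0.3, -0.01, 0, 0.3, 0, 0, 0, 0, 0, 0]
}}

```text
time_s: 4.58
ee_pos: [470.3, -187.9, 6.4]
ee_rot: [-0.557, 0.579, -0.404, 0.437]
force: [0.4, 0.2, 0.3]
opening: 85.5
```

```bash
python3 - <<'E'
from h import *
plan([470.8,-185.3,3],-72.9)
print(pose()[1].round(3))
E
```

```text
pos [ 470.3 -187.9    6.4] xhead -73.1 d [ 0.5  2.6 -3.4] turn -0.003 n 1 q7 -1.17 t 4.58
-0.24,0.34,0.12,-0.003, 
[[ 0.291  0.018  0.957]
 [-0.955 -0.053  0.291]
 [ 0.056 -0.998  0.002]]
```

Emit:
{"op": "carry_out", "data": {
  "commands": [-0.3, 0.2, 0, 0, 0, 0, 0, 0]
}}

```text
time_s: 4.75
ee_pos: [469.5, -185.1, 4.7]
ee_rot: [-0.557, 0.579, -0.404, 0.437]
force: [0.0, 1.2, -0.6]
opening: 85.5
```

Emit:
{"op": "carry_out", "data": {
  "commands": [0, 0, 0, 0, 0, 0, 0, 0, 0, 0, 0, 0, 0, 0, 0, 0, 0, 0, 0, 0, 0, 0, 0, 0, 0, 0, 0, 0],
  "claw": 255
}}

```text
time_s: 5.33
ee_pos: [470.1, -185.1, 5.7]
ee_rot: [-0.557, 0.579, -0.404, 0.438]
force: [0.1, 0.4, -0.7]
opening: 20.6
```

```bash
python3 - <<'E'
from h import *
plan([470.8,-185.3,3],-72.9)
p,R,s=pose();print(R.round(3),s['opening'],s['force'],s['ft_torque'])
E
```

```text
pos [ 470.1 -185.1    5.7] xhead -73.1 d [ 0.7 -0.2 -2.7] turn -0.003 n 1 q7 -1.18 t 5.33
0.04,0.27,0.06,-0.003, 
[[ 0.291  0.02   0.957]
 [-0.955 -0.054  0.291]
 [ 0.057 -0.998  0.004]] 20.64277923014889 [ 0.14032832  0.43992049 -0.68664516] [ 0.17295046  0.05424284 -0.0039677 ]
```

Emit:
{"op": "carry_out", "data": {
  "commands": [0, -0.5, 0, 0, 0, -1.0, 0, 0, 0, -2.0, 0, 0, 0, -2.0, 0, 0, 0, -2.0, 0, 0, 0, -1.0, 0, 0, 0, 0, 0, 0]
}}

```text
time_s: 5.92
ee_pos: [462.3, -178.6, 93.0]
ee_rot: [-0.555, 0.581, -0.409, 0.432]
force: [0.5, -0.1, -3.7]
opening: 20.3
```

```bash
python3 - <<'E'
from h import *
c=cap('wrist','w4.png')
plan([530.7,76,90],-21.5)
p,R,s=pose();print(R.round(3),s['opening'],s['force'],s['ft_torque'])
W=cloud(c);h=W[...,2];print([ (u,v,W[v,u].round(1)) for u,v in ((325,150),(270,120),(375,140))])
np.savez('w4.npz',**{k:np.array(c[k]) for k in c})
E
```

```text
pos [ 462.  -178.6   92.3] xhead -73.0 d [ 68.7 254.6  -2.3] turn -0.899 n 8 q7 -1.15 t 5.97
-2.79,0.03,1.75,-0.112, -2.58,0.03,2.05,-0.112, -2.33,0.03,2.33,-0.112, -2.06,0.03,2.58,-0.112, -1.75,0.03,2.79,-0.112, -1.43,0.03,2.97,-0.112, -1.09,0.03,3.11,-0.112, -0.73,0.03,3.21,-0.112, 
[[ 0.292  0.004  0.957]
 [-0.955 -0.049  0.292]
 [ 0.049 -0.999 -0.01 ]] 20.3437601580433 [ 0.35293664 -0.42920088 -4.9171988 ] [ 0.08381948  0.19067076 -0.01571686]
[(325, 150, array([ 527.9, -162.9,   97.7])), (270, 120, array([ 532.1, -142.7,  101.7])), (375, 140, array([ 536.1, -178.1,   98.5]))]
```

View pics/w4.png

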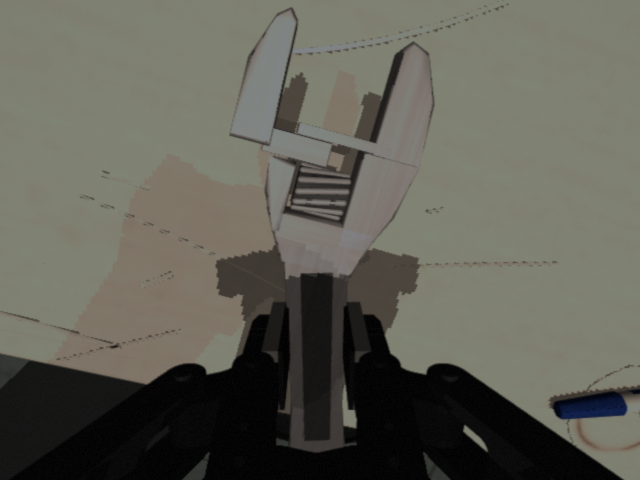

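```bash
cat > wr.py <<'E'
from h import *
def wrench_in_hand(c,p,R,zmin,rows_m,rows_f,cols_m,cols_f,box):
    """plane of head top; jaw faces; returns mouth + axes"""
    W=cloud(c);h=W[...,2]
    m=np.zeros(h.shape,bool);m[box[1]:box[3],box[0]:box[2]]=True;m&=h>zmin
    P=W[m];cen=P.mean(0)
    for _ in range(4):
        cen=np.median(P,0);A=np.c_[P[:,:2],np.ones(len(P))];k=np.linalg.lstsq(A,P[:,2],rcond=None)[0]
        r=P[:,2]-A@k;P=P[abs(r)<max(1.0,2*r.std())]
    print('plane slopes',k[:2].round(4),'std',r.std().round(2),len(P))
    n=np.array([-k[0],-k[1],1]);n/=np.linalg.norm(n)
    K=np.array(c['camera_matrix']);Rc=np.array(c['R']);t=np.array(c['t']);o=-Rc.T@t
    def hit(u,v):
        d=Rc.T@np.linalg.solve(K,[u,v,1.]);s=(k[2]+k[0]*o[0]+k[1]*o[1]-o[2])/(d[2]-k[0]*d[0]-k[1]*d[1]);return o+s*d
    def line(rows,cols,right):
        q=[]
        for v in rows:
            us=[u for u in range(*cols) if m[v,u]]
            if us:q.append(hit(max(us)+.5 if right else min(us)-.5,v))
        q=np.array(q);vv=np.linalg.svd(q-q.mean(0))[2][0];return q.mean(0),vv*(1 if vv@R[:,2]>0 else -1)
    return n,hit,line,m
E
python3 - <<'E'
from wr import *
c=dict(np.load('w4.npz'));p,R,s=pose()
n,hit,line,m=wrench_in_hand(c,p,R,80,None,None,None,None,(220,5,440,260))
print('n',n.round(3),'in tool',(R.T@n).round(3))
fa=line(range(62,140),(340,440),False);mo=line(range(30,125),(225,310),True)
print('fixed',fa,'mov',mo, 'head', [np.degrees(np.arctan2(a[1][1],a[1][0])).round(2) for a in (fa,mo)])
x=fa[1]-n*(fa[1]@n);x/=np.linalg.norm(x);y=np.cross(n,x)
print('gap',(mo[0]-fa[0])@y)
tip=hit(415,43);print('tip',tip)
M=fa[0]+13.5*y; M=M+x*((tip-M)@x-16) - n*7
print('mouth(mid)',M,'M tool',(R.T@(M-p)).round(1),'heading',np.degrees(np.arctan2(x[1],x[0])))
print('x in tool',(R.T@x).round(3))
E
```

```text
plane slopes [-0.0287 -0.0039] std 0.7 19644
n [0.029 0.004 1.   ] in tool [ 0.053 -0.998  0.018]
fixed (array([ 547.96983432, -174.39133651,  100.09112541]), array([ 0.98608031, -0.16395602, -0.02764145])) mov (array([ 545.94153438, -144.15043874,  100.03175591]), array([ 0.99563834,  0.08870868, -0.02889759])) head [np.float64(-9.44), np.float64(5.09)]
gap 29.499747449879646
tip [ 567.5567909  -179.96528875   99.55107707]
mouth(mid) [ 554.1642633  -161.79700749   92.86160135] M tool [10.8 -1.  93.1] heading -9.440233081605665
x in tool [0.443 0.04  0.896]
```

```bash
python3 - <<'E'
import re
s=open('wr.py').read()
s=s.replace("    K=np.array(c['camera_matrix']);Rc","    m&=abs(h-(k[0]*W[...,0]+k[1]*W[...,1]+k[2]))<1.3\n    K=np.array(c['camera_matrix']);Rc")
s=s.replace("P=W[m];cen=P.mean(0)","P=W[m]").replace("max(1.0,2*r.std())","max(.6,1.2*r.std())").replace("range(4)","range(8)").replace("cen=np.median(P,0);","")
open('wr.py','w').write(s)
from wr import *
c=dict(np.load('w4.npz'));p,R,s=pose()
n,hit,line,m=wrench_in_hand(c,p,R,80,None,None,None,None,(220,5,440,260))
b=c['pixels'][...,::-1].copy();b[m]=(0,0,255);cv2.imwrite('pics/w4m.png',cv2.resize(b[0:270,210:450],(533,600)))
print('n',n.round(3),'in tool',(R.T@n).round(3))
fa=line(range(62,140),(340,440),False);mo=line(range(30,125),(225,310),True)
print('fixed',fa,'mov',mo, 'head', [np.degrees(np.arctan2(a[1][1],a[1][0])).round(2) for a in (fa,mo)])
E
```

```text
plane slopes [-0.0288 -0.0032] std 0.32 12196
n [0.029 0.003 1.   ] in tool [ 0.054 -0.998  0.018]
fixed (array([ 548.59777883, -176.43310833,  100.10062335]), array([ 0.97547196, -0.21841208, -0.02739736])) mov (array([ 545.78368338, -143.65201825,  100.07757058]), array([ 0.99547515,  0.09050345, -0.0289543 ])) head [np.float64(-12.62), np.float64(5.19)]
```

View pics/w4m.png

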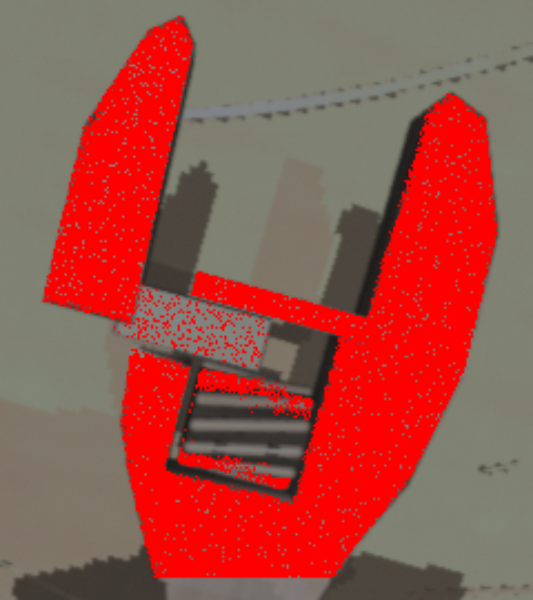

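```bash
cat >> wr.py <<'E'
def solve(c,zmin,box,rf,cf,rm,cm,tippx,quiet=False):
    p,R,s=pose()
    n,hit,line,m=wrench_in_hand(c,p,R,zmin,None,None,None,None,box)
    mm=cv2.medianBlur(m.astype(np.uint8),5)>0; m[:]=mm
    fa=line(range(*rf),cf,False);mo=line(range(*rm),cm,True)
    print('face heads',[np.degrees(np.arctan2(a[1][1],a[1][0])).round(2) for a in (fa,mo)])
    x=fa[1]+mo[1];x=x-n*(x@n);x/=np.linalg.norm(x);y=np.cross(n,x)
    # fixed jaw tip: furthest along x in right region
    vs,us=np.where(m);T=np.array([hit(u,v) for u,v in zip(us,vs) if u>cf[0] and v<rf[1]])
    mx=np.percentile((T-fa[0])@x,99.8)
    M=fa[0]+13.5*y+x*(mx-16)-n*7
    print('gap',((mo[0]-fa[0])@y).round(2),'mouth mid',M.round(1),'heading',np.degrees(np.arctan2(x[1],x[0])).round(2),'n',n.round(3),'M tool',(R.T@(M-p)).round(1),'x tool',(R.T@x).round(3))
    return M,x,n
E
python3 - <<'E'
from wr import *
c=dict(np.load('w4.npz'))
solve(c,80,(220,5,440,260),(68,114),(345,440),(30,118),(225,310),None)
E
```

```text
plane slopes [-0.0288 -0.0032] std 0.32 12196
face heads [np.float64(1.81), np.float64(2.08)]
gap 34.17 mouth mid [ 550.5 -163.9   93. ] heading 1.95 n [0.029 0.003 1.   ] M tool [11.7 -1.1 88.9] x tool [0.258 0.031 0.966]
```

```bash
python3 - <<'E'
from h import *
plan([530.6,76.2,95],-21.45,step=24,astep=0.08)
E
```

```text
pos [ 462.  -178.6   92.3] xhead -73.0 d [ 68.6 254.8   2.7] turn -0.9 n 12 q7 -1.15 t 5.97
-1.86,-0.02,1.17,-0.075, -1.77,-0.02,1.30,-0.075, -1.67,-0.02,1.43,-0.075, -1.56,-0.02,1.55,-0.075, -1.44,-0.02,1.67,-0.075, -1.31,-0.02,1.77,-0.075, -1.17,-0.02,1.86,-0.075, -1.03,-0.02,1.94,-0.075, -0.88,-0.02,2.02,-0.075, -0.73,-0.02,2.08,-0.075, -0.57,-0.02,2.12,-0.075, -0.41,-0.02,2.16,-0.075,
```

Emit:
{"op": "carry_out", "data": {
  "commands": [-1.9, -0.1, 1.2, -0.075, -1.8, -0.1, 1.3, -0.075, -1.7, -0.1, 1.4, -0.075, -1.6, -0.1, 1.5, -0.075, -1.4, -0.1, 1.7, -0.075, -1.3, -0.1, 1.8, -0.075, -1.2, -0.1, 1.9, -0.075, -1.0, -0.1, 1.9, -0.075, -0.9, -0.1, 1.7, -0.075, 0, 0, 0, 0]
}}

```text
time_s: 6.8
ee_pos: [502.1, 16.5, 82.5]
ee_rot: [-0.659, 0.697, -0.201, 0.199]
force: [0.8, 0.5, -4.2]
opening: 20.4
```

```bash
python3 - <<'E'
from h import *
plan([530.6,76.2,95],-21.45,step=24,astep=0.08)
print(pose()[1].round(3),pose()[2]['opening'])
E
```

```text
pos [502.1  16.5  82.5] xhead -32.9 d [28.5 59.7 12.5] turn -0.2 n 3 q7 -1.0 t 6.8
-0.28,-0.42,2.19,-0.067, -0.14,-0.42,2.20,-0.067, 0.01,-0.42,2.20,-0.067, 
[[ 0.84  -0.017  0.543]
 [-0.543 -0.05   0.838]
 [ 0.013 -0.999 -0.052]] 20.449636810078886
```

Emit:
{"op": "carry_out", "data": {
  "commands": [-0.3, -0.5, 2.1, -0.07, -0.1, -0.5, 2.1, -0.07, 0, -0.5, 1.5, -0.06, 0, 0, 0, 0]
}}

```text
time_s: 7.13
ee_pos: [523.0, 69.2, 89.7]
ee_rot: [-0.674, 0.715, -0.136, 0.122]
force: [0.2, 0.9, -3.0]
opening: 20.2
```

```bash
python3 - <<'E'
from h import *
c=cap('wrist','w5.png')
np.savez('w5.npz',**{k:np.array(c[k]) for k in c})
plan([530.6,76.2,95],-21.45,step=24,astep=0.08)
print(pose()[1].round(3),pose()[2]['opening'],pose()[2]['qpos'].round(3))
E
```

```text
pos [521.5  66.7  89. ] xhead -21.3 d [9.1 9.5 6. ] turn 0.003 n 1 q7 -0.91 t 7.18
0.50,-0.60,1.21,0.003, 
[[ 0.932 -0.033  0.361]
 [-0.363 -0.056  0.93 ]
 [-0.01  -0.998 -0.064]] 20.83457836919662 [ 0.006  0.65  -0.312  1.895  0.366  0.701 -0.911]
```

View pics/w5.png

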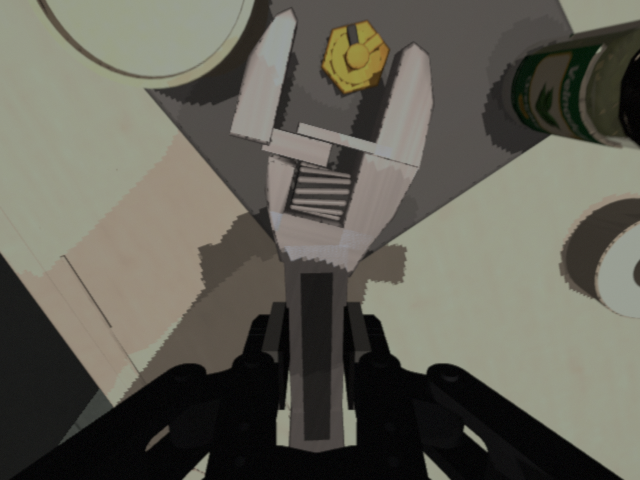

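```bash
python3 - <<'E'
from wr import *
c=dict(np.load('w5.npz'))
solve(c,70,(220,5,440,255),(68,114),(345,440),(30,118),(258,310),None)
W=cloud(c)
b=c['pixels'][...,::-1].copy()
x0,y0=312,10
big=cv2.resize(b[y0:100,x0:402],None,fx=6,fy=6,interpolation=cv2.INTER_CUBIC);cv2.imwrite('pics/w5z.png',big)
E
```

```text
plane slopes [-0.0868 -0.0527] std 0.32 11840
face heads [np.float64(54.45), np.float64(53.79)]
gap 34.09 mouth mid [564.1 147.4  84.5] heading 54.12 n [0.086 0.052 0.995] M tool [10.4 -1.4 90.8] x tool [0.252 0.028 0.967]
```

View pics/w5z.png

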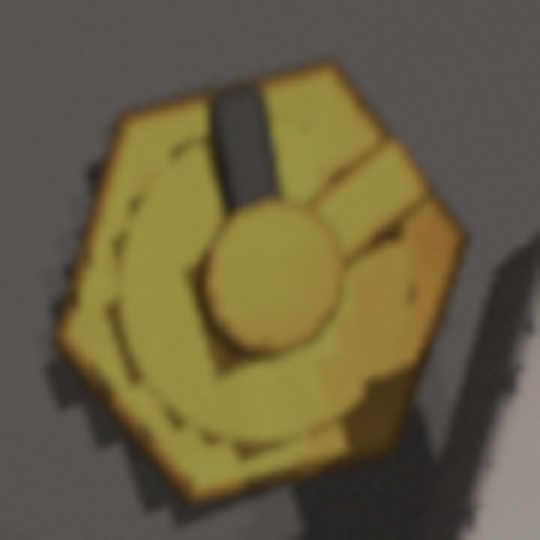

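```bash
python3 - <<'E'
from wr import *
c=dict(np.load('w5.npz'))
ap=[(332,60),(466,238),(392,462),(192,503),(60,335),(122,106)]
V=np.array([ray(c,(a+.5)/6-.5+312,(b+.5)/6-.5+10,36)[:2] for a,b in ap])
ctr=(V[:3]+V[3:]).mean(0)/2;d=V-ctr;print('ctr',ctr.round(2),V.mean(0),'r',np.hypot(*d.T).round(1),(np.degrees(np.arctan2(d[:,1],d[:,0]))%60).round(1))
print('spindle',ray(c,(276+.5)/6-.5+312,(277+.5)/6-.5+10,47))
E
```

```text
ctr [574.05 155.39] [574.05137628 155.39050005] r [15.4 15.2 15.7 15.5 15.  15.7] [51.8 51.5 49.9 51.5 51.1 50.2]
spindle [574.20557713 155.35150425  47.        ]
```

```bash
cat >> h.py <<'E'
def mv(tgt,dyaw=0,n=1):
    p,R,s=pose();d=np.array(tgt,float)-p
    print('pos',p.round(1),'xhead',np.degrees(np.arctan2(R[1,0],R[0,0])).round(1),'d',d.round(1),'Y',R[:,1].round(3),'t',round(float(s['time_s']),2),'f',s['force'].round(1),'op',round(float(s['opening']),1))
    e=R.T@d/10
    print('total tool cm',e.round(2),'turn',round(-np.radians(dyaw),3),'per row',(e/n).round(2))
E
python3 - <<'E'
from h import *
mv([530.6,72.9,75],-2.2,3)
E
```

```text
pos [521.5  66.7  89. ] xhead -21.3 d [  9.1   6.2 -14. ] Y [-0.033 -0.056 -0.998] t 7.18 f [-0.1  0.1 -3.8] op 20.8
total tool cm [0.64 1.34 0.99] turn 0.038 per row [0.21 0.45 0.33]
```

Emit:
{"op": "carry_out", "data": {
  "commands": [0.2, 0.4, 0.4, 0.02, 0.2, 0.4, 0.4, 0.02, 0.2, 0.4, 0.3, 0, 0, 0, 0, 0]
}}

```text
time_s: 7.52
ee_pos: [528.3, 68.4, 72.4]
ee_rot: [-0.666, 0.715, -0.158, 0.139]
force: [0.4, 0.0, -3.6]
opening: 20.5
```

```bash
python3 - <<'E'
from wr import *
c=cap('wrist','w6.png')
np.savez('w6.npz',**{k:np.array(c[k]) for k in c})
mv([530.6,72.9,75],0,3)
solve(c,60,(220,5,440,255),(68,114),(345,440),(30,118),(258,310),None)
print(pose()[2]['qpos'].round(3))
E
```

```text
pos [527.9  67.9  72.5] xhead -24.3 d [2.7 5.  2.5] Y [-0.041 -0.063 -0.997] t 7.57 f [ 0.4 -0.4 -4.8] op 20.8
total tool cm [ 0.03 -0.29  0.55] turn -0.0 per row [ 0.01 -0.1   0.18]
plane slopes [-0.099  -0.0559] std 0.32 11928
face heads [np.float64(50.01), np.float64(50.63)]
gap 34.14 mouth mid [573.9 144.   66. ] heading 50.32 n [0.098 0.056 0.994] M tool [10.6 -0.2 88.5] x tool [0.264 0.031 0.964]
[-0.018  0.684 -0.282  1.88   0.364  0.687 -0.961]
```

View pics/w6.png

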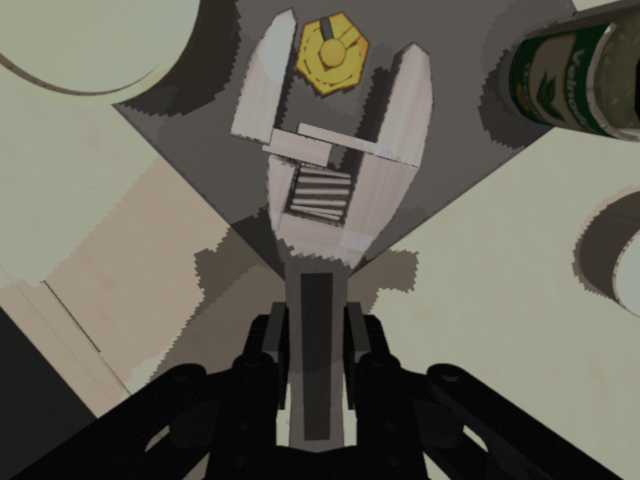

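```bash
python3 - <<'E'
from h import *
mv([532.6,74.5,65],1.7,3)
E
```

```text
pos [527.9  67.9  72.5] xhead -24.3 d [ 4.7  6.6 -7.5] Y [-0.041 -0.063 -0.997] t 7.57 f [ 0.4 -0.4 -4.8] op 20.8
total tool cm [0.16 0.69 0.85] turn -0.03 per row [0.05 0.23 0.28]
```

Emit:
{"op": "carry_out", "data": {
  "commands": [0.1, 0.2, 0.4, -0.02, 0.1, 0.2, 0.4, -0.01, 0, 0.2, 0.2, 0, 0, 0, 0, 0]
}}

```text
time_s: 7.9
ee_pos: [533.7, 75.0, 64.8]
ee_rot: [-0.668, 0.718, -0.149, 0.128]
force: [-0.4, 0.6, -4.4]
opening: 20.3
```

```bash
python3 - <<'E'
from wr import *
c=cap('wrist','w7.png')
np.savez('w7.npz',**{k:np.array(c[k]) for k in c})
mv([530.6,72.9,75],0,3)
M,x,n=solve(c,50,(220,5,440,255),(68,114),(345,440),(30,118),(258,310),None)
y=np.cross(n,x);N=np.array([574.1,155,36]);print('nut rel',(N-M)@x,(N-M)@y)
b=c['pixels'][...,::-1];cv2.imwrite('pics/w7z.png',cv2.resize(b[0:150,220:440],(800,545),interpolation=cv2.INTER_CUBIC))
E
```

```text
pos [533.7  74.9  65. ] xhead -22.6 d [-3.1 -2.  10. ] Y [-0.042 -0.064 -0.997] t 7.95 f [-0.2  0.2 -3.8] op 20.4
total tool cm [-0.23 -0.98 -0.38] turn -0.0 per row [-0.08 -0.33 -0.13]
plane slopes [-0.1016 -0.0598] std 0.32 11930
face heads [np.float64(52.33), np.float64(52.63)]
gap 34.07 mouth mid [576.8 152.1  58.2] heading 52.48 n [0.101 0.059 0.993] M tool [10.2 -0.1 88.1] x tool [0.258 0.032 0.966]
nut rel 3.0225524066044103 2.938009038107703
```

View pics/w7z.png

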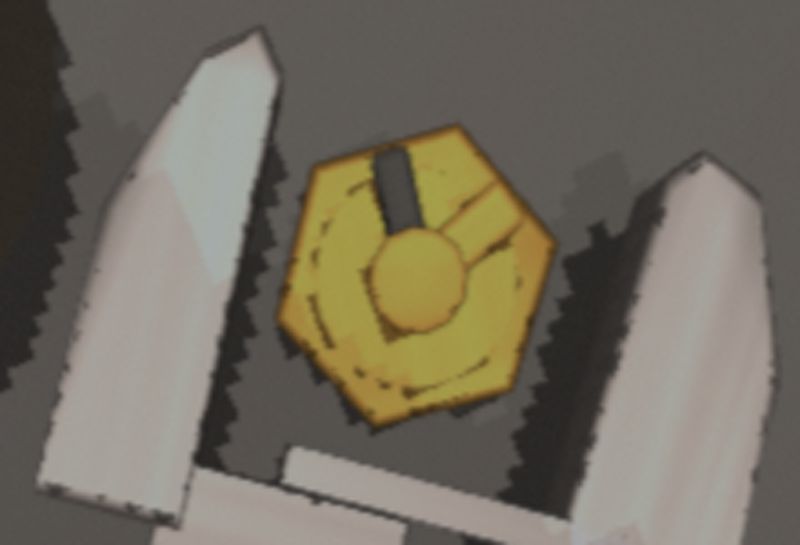

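```bash
python3 - <<'E'
from h import *
mv([533.7,74.9,42],0,4)
E
```

```text
pos [533.7  74.9  65. ] xhead -22.6 d [ -0.  -0. -23.] Y [-0.042 -0.064 -0.997] t 7.95 f [-0.2  0.2 -3.8] op 20.4
total tool cm [0.03 2.29 0.17] turn -0.0 per row [0.01 0.57 0.04]
```

Emit:
{"op": "carry_out", "data": {
  "commands": [0, 0.6, 0.05, 0, 0, 0.6, 0.05, 0, 0, 0.6, 0.05, 0, 0, 0.5, 0.02, 0, 0, 0, 0, 0]
}}

```text
time_s: 8.37
ee_pos: [533.4, 74.9, 39.9]
ee_rot: [-0.668, 0.718, -0.148, 0.128]
force: [-0.5, -0.9, -4.0]
opening: 20.8
```

```bash
python3 - <<'E'
from wr import *
c=cap('wrist','w8.png')
np.savez('w8.npz',**{k:np.array(c[k]) for k in c})
mv([533.7,74.9,36],0,3)
M,x,n=solve(c,25,(220,5,440,255),(68,114),(350,440),(30,118),(258,310),None)
b=c['pixels'][...,::-1];cv2.imwrite('pics/w8z.png',cv2.resize(b[0:150,220:440],(800,545),interpolation=cv2.INTER_CUBIC))
E
```

```text
pos [533.5  74.9  40.2] xhead -22.6 d [ 0.2  0.  -4.2] Y [-0.042 -0.064 -0.997] t 8.42 f [-0.  -0.4 -4.2] op 20.4
total tool cm [0.02 0.42 0.04] turn -0.0 per row [0.01 0.14 0.01]
plane slopes [-0.1011 -0.0645] std 0.32 12105
face heads [np.float64(118.55), np.float64(48.78)]
gap 20.84 mouth mid [565.3 147.6  34.6] heading 83.79 n [0.1   0.064 0.993] M tool [ 1.4 -0.4 79.6] x tool [-0.281  0.007  0.96 ]
```

View pics/w8z.png

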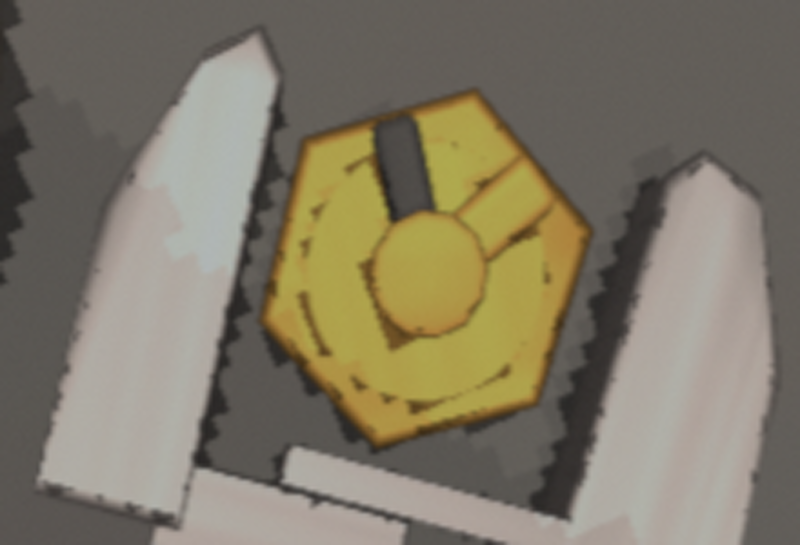

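Emit:
{"op": "carry_out", "data": {
  "commands": [0, 0.3, 0, 0, 0, 0.3, 0, 0, 0, 0, 0, 0]
}}

```text
time_s: 8.67
ee_pos: [533.7, 74.4, 34.2]
ee_rot: [-0.668, 0.718, -0.148, 0.129]
force: [-1.2, 0.1, -0.4]
opening: 20.7
```

Emit:
{"op": "carry_out", "data": {
  "commands": [0, 0.2, 0, 0, 0, 0.2, 0, 0]
}}

```text
time_s: 8.83
ee_pos: [533.7, 73.9, 31.2]
ee_rot: [-0.668, 0.718, -0.148, 0.129]
force: [-3.5, -0.7, 2.5]
opening: 20.3
```

Emit:
{"op": "carry_out", "data": {
  "commands": [0, 0.2, 0, 0, 0, 0.2, 0, 0]
}}

```text
time_s: 9.0
ee_pos: [533.5, 73.3, 28.0]
ee_rot: [-0.668, 0.718, -0.147, 0.129]
force: [-4.0, -0.7, 3.0]
opening: 20.4
```

```bash
python3 - <<'E'
from h import *
c=cap('wrist','w9.png')
mv([533.7,74.9,27],0,3); print(pose()[2]['ft_torque'])
b=c['pixels'][...,::-1];cv2.imwrite('pics/w9z.png',cv2.resize(b[0:150,220:440],(800,545),interpolation=cv2.INTER_CUBIC))
E
```

```text
pos [533.4  73.3  27.7] xhead -22.6 d [ 0.3  1.6 -0.7] Y [-0.039 -0.065 -0.997] t 9.05 f [-1.  -1.4  3.4] op 20.8
total tool cm [-0.03  0.06  0.17] turn -0.0 per row [-0.01  0.02  0.06]
[-0.11606505 -0.05461048 -0.08526593]
```

View pics/w9z.png

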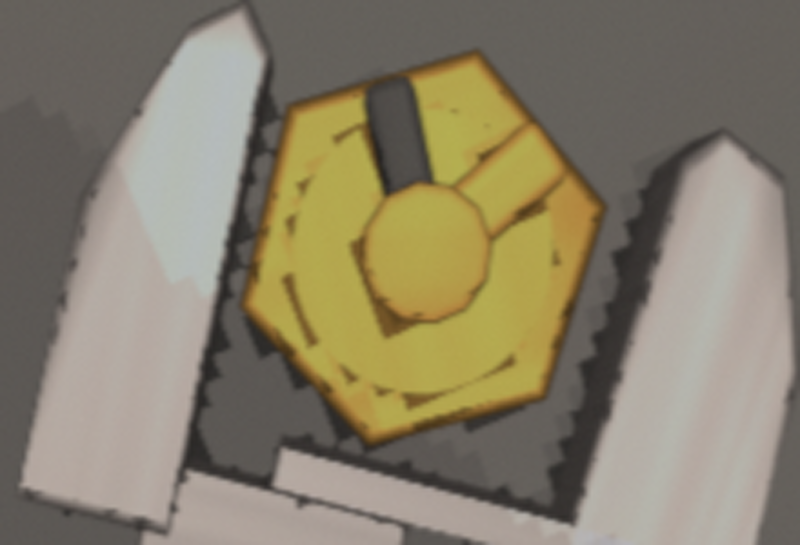

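Emit:
{"op": "carry_out", "data": {
  "commands": [0, 0, 0, 0, 0, 0, 0, 0, 0, 0, 0, 0, 0, 0, 0, 0],
  "claw": 60
}}

```text
time_s: 9.38
ee_pos: [536.2, 74.7, 27.9]
ee_rot: [-0.669, 0.717, -0.146, 0.131]
force: [0.7, 0.1, -0.3]
opening: 65.4
```

Emit:
{"op": "carry_out", "data": {
  "commands": [0, -1.0, 0, 0, 0, -2.0, 0, 0, 0, -2.0, 0, 0, 0, -1.0, 0, 0, 0, 0, 0, 0]
}}

```text
time_s: 9.8
ee_pos: [538.8, 80.0, 91.3]
ee_rot: [-0.67, 0.716, -0.146, 0.131]
force: [-0.1, -0.4, 1.0]
opening: 65.1
```

```bash
python3 - <<'E'
from h import *
c=cap('wrist','w10.png');np.savez('w10.npz',**{k:np.array(c[k]) for k in c})
mv([551.4,124.2,60],0,3); print(pose()[1].round(3))
W=cloud(c)
E
```

```text
pos [538.5  79.9  90.6] xhead -22.6 d [ 12.9  44.3 -30.6] Y [-0.034 -0.061 -0.998] t 9.85 f [0.2 0.7 0.8] op 65.5
total tool cm [-0.49  2.74  4.79] turn -0.0 per row [-0.16  0.91  1.6 ]
[[ 0.923 -0.034  0.382]
 [-0.384 -0.061  0.921]
 [-0.008 -0.998 -0.069]]
```

View pics/w10.png

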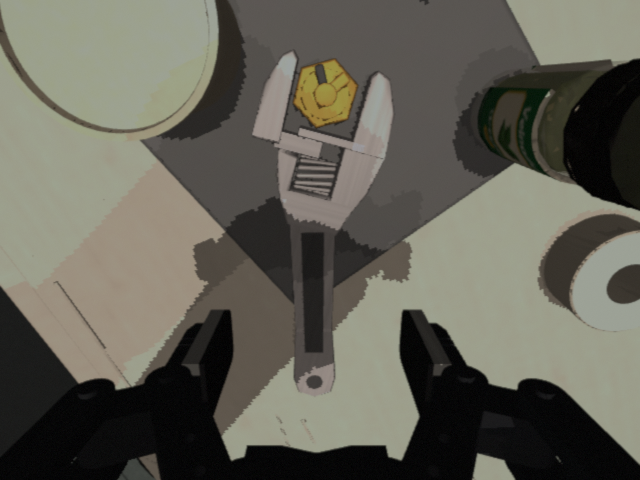

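```bash
python3 - <<'E'
from wr import *
c=dict(np.load('w10.npz'))
W=cloud(c);h=W[...,2]
M,x,n=solve(c,28,(245,40,400,235),(100,130),(352,400),(70,125),(250,298),None)
N=np.array([574.1,155.2,27]);y=np.cross(n,x);print('nut rel',(N-M)@x,(N-M)@y)
print('worm centre', ray(c,316,173,36), 'pred', (M+x*-38+n*11).round(1))
# worm by height
P=W[155:198,290:340].reshape(-1,3);P=P[P[:,2]>37.5];print(len(P),P.mean(0) if len(P) else '',P[:,2].max())
print(W[182:186,350:354,2].mean())
E
```

```text
plane slopes [0.0021 0.0034] std 0.32 6258
face heads [np.float64(52.06), np.float64(52.98)]
gap 34.14 mouth mid [577.  151.5  28.4] heading 52.52 n [-0.002 -0.003  1.   ] M tool [ 8.5 56.3 85.1] x tool [ 0.257 -0.073  0.964]
nut rel 1.1265147796395534 4.5418637214362265
worm centre [556.54914298 123.54487568  36.        ] pred [553.9 121.3  39.3]
602 [554.79987944 122.42686236  38.55721903] 41.33380661377708
nan
```

```bash
python3 - <<'E'
from h import *
plan([548.4,114.2,52],-37.5,step=12,astep=.08)
E
```

```text
pos [538.5  79.9  90.6] xhead -22.6 d [  9.9  34.3 -38.6] turn 0.261 n 5 q7 -0.94 t 9.85
-0.08,0.77,0.71,0.052, -0.12,0.77,0.70,0.052, -0.16,0.77,0.70,0.052, -0.19,0.77,0.69,0.052, -0.23,0.77,0.68,0.052,
```

Emit:
{"op": "carry_out", "data": {
  "commands": [-0.1, 0.6, 0.7, 0.05, -0.1, 0.7, 0.7, 0.05, -0.2, 0.7, 0.8, 0.05, -0.2, 0.7, 0.8, 0.05, -0.2, 0.7, 0.7, 0.06, 0, 0, 0, 0, 0, 0, 0, 0, 0, 0, 0, 0],
  "claw": 255
}}

```text
time_s: 10.52
ee_pos: [545.2, 112.4, 48.2]
ee_rot: [-0.641, 0.694, -0.237, 0.224]
force: [-0.7, -0.2, -0.3]
opening: -0.2
```

```bash
python3 - <<'E'
from h import *
c=cap('wrist','w11.png')
mv([548.4,114.2,41],0,3);print(pose()[1].round(3))
E
```

```text
pos [545.3 112.1  48.3] xhead -38.1 d [ 3.1  2.1 -7.3] Y [-0.041 -0.065 -0.997] t 10.57 f [-0.1  0.6 -0.3] op 0.1
total tool cm [0.11 0.7  0.41] turn -0.0 per row [0.04 0.23 0.14]
[[ 0.787 -0.041  0.616]
 [-0.617 -0.065  0.784]
 [ 0.008 -0.997 -0.077]]
```

View pics/w11.png

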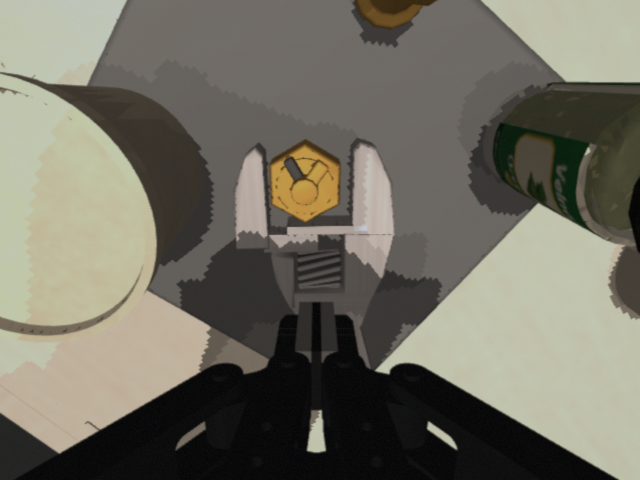

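Emit:
{"op": "carry_out", "data": {
  "commands": [0.1, 0.3, 0.2, 0, 0, 0.3, 0.2, 0, 0, 0.1, 0, 0]
}}

```text
time_s: 10.82
ee_pos: [549.0, 112.8, 41.4]
ee_rot: [-0.641, 0.694, -0.237, 0.225]
force: [0.3, 0.9, -0.2]
opening: -0.0
```

Emit:
{"op": "carry_out", "data": {
  "commands": [0, 0.15, 0, 0, 0, 0.15, 0, 0]
}}

```text
time_s: 10.98
ee_pos: [549.3, 112.1, 38.4]
ee_rot: [-0.641, 0.694, -0.237, 0.226]
force: [0.1, 0.3, -0.0]
opening: -0.1
```

Emit:
{"op": "carry_out", "data": {
  "commands": [-0.2, 0.1, 0, 0, 0, 0.1, 0, 0]
}}

```text
time_s: 11.15
ee_pos: [547.7, 112.9, 36.5]
ee_rot: [-0.641, 0.694, -0.237, 0.226]
force: [-3.1, 0.6, 9.5]
opening: 0.2
```

Emit:
{"op": "carry_out", "data": {
  "commands": [0, 0.1, 0, 0, 0, 0, 0, 0]
}}

```text
time_s: 11.32
ee_pos: [547.6, 112.8, 37.1]
ee_rot: [-0.641, 0.694, -0.237, 0.226]
force: [0.4, 0.0, 0.1]
opening: 0.1
```

Emit:
{"op": "carry_out", "data": {
  "commands": [0, 0.15, 0.1, 0, 0, 0.1, 0.4, 0, 0, 0.1, 0.4, 0]
}}

```text
time_s: 11.57
ee_pos: [547.8, 113.0, 36.5]
ee_rot: [-0.635, 0.7, -0.24, 0.224]
force: [-7.5, -4.2, 15.8]
opening: -0.1
```

Emit:
{"op": "carry_out", "data": {
  "commands": [0, -0.3, 0, 0, 0, -0.2, 0, 0]
}}

```text
time_s: 11.73
ee_pos: [547.3, 112.4, 42.0]
ee_rot: [-0.634, 0.7, -0.24, 0.224]
force: [-0.2, -0.4, -0.8]
opening: -0.0
```

```bash
python3 - <<'E'
from h import *
c=cap('wrist','w12.png')
mv([552,119,41],0,3);print(pose()[1].round(3))
b=c['pixels'][...,::-1];cv2.imwrite('pics/w12z.png',cv2.resize(b[130:380,200:440],(576,600),interpolation=cv2.INTER_CUBIC))
E
```

```text
pos [547.6 112.8  42.2] xhead -38.4 d [ 4.4  6.2 -1.2] Y [-0.052 -0.081 -0.995] t 11.78 f [0.6 0.7 1. ] op 0.2
total tool cm [-0.04  0.04  0.77] turn -0.0 per row [-0.01  0.01  0.26]
[[ 0.784 -0.052  0.619]
 [-0.621 -0.081  0.78 ]
 [ 0.01  -0.995 -0.096]]
```

View pics/w12z.png

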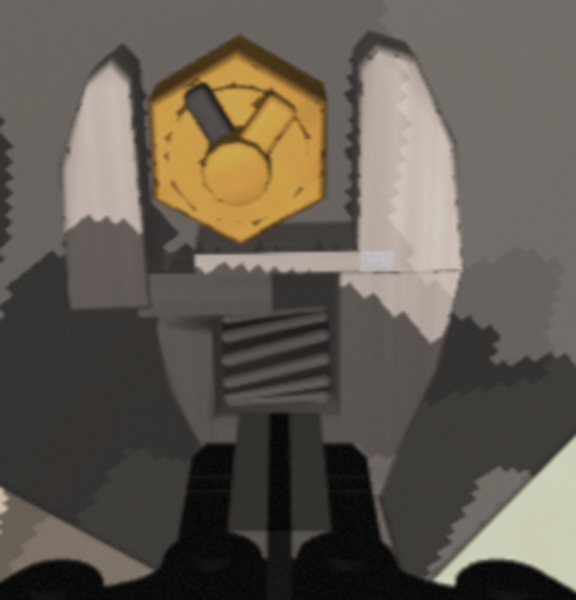

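```bash
python3 - <<'E'
from h import *
c=vision.capture('wrist');p,R,s=pose()
M=np.array([577,151.5]);x=np.array([.609,.793]);y=np.array([-.793,.609])
for z in (40,42):
    q=ray(c,316.7,302,z)[:2];print('tip front',q,(q-M)@x,(q-M)@y)
print('tcp',(p[:2]-M)@x,(p[:2]-M)@y)
for nm,(a,b) in dict(wormfront=(275,312),wormrear=(275,402),slotL=(222,360),slotR=(328,360)).items():
    q=ray(c,200+a/2.4,130+b/2.4,36)[:2];print(nm,(q-M)@x,(q-M)@y)
E
```

```text
tip front [551.82433811 116.76607572] -42.87598004557747 -1.1886600046050617
tip front [552.58349029 117.76407256] -41.6222448728908 -1.1828876103686994
tcp -48.42021231860772 -0.1762828748647347
wormfront -25.878407662135537 -0.6213009368848463
wormrear -43.18547542158338 -0.35129890609817227
slotL -34.74733659681891 8.491611764927901
slotR -35.097795204532055 -9.462931660961779
```

Emit:
{"op": "carry_out", "data": {
  "commands": [0, 0, 0.4, 0, 0, 0, 0.4, 0, 0, 0, 0, 0]
}}

```text
time_s: 12.08
ee_pos: [553.2, 120.6, 40.2]
ee_rot: [-0.635, 0.7, -0.24, 0.224]
force: [1.0, 1.0, 0.2]
opening: -0.0
```

Emit:
{"op": "carry_out", "data": {
  "commands": [0, 0.15, 0, 0, 0, 0.1, 0, 0]
}}

```text
time_s: 12.25
ee_pos: [553.6, 121.1, 38.1]
ee_rot: [-0.635, 0.7, -0.24, 0.224]
force: [-2.2, -1.8, 13.4]
opening: 0.0
```

Emit:
{"op": "carry_out", "data": {
  "commands": [0, 0.08, 0.35, 0, 0, 0.08, 0.35, 0, 0, 0.08, 0.35, 0]
}}

```text
time_s: 12.5
ee_pos: [557.1, 125.7, 37.7]
ee_rot: [-0.631, 0.703, -0.242, 0.223]
force: [-3.1, -2.5, 8.1]
opening: -0.0
```

```bash
python3 - <<'E'
from h import *
c=cap('wrist','w13.png')
mv([552,119,41],0,3)
b=c['pixels'][...,::-1];cv2.imwrite('pics/w13z.png',cv2.resize(b[130:380,200:440],(576,600),interpolation=cv2.INTER_CUBIC))
E
```

```text
pos [557.5 126.4  37.6] xhead -38.4 d [-5.5 -7.4  3.4] Y [-0.058 -0.086 -0.995] t 12.55 f [-3.9 -2.1  9.2] op -0.1
total tool cm [ 0.03 -0.24 -0.95] turn -0.0 per row [ 0.01 -0.08 -0.32]
```

View pics/w13z.png

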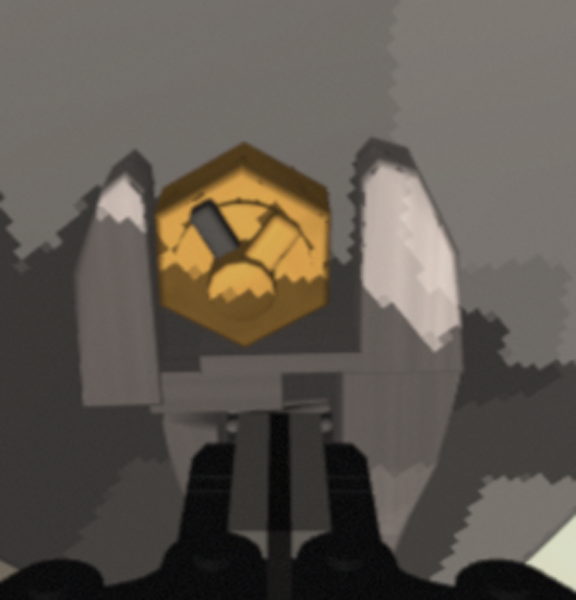

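Emit:
{"op": "carry_out", "data": {
  "commands": [0, 0, 0.2, 0, 0, -0.4, 0, 0, 0, -0.1, -0.6, 0, 0, 0, -0.6, 0, 0, 0.2, -0.1, 0, 0, 0, 0, 0]
}}

```text
time_s: 13.05
ee_pos: [549.0, 116.2, 41.9]
ee_rot: [-0.63, 0.703, -0.242, 0.222]
force: [0.1, 0.7, 0.2]
opening: -0.2
```

```bash
python3 - <<'E'
from wr import *
c=cap('wrist','w14.png');np.savez('w14.npz',**{k:np.array(c[k]) for k in c})
mv([552.5,119.6,39],0,3)
p=pose()[0];print('along',(p[0]-577)*.609+(p[1]-151.5)*.793)
b=c['pixels'][...,::-1];cv2.imwrite('pics/w14z.png',cv2.resize(b[130:380,200:440],(576,600),interpolation=cv2.INTER_CUBIC))
E
```

```text
pos [549.2 116.2  42. ] xhead -38.4 d [ 3.3  3.4 -3. ] Y [-0.06  -0.088 -0.994] t 13.1 f [-0.4 -0.5  0.6] op 0.2
total tool cm [0.04 0.25 0.5 ] turn -0.0 per row [0.01 0.08 0.17]
along -44.935717175858116
```

View pics/w14z.png

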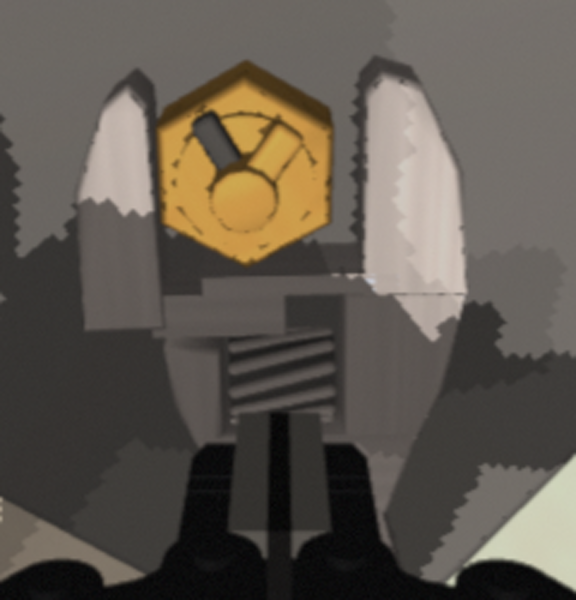

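Emit:
{"op": "carry_out", "data": {
  "commands": [0.05, 0.2, 0.5, 0, 0, 0.25, 0, 0, 0, 0.1, 0.1, 0]
}}

```text
time_s: 13.35
ee_pos: [553.9, 120.6, 38.3]
ee_rot: [-0.63, 0.703, -0.242, 0.223]
force: [-4.3, -2.0, 10.7]
opening: -0.0
```

Emit:
{"op": "carry_out", "data": {
  "commands": [0, 0.08, 0.35, 0, 0, 0.08, 0.35, 0, 0, 0.08, 0.35, 0, 0, 0.05, 0.35, 0]
}}

```text
time_s: 13.68
ee_pos: [558.9, 127.6, 37.4]
ee_rot: [-0.625, 0.708, -0.245, 0.221]
force: [-3.2, -2.2, 7.1]
opening: 0.4
```

Good stroke. Back for the next one.

Emit:
{"op": "carry_out", "data": {
  "commands": [0, -0.5, 0, 0, 0, -0.1, -0.6, 0, 0, 0, -0.6, 0, 0, 0.2, -0.1, 0, 0, 0, 0, 0]
}}

```text
time_s: 14.1
ee_pos: [551.1, 118.6, 42.7]
ee_rot: [-0.626, 0.707, -0.244, 0.221]
force: [-0.8, -0.1, -0.3]
opening: 0.2
```

```bash
python3 - <<'E'
from wr import *
c=cap('wrist','w15.png');np.savez('w15.npz',**{k:np.array(c[k]) for k in c})
mv([552.5,119.6,39],0,3)
p=pose()[0];print('along',(p[0]-577)*.609+(p[1]-151.5)*.793)
b=c['pixels'][...,::-1];cv2.imwrite('pics/w15z.png',cv2.resize(b[130:380,200:440],(576,600),interpolation=cv2.INTER_CUBIC))
E
```

```text
pos [551.2 118.6  42.7] xhead -38.4 d [ 1.3  1.  -3.7] Y [-0.068 -0.098 -0.993] t 14.15 f [ 0.2 -1.2  0.6] op -0.2
total tool cm [0.03 0.35 0.2 ] turn -0.0 per row [0.01 0.12 0.07]
along -41.82004226833135
```

View pics/w15z.png

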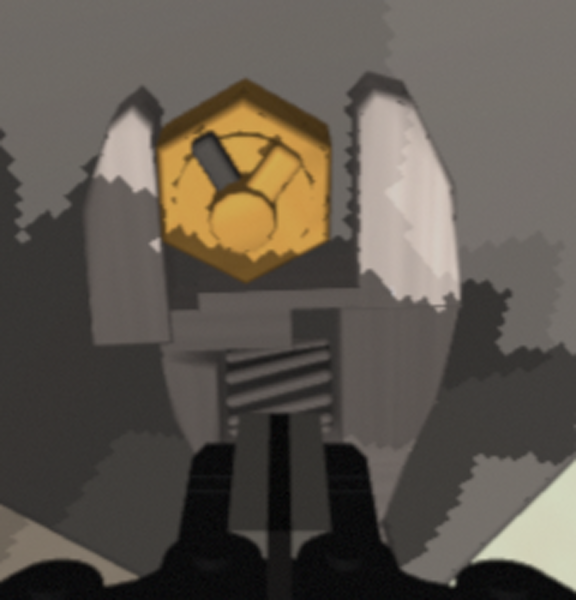

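Emit:
{"op": "carry_out", "data": {
  "commands": [0, 0.35, 0.2, 0, 0, 0.1, 0, 0, 0, 0.08, 0.35, 0, 0, 0.08, 0.35, 0, 0, 0.08, 0.35, 0]
}}

```text
time_s: 14.57
ee_pos: [555.8, 124.5, 37.9]
ee_rot: [-0.622, 0.71, -0.246, 0.22]
force: [-2.7, -2.1, 10.1]
opening: -0.2
```

Emit:
{"op": "carry_out", "data": {
  "commands": [0, 0.05, 0.35, 0]
}}

```text
time_s: 14.65
ee_pos: [556.6, 125.9, 37.8]
ee_rot: [-0.62, 0.712, -0.247, 0.219]
force: [-3.0, -1.8, 7.3]
opening: 0.3
```

Emit:
{"op": "carry_out", "data": {
  "commands": [0, -0.5, 0, 0, 0, -0.1, -0.6, 0, 0, 0, -0.6, 0, 0, 0.2, -0.1, 0, 0, 0, 0, 0]
}}

```text
time_s: 15.07
ee_pos: [548.3, 116.2, 43.0]
ee_rot: [-0.62, 0.711, -0.247, 0.219]
force: [-0.3, -0.7, 0.4]
opening: -0.1
```

```bash
python3 - <<'E'
from wr import *
c=cap('wrist','w16.png');np.savez('w16.npz',**{k:np.array(c[k]) for k in c})
mv([552.5,119.6,39],0,3)
p=pose()[0];print('along',(p[0]-577)*.609+(p[1]-151.5)*.793)
b=c['pixels'][...,::-1];cv2.imwrite('pics/w16z.png',cv2.resize(b[130:380,200:440],(576,600),interpolation=cv2.INTER_CUBIC))
E
```

```text
pos [548.4 116.1  43.1] xhead -38.5 d [ 4.1  3.5 -4.1] Y [-0.079 -0.108 -0.991] t 15.12 f [ 0.5 -1.1 -0.2] op 0.1
total tool cm [0.1  0.34 0.58] turn -0.0 per row [0.03 0.11 0.19]
along -45.47350245874346
```

View pics/w16z.png

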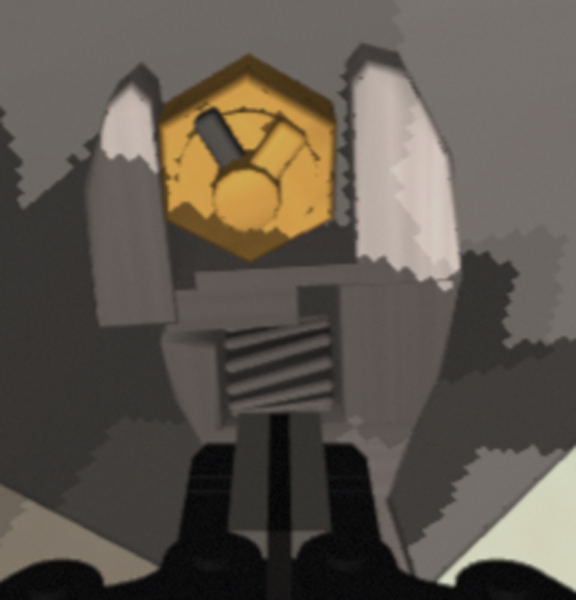

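Emit:
{"op": "carry_out", "data": {
  "commands": [0.1, 0.3, 0.6, 0, 0, 0.2, 0, 0, 0, 0.08, 0.35, 0, 0, 0.08, 0.35, 0, 0, 0.08, 0.35, 0]
}}

```text
time_s: 15.53
ee_pos: [557.1, 125.9, 37.7]
ee_rot: [-0.617, 0.714, -0.249, 0.218]
force: [-4.3, -1.8, 10.3]
opening: 0.1
```

Emit:
{"op": "carry_out", "data": {
  "commands": [0, 0.06, 0.35, 0]
}}

```text
time_s: 15.62
ee_pos: [558.0, 127.6, 37.5]
ee_rot: [-0.615, 0.715, -0.25, 0.217]
force: [-3.5, -0.9, 8.3]
opening: -0.3
```

Emit:
{"op": "carry_out", "data": {
  "commands": [0, -0.5, 0, 0, 0, -0.1, -0.6, 0, 0, 0, -0.6, 0, 0, 0.2, 0, 0, 0, 0, 0, 0]
}}

```text
time_s: 16.03
ee_pos: [551.3, 119.7, 42.6]
ee_rot: [-0.616, 0.715, -0.249, 0.217]
force: [0.2, 0.1, -1.0]
opening: 0.1
```

```bash
python3 - <<'E'
from wr import *
c=cap('wrist','w17.png');np.savez('w17.npz',**{k:np.array(c[k]) for k in c})
mv([552.5,119.6,39],0,3)
p=pose()[0];print('along',(p[0]-577)*.609+(p[1]-151.5)*.793)
b=c['pixels'][...,::-1];cv2.imwrite('pics/w17z.png',cv2.resize(b[130:380,200:440],(576,600),interpolation=cv2.INTER_CUBIC))
E
```

```text
pos [551.3 119.6  42.7] xhead -38.6 d [ 1.2  0.  -3.7] Y [-0.089 -0.117 -0.989] t 16.08 f [ 0.5  0.4 -0.5] op -0.0
total tool cm [0.09 0.36 0.13] turn -0.0 per row [0.03 0.12 0.04]
along -40.95319206196598
```

View pics/w17z.png

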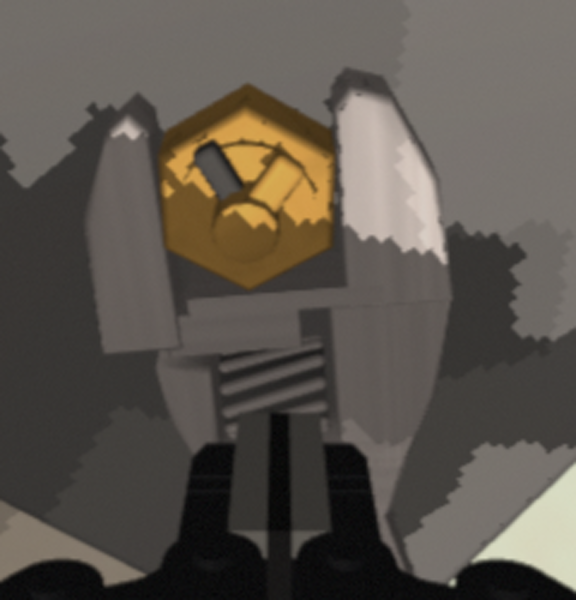

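Emit:
{"op": "carry_out", "data": {
  "commands": [-0.1, 0.35, 0.1, 0, 0, 0.1, 0, 0, 0, 0.08, 0.35, 0, 0, 0.08, 0.35, 0]
}}

```text
time_s: 16.42
ee_pos: [553.4, 123.4, 38.4]
ee_rot: [-0.613, 0.717, -0.251, 0.217]
force: [-3.3, -1.8, 10.4]
opening: -0.0
```

Emit:
{"op": "carry_out", "data": {
  "commands": [0, 0.08, 0.35, 0]
}}

```text
time_s: 16.5
ee_pos: [554.0, 124.5, 38.2]
ee_rot: [-0.611, 0.718, -0.252, 0.216]
force: [-4.0, -3.1, 10.9]
opening: -0.3
```

Emit:
{"op": "carry_out", "data": {
  "commands": [0, 0.08, 0.35, 0]
}}

```text
time_s: 16.58
ee_pos: [554.4, 125.2, 38.0]
ee_rot: [-0.609, 0.72, -0.253, 0.216]
force: [-4.3, -3.5, 12.3]
opening: 0.0
```

```bash
python3 - <<'E'
from wr import *
c=cap('wrist','w18.png');np.savez('w18.npz',**{k:np.array(c[k]) for k in c})
mv([552.5,119.6,39],0,3)
p=pose()[0];print('along',(p[0]-577)*.609+(p[1]-151.5)*.793)
b=c['pixels'][...,::-1];cv2.imwrite('pics/w18z.png',cv2.resize(b[130:380,200:440],(576,600),interpolation=cv2.INTER_CUBIC))
E
```

```text
pos [554.6 125.5  38. ] xhead -38.8 d [-2.1 -5.9  1. ] Y [-0.102 -0.13  -0.986] t 16.63 f [-3.2 -3.  11. ] op 0.1
total tool cm [ 0.21 -0.   -0.6 ] turn -0.0 per row [ 0.07 -0.   -0.2 ]
along -34.302201919996975
```

View pics/w18z.png

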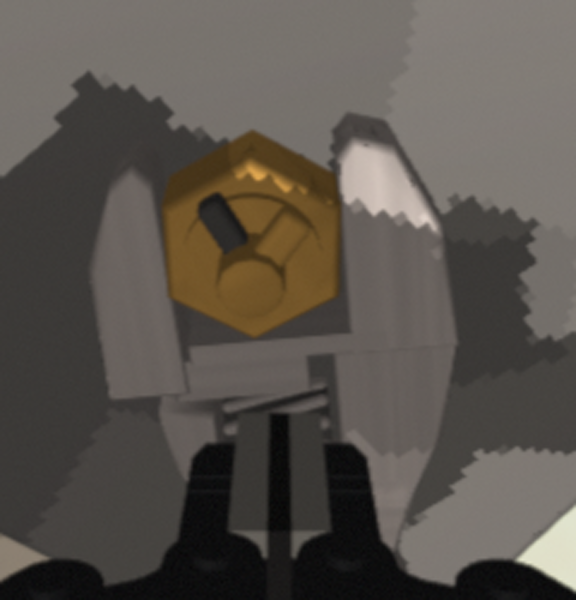

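Emit:
{"op": "carry_out", "data": {
  "commands": [-0.15, 0.08, 0.05, 0, -0.15, 0.08, 0.05, 0]
}}

```text
time_s: 16.8
ee_pos: [554.2, 125.6, 38.2]
ee_rot: [-0.608, 0.721, -0.252, 0.217]
force: [1.1, -2.2, 4.9]
opening: 0.0
```

```bash
python3 - <<'E'
from wr import *
c=cap('wrist','w19.png');np.savez('w19.npz',**{k:np.array(c[k]) for k in c})
mv([552.5,119.6,39],0,3)
p=pose()[0];print('along',(p[0]-577)*.609+(p[1]-151.5)*.793)
b=c['pixels'][...,::-1];cv2.imwrite('pics/w19z.png',cv2.resize(b[130:380,200:440],(576,600),interpolation=cv2.INTER_CUBIC))
E
```

```text
pos [554.2 125.5  38.2] xhead -38.8 d [-1.7 -5.9  0.8] Y [-0.099 -0.135 -0.986] t 16.85 f [-0.6 -2.1  5.5] op -0.4
total tool cm [ 0.24  0.01 -0.58] turn -0.0 per row [ 0.08  0.   -0.19]
along -34.47340794430954
```

View pics/w19z.png

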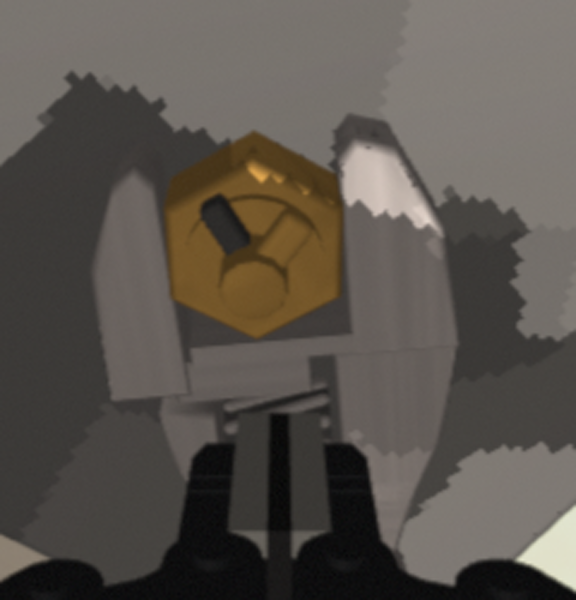

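Emit:
{"op": "carry_out", "data": {
  "commands": [-0.5, 0.15, 0, 0, -0.5, 0.12, 0.1, 0]
}}

```text
time_s: 17.02
ee_pos: [553.9, 125.9, 38.1]
ee_rot: [-0.606, 0.722, -0.248, 0.224]
force: [3.2, -6.5, 7.5]
opening: -0.5
```

Emit:
{"op": "carry_out", "data": {
  "commands": [-0.5, 0.12, 0.1, 0]
}}

```text
time_s: 17.1
ee_pos: [553.8, 125.9, 38.1]
ee_rot: [-0.605, 0.722, -0.246, 0.227]
force: [2.9, -4.9, 7.4]
opening: 0.3
```

```bash
python3 - <<'E'
from wr import *
c=cap('wrist','w20.png');np.savez('w20.npz',**{k:np.array(c[k]) for k in c})
mv([552.5,119.6,39],0,3)
b=c['pixels'][...,::-1];cv2.imwrite('pics/w20z.png',cv2.resize(b[130:380,200:440],(576,600),interpolation=cv2.INTER_CUBIC))
E
```

```text
pos [553.6 126.4  38.1] xhead -39.0 d [-1.1 -6.8  0.9] Y [-0.08  -0.147 -0.986] t 17.15 f [ 2.4 -4.4  5.9] op -0.4
total tool cm [ 0.35  0.02 -0.6 ] turn -0.0 per row [ 0.12  0.01 -0.2 ]
```

View pics/w20z.png

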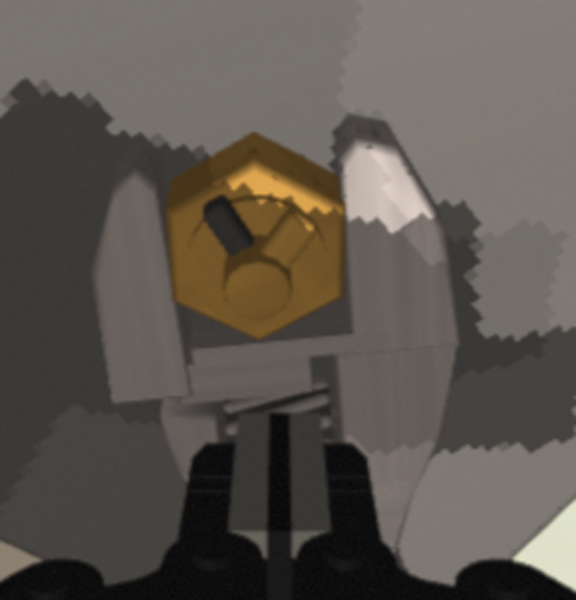

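Emit:
{"op": "carry_out", "data": {
  "commands": [0, -1.0, 0, 0, 0, -2.0, -0.3, 0, 0, -2.0, -1.0, 0, 0, -1.5, -1.0, 0, 0, 0, 0, 0]
}}

```text
time_s: 17.57
ee_pos: [544.1, 119.4, 108.0]
ee_rot: [-0.605, 0.723, -0.246, 0.226]
force: [0.8, -0.2, 0.0]
opening: 0.1
```

```bash
python3 - <<'E'
from wr import *
c=cap('wrist','w21.png');np.savez('w21.npz',**{k:np.array(c[k]) for k in c})
mv([552.5,119.6,39],0,3);print(pose()[1].round(3),pose()[2]['qpos'].round(2))
E
```

```text
pos [544.  120.  106.7] xhead -39.0 d [  8.5  -0.4 -67.7] Y [-0.083 -0.146 -0.986] t 17.62 f [ 0.1 -0.2 -0.4] op -0.1
total tool cm [0.5  6.61 1.62] turn -0.0 per row [0.17 2.2  0.54]
[[ 0.777 -0.083  0.624]
 [-0.629 -0.146  0.764]
 [ 0.028 -0.986 -0.166]] [-0.21  0.68 -0.18  1.73  0.29  0.89 -1.24]
```

View pics/w21.png

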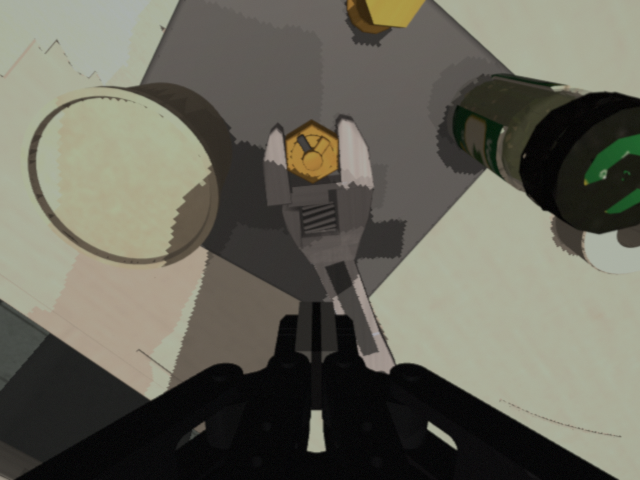

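```bash
cat >> wr.py <<'E'
def handle(c,box):
    W=cloud(c);h=W[...,2];m=np.zeros(h.shape,bool);m[box[1]:box[3],box[0]:box[2]]=True;m&=(h>29)&(h<40)
    L=[];Rr=[]
    for v in range(box[1],box[3]):
        u=np.where(m[v])[0]
        if len(u)>5: L.append(ray(c,u.min()-.5,v,34)[:2]);Rr.append(ray(c,u.max()+.5,v,34)[:2])
    out=[]
    for q in (np.array(L),np.array(Rr)):
        d=np.linalg.svd(q-q.mean(0))[2][0];d=d*(1 if d[0]+d[1]>0 else -1);out.append((q.mean(0).round(1),np.degrees(np.arctan2(d[1],d[0])).round(2)))
    print(out);return out
E
python3 - <<'E'
from wr import *
c=dict(np.load('w21.npz'))
handle(c,(335,285,400,345))
W=cloud(c);h=W[...,2]
# fixed jaw outer/inner, moving inner on z=34 plane via height edges (jaw top 34 vs board 20)
V=[(312,119),(339,135),(338,168),(313,183),(287,169),(286,135)]
b=c['pixels'][...,::-1];cv2.imwrite('pics/w21z.png',cv2.resize(b[100:250,240:400],(640,600),interpolation=cv2.INTER_CUBIC))
E
```

```text
[(array([524.4,  61.9]), np.float64(74.94)), (array([538.9,  49.6]), np.float64(71.55))]
```

View pics/w21z.png

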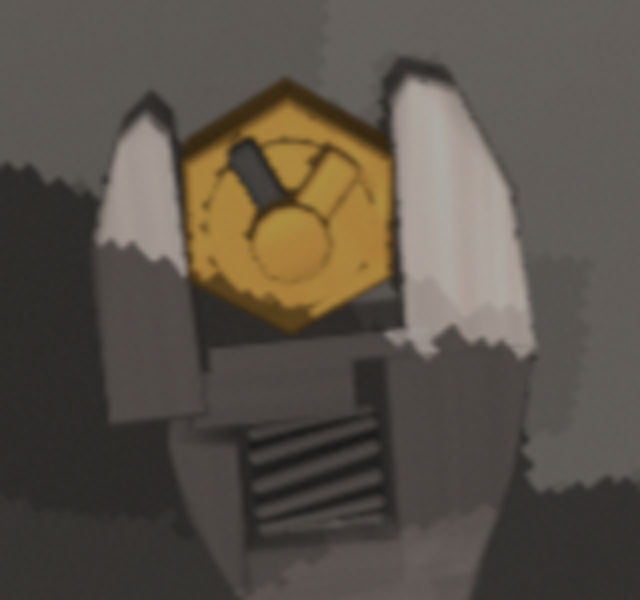

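```bash
cat >> h.py <<'E'
def plan3(tgt,dyaw,n):
    p,R,s=pose();d=np.array(tgt,float)-p
    print('pos',p.round(1),'d',d.round(1),'q',s['qpos'].round(2))
    for i in range(n):
        Ri=Ro.from_rotvec([0,0,np.radians(dyaw)*i/n]).as_matrix()@R
        e=Ri.T@(d/n)/10;print('%.2f,%.2f,%.2f,%.3f,'%(*e,-np.radians(dyaw)/n),end=' ')
    print()
E
python3 - <<'E'
from h import *
plan3([545,-3,60],22,6)
E
```

```text
pos [544.  120.  106.7] d [   1.  -123.   -46.7] q [-0.21  0.68 -0.18  1.73  0.29  0.89 -1.24]
1.28,1.07,-1.43,-0.064, 1.18,1.08,-1.51,-0.064, 1.07,1.09,-1.58,-0.064, 0.96,1.09,-1.64,-0.064, 0.84,1.10,-1.70,-0.064, 0.72,1.11,-1.75,-0.064,
```

Emit:
{"op": "carry_out", "data": {
  "commands": [1.3, 0.4, -1.4, -0.06, 1.2, 1.0, -1.5, -0.06, 1.1, 1.1, -1.6, -0.06, 1.0, 1.1, -1.6, -0.07, 0.9, 1.1, -1.7, -0.07, 0.7, 1.1, -1.7, -0.06, 0, 0, 0, 0]
}}

```text
time_s: 18.2
ee_pos: [545.5, 3.0, 58.0]
ee_rot: [-0.645, 0.751, -0.119, 0.072]
force: [-0.6, -1.6, -0.6]
opening: 0.1
```

```bash
python3 - <<'E'
from wr import *
c=cap('wrist','w22.png');np.savez('w22.npz',**{k:np.array(c[k]) for k in c})
plan3([545,-3,18],0,3);print(pose()[1].round(3))
E
```

```text
pos [545.9   5.9  58.5] d [ -0.9  -8.9 -40.5] q [ 0.05  0.74 -0.27  1.82  0.44  0.77 -0.78]
0.11,1.38,-0.08,-0.000, 0.11,1.38,-0.08,-0.000, 0.11,1.38,-0.08,-0.000, 
[[ 0.961 -0.085  0.262]
 [-0.272 -0.136  0.953]
 [-0.045 -0.987 -0.154]]
```

View pics/w22.png

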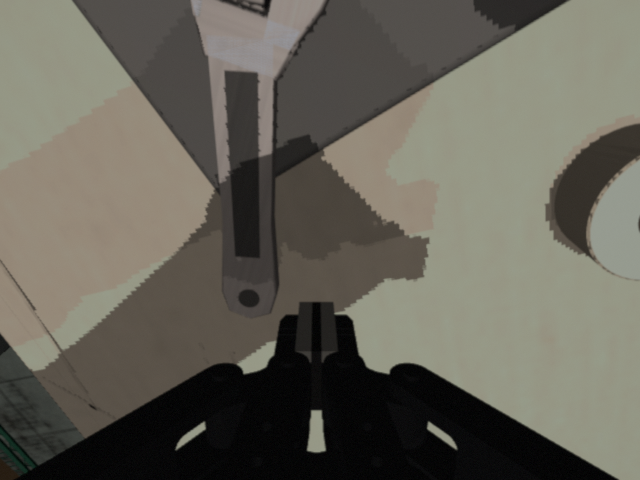

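```bash
python3 - <<'E'
from wr import *
c=dict(np.load('w22.npz'));p=pose()[0]
q=ray(c,248,297,34);print('hole',q, 'end',ray(c,250,317,34));handle(c,(205,110,282,290))
print(p)
E
```

```text
hole [511.12133806   4.2364634   34.        ] end [507.97745843  -7.0824186   34.        ]
[(array([515.8,  52.1]), np.float64(70.64)), (array([538.4,  46.2]), np.float64(72.13))]
[545.90534279   5.91715125  58.54308584]
```

```bash
python3 - <<'E'
from wr import *
plan3([546,9,20],0,4)
E
```

```text
pos [545.9   5.9  58.5] d [  0.1   3.1 -38.5] q [ 0.05  0.74 -0.27  1.82  0.44  0.77 -0.78]
0.02,0.94,0.22,-0.000, 0.02,0.94,0.22,-0.000, 0.02,0.94,0.22,-0.000, 0.02,0.94,0.22,-0.000,
```

Emit:
{"op": "carry_out", "data": {
  "commands": [0, 0.9, 0.2, 0, 0, 0.9, 0.2, 0, 0, 0.9, 0.2, 0, 0, 0.9, 0.2, 0, 0, 0, 0, 0]
}}

```text
time_s: 18.67
ee_pos: [545.1, 16.7, 17.1]
ee_rot: [-0.649, 0.748, -0.117, 0.071]
force: [-0.4, 0.7, -0.6]
opening: -0.1
```

Emit:
{"op": "carry_out", "data": {
  "commands": [-0.6, 0, 0, 0, -0.5, 0, 0, 0, 0, 0, 0, 0]
}}

```text
time_s: 18.92
ee_pos: [534.1, 21.4, 16.9]
ee_rot: [-0.649, 0.749, -0.116, 0.07]
force: [-1.2, -0.8, 0.1]
opening: -0.1
```

Emit:
{"op": "carry_out", "data": {
  "commands": [-0.3, 0, 0, 0, -0.3, 0, 0, 0]
}}

```text
time_s: 19.08
ee_pos: [528.7, 23.4, 17.9]
ee_rot: [-0.649, 0.748, -0.115, 0.071]
force: [0.9, -0.1, -1.4]
opening: 0.1
```

```bash
python3 - <<'E'
from wr import *
c=cap('wrist','w23.png');np.savez('w23.npz',**{k:np.array(c[k]) for k in c})
mv([545,9,20],0,4)
E
```

```text
pos [528.1  23.6  18. ] xhead -15.3 d [ 16.9 -14.6   2. ] Y [-0.081 -0.13  -0.988] t 19.13 f [ 1.5 -0.   0.6] op 0.0
total tool cm [ 2.01 -0.15 -1.  ] turn -0.0 per row [ 0.5  -0.04 -0.25]
```

View pics/w23.png

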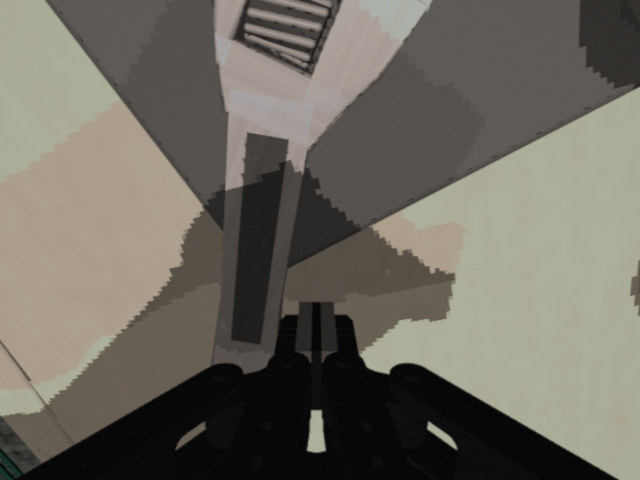

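```bash
python3 - <<'E'
from wr import *
c=dict(np.load('w23.npz'))
handle(c,(205,165,300,310))
E
```

```text
[(array([511.1,  72. ]), np.float64(66.23)), (array([532.9,  66.6]), np.float64(65.06))]
```

Emit:
{"op": "carry_out", "data": {
  "commands": [0.8, 0, 0, 0, 0.5, -1.5, 0, 0, 0, -2.5, 0, 0, 0, -2.0, 0, 0, 0, 0, 0, 0]
}}

```text
time_s: 19.55
ee_pos: [546.4, 27.4, 78.7]
ee_rot: [-0.649, 0.748, -0.117, 0.069]
force: [1.6, 0.6, 0.1]
opening: 0.0
```

```bash
python3 - <<'E'
from wr import *
plan3([545.5,119,58],-24,6)
E
```

```text
pos [546.4  27.4  78.7] d [ -0.9  91.6 -20.7] q [ 0.03  0.71 -0.29  1.8   0.41  0.81 -0.78]
-0.40,0.14,1.51,0.070, -0.50,0.15,1.47,0.070, -0.60,0.16,1.43,0.070, -0.70,0.18,1.39,0.070, -0.79,0.19,1.34,0.070, -0.88,0.20,1.28,0.070,
```

Emit:
{"op": "carry_out", "data": {
  "commands": [-0.4, 0.1, 1.5, 0.07, -0.5, 0.1, 1.5, 0.07, -0.6, 0.1, 1.4, 0.07, -0.7, 0.1, 1.4, 0.07, -0.8, 0.1, 1.3, 0.07, -0.8, 0.1, 1.0, 0.07, 0, 0, 0, 0]
}}

```text
time_s: 20.13
ee_pos: [549.3, 115.6, 60.3]
ee_rot: [-0.607, 0.714, -0.258, 0.235]
force: [0.2, 1.5, 0.3]
opening: -0.2
```

```bash
python3 - <<'E'
from wr import *
c=cap('wrist','w24.png');np.savez('w24.npz',**{k:np.array(c[k]) for k in c})
plan3([546.6,120.4,43],0,2);print(pose()[1].round(3))
b=c['pixels'][...,::-1];cv2.imwrite('pics/w24z.png',cv2.resize(b[90:340,200:440],(576,600),interpolation=cv2.INTER_CUBIC))
E
```

```text
pos [549.4 113.5  60.5] d [ -2.8   6.9 -17.5] q [-0.2   0.75 -0.16  1.76  0.29  0.79 -1.26]
-0.35,0.83,0.30,-0.000, -0.35,0.83,0.30,-0.000, 
[[ 0.757 -0.083  0.648]
 [-0.653 -0.131  0.746]
 [ 0.023 -0.988 -0.153]]
```

View pics/w24z.png

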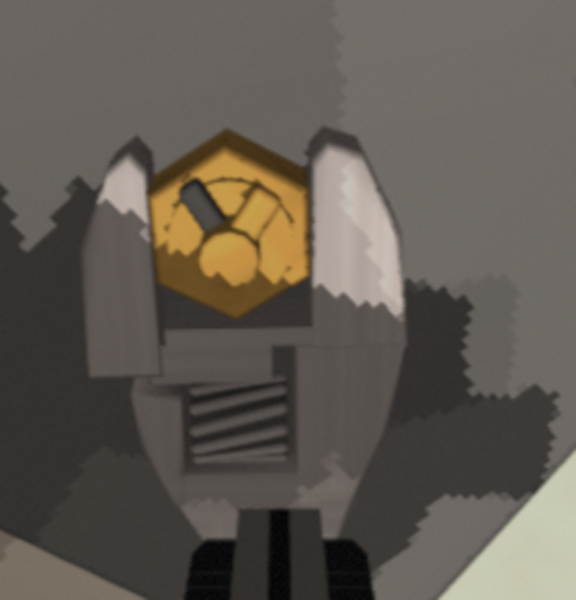

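Emit:
{"op": "carry_out", "data": {
  "commands": [-0.4, 0.8, 0.4, 0, -0.35, 0.8, 0.3, 0, 0, 0.1, 0, 0, 0, 0, 0, 0]
}}

```text
time_s: 20.52
ee_pos: [547.0, 117.2, 40.1]
ee_rot: [-0.605, 0.716, -0.258, 0.235]
force: [0.0, 0.1, 0.5]
opening: -0.3
```

```bash
python3 - <<'E'
from wr import *
c=cap('wrist','w25.png')
plan3([548,122.5,39],0,2)
b=c['pixels'][...,::-1];cv2.imwrite('pics/w25z.png',cv2.resize(b[130:380,200:440],(576,600),interpolation=cv2.INTER_CUBIC))
E
```

```text
pos [546.9 117.   40.1] d [ 1.1  5.5 -1.1] q [-0.22  0.78 -0.15  1.77  0.3   0.75 -1.28]
-0.14,0.01,0.25,-0.000, -0.14,0.01,0.25,-0.000,
```

View pics/w25z.png

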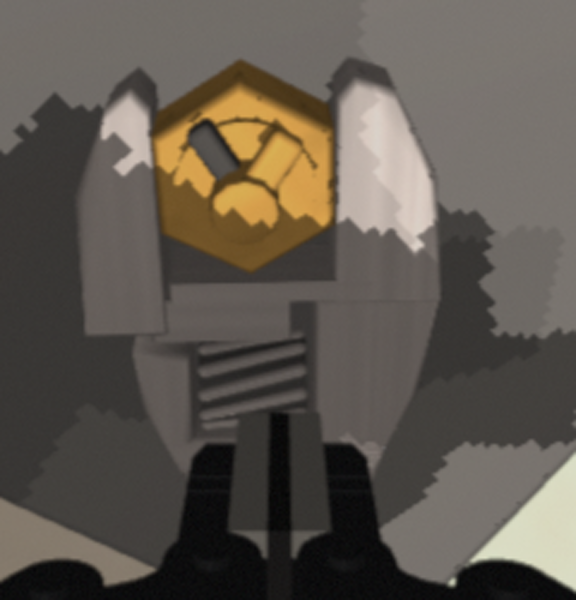

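Emit:
{"op": "carry_out", "data": {
  "commands": [-0.4, -0.2, 0.4, 0, 0, 0.1, 0.2, 0, 0, 0.15, 0, 0]
}}

```text
time_s: 20.82
ee_pos: [548.4, 122.9, 38.9]
ee_rot: [-0.605, 0.715, -0.258, 0.236]
force: [-0.7, -0.7, 1.4]
opening: -0.0
```

Emit:
{"op": "carry_out", "data": {
  "commands": [0, 0.1, 0.1, 0]
}}

```text
time_s: 20.9
ee_pos: [548.6, 123.0, 38.7]
ee_rot: [-0.604, 0.716, -0.258, 0.236]
force: [-3.6, -2.2, 11.2]
opening: -0.1
```

Emit:
{"op": "carry_out", "data": {
  "commands": [0, 0.08, 0.35, 0, 0, 0.08, 0.35, 0]
}}

```text
time_s: 21.07
ee_pos: [550.3, 125.1, 38.3]
ee_rot: [-0.601, 0.718, -0.26, 0.235]
force: [-2.6, -2.1, 8.9]
opening: -0.1
```

Emit:
{"op": "carry_out", "data": {
  "commands": [0, 0.08, 0.35, 0, 0, 0.08, 0.35, 0]
}}

```text
time_s: 21.23
ee_pos: [550.8, 125.8, 38.2]
ee_rot: [-0.596, 0.722, -0.263, 0.233]
force: [-4.7, -3.4, 10.1]
opening: -0.0
```

```bash
python3 - <<'E'
from wr import *
c=cap('wrist','w26.png')
plan3([548,122.5,39],0,2)
b=c['pixels'][...,::-1];cv2.imwrite('pics/w26z.png',cv2.resize(b[130:380,200:440],(576,600),interpolation=cv2.INTER_CUBIC))
E
```

```text
pos [551.  126.   38.1] d [-3.  -3.5  0.9] q [-0.24  0.8  -0.14  1.73  0.3   0.79 -1.29]
0.01,-0.00,-0.23,-0.000, 0.01,-0.00,-0.23,-0.000,
```

View pics/w26z.png

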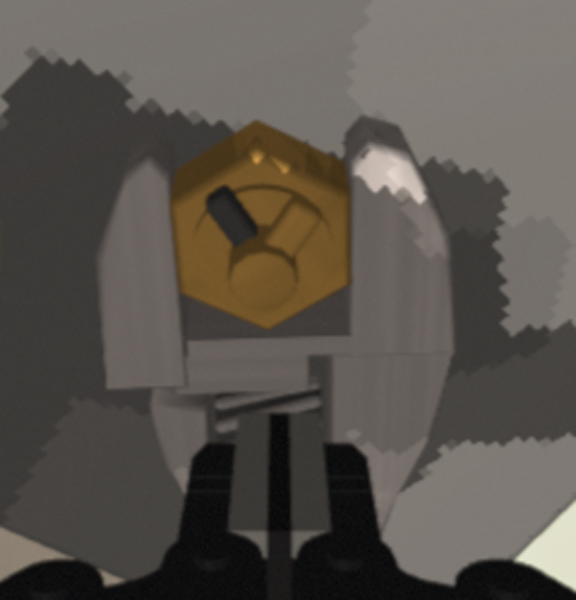

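Emit:
{"op": "carry_out", "data": {
  "commands": [0, 0.12, 0.7, 0]
}}

```text
time_s: 21.37
ee_pos: [552.3, 127.7, 37.6]
ee_rot: [-0.592, 0.725, -0.265, 0.232]
force: [-7.3, -4.1, 17.3]
opening: -0.6
```

Emit:
{"op": "carry_out", "data": {
  "commands": [0, 0.12, 0.7, 0]
}}

```text
time_s: 21.45
ee_pos: [553.2, 128.7, 37.3]
ee_rot: [-0.588, 0.728, -0.267, 0.23]
force: [-7.7, -5.2, 18.5]
opening: -0.2
```

Emit:
{"op": "carry_out", "data": {
  "commands": [0, -1.0, 0, 0, 0, -1.5, -0.8, 0, 0, 0, -0.5, 0, 0, 0, 0, 0]
}}

```text
time_s: 21.78
ee_pos: [546.6, 122.1, 65.9]
ee_rot: [-0.586, 0.729, -0.268, 0.23]
force: [0.3, -0.1, -0.6]
opening: 0.2
```

```bash
python3 - <<'E'
from wr import *
c=cap('wrist','w27.png');np.savez('w27.npz',**{k:np.array(c[k]) for k in c})
plan3([548,122.5,40],0,2);print(pose()[1].round(3))
b=c['pixels'][...,::-1];cv2.imwrite('pics/w27z.png',cv2.resize(b[90:290,220:420],(600,600),interpolation=cv2.INTER_CUBIC))
E
```

```text
pos [547.2 122.6  65.9] d [  0.8  -0.1 -25.9] q [-0.24  0.76 -0.15  1.71  0.29  0.87 -1.28]
0.00,1.27,0.29,-0.000, 0.00,1.27,0.29,-0.000, 
[[ 0.751 -0.12   0.649]
 [-0.66  -0.169  0.732]
 [ 0.022 -0.978 -0.206]]
```

View pics/w27z.png

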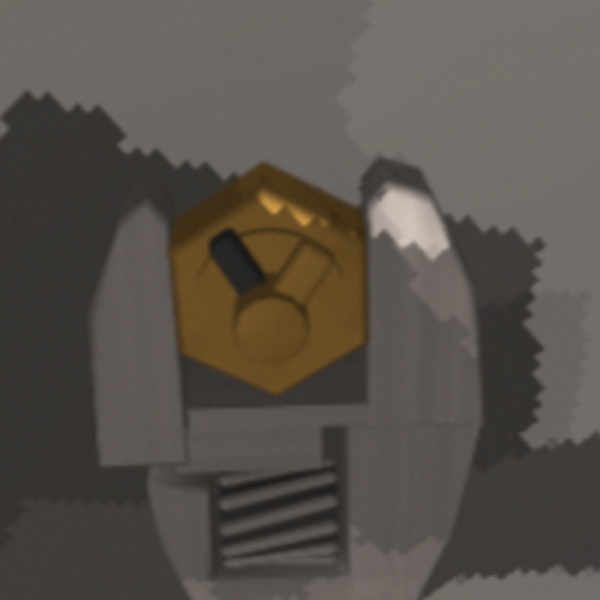

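```bash
python3 - <<'E'
from wr import *
c=dict(np.load('w27.npz'))
f=lambda a,b,z:ray(c,220+(a+.5)/3-.5,90+(b+.5)/3-.5,z)[:2]
for (l,r) in (((185,395),(368,392)),((186,385),(368,380))):
    L=f(*l,34);Rr=f(*r,34);print(L,Rr,np.linalg.norm(L-Rr))
NL=f(181,352,36);NR=f(366,345,36);print('nut flats',np.linalg.norm(NL-NR))
# directions
a=f(368,395,34)-f(366,230,34);print('fixed head',np.degrees(np.arctan2(*(-a)[::-1])))
a=f(185,450,34)-f(168,210,34);print('mov head',np.degrees(np.arctan2(*(-a)[::-1])))
a=f(181,352,36)-f(171,250,36);print('nut left flat',np.degrees(np.arctan2(*(-a)[::-1])))
a=f(366,345,36)-f(362,235,36);print('nut right flat',np.degrees(np.arctan2(*(-a)[::-1])))
E
```

```text
[554.22386919 151.85536065] [574.54914831 134.27548478] 26.87320239909751
[555.46441151 152.93874659] [575.79468205 135.79342124] 26.59477545565021
nut flats 26.27433039360315
fixed head 51.249359470179975
mov head 49.72629739230906
nut left flat 51.21240307973755
nut right flat 52.482095438309585
```

Emit:
{"op": "carry_out", "data": {
  "commands": [0, 1.1, 0.3, 0, 0, 1.0, 0.3, 0, 0, 0.2, 0, 0, 0, 0, 0, 0]
}}

```text
time_s: 22.17
ee_pos: [548.7, 123.6, 38.7]
ee_rot: [-0.587, 0.729, -0.267, 0.23]
force: [-0.6, -0.3, 16.6]
opening: 0.1
```

```bash
python3 - <<'E'
from wr import *
plan3([549,123.5,39],0,2)
E
```

```text
pos [548.7 123.6  38.7] d [ 0.3 -0.1  0.3] q [-0.24  0.8  -0.14  1.72  0.3   0.82 -1.29]
0.01,-0.01,0.00,-0.000, 0.01,-0.01,0.00,-0.000,
```

Emit:
{"op": "carry_out", "data": {
  "commands": [0, 0.1, 0.4, 0, 0, 0.1, 0.4, 0]
}}

```text
time_s: 22.33
ee_pos: [550.1, 125.1, 38.3]
ee_rot: [-0.581, 0.733, -0.27, 0.228]
force: [-6.9, -4.1, 19.7]
opening: 0.2
```

Emit:
{"op": "carry_out", "data": {
  "commands": [0, 0.1, 0.5, 0]
}}

```text
time_s: 22.42
ee_pos: [550.3, 125.4, 38.3]
ee_rot: [-0.577, 0.736, -0.272, 0.227]
force: [-7.5, -3.5, 19.2]
opening: 0.4
```

Emit:
{"op": "carry_out", "data": {
  "commands": [0, 0.1, 0.5, 0]
}}

```text
time_s: 22.5
ee_pos: [550.4, 125.5, 38.3]
ee_rot: [-0.572, 0.739, -0.274, 0.225]
force: [-6.8, -3.4, 18.8]
opening: -0.3
```

Emit:
{"op": "carry_out", "data": {
  "commands": [0, -1.0, 0, 0, 0, -2.0, -0.5, 0, 0, 0, -0.5, 0, 0, 0, 0, 0]
}}

```text
time_s: 22.83
ee_pos: [546.1, 123.0, 68.2]
ee_rot: [-0.57, 0.741, -0.276, 0.223]
force: [-0.0, -0.5, -0.6]
opening: 0.3
```

```bash
python3 - <<'E'
from wr import *
c=cap('wrist','w28.png');np.savez('w28.npz',**{k:np.array(c[k]) for k in c})
plan3([544,30,65],0,4);print(pose()[1].round(3))
E
```

```text
pos [546.7 123.8  68.2] d [ -2.7 -93.8  -3.2] q [-0.25  0.77 -0.14  1.67  0.28  0.94 -1.29]
1.50,0.55,-1.72,-0.000, 1.50,0.55,-1.72,-0.000, 1.50,0.55,-1.72,-0.000, 1.50,0.55,-1.72,-0.000, 
[[ 0.749 -0.154  0.645]
 [-0.663 -0.197  0.722]
 [ 0.016 -0.968 -0.25 ]]
```

View pics/w28.png

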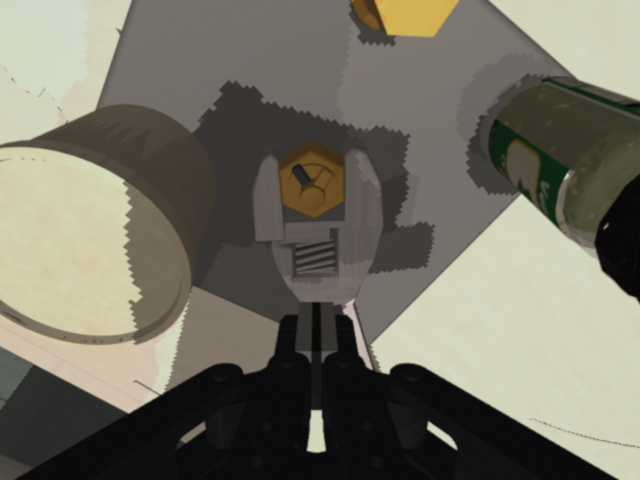

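Emit:
{"op": "carry_out", "data": {
  "commands": [1.5, 0.5, -1.7, 0, 1.5, 0.5, -1.7, 0, 1.5, 0.5, -1.7, 0, 1.3, 0.5, -1.4, 0, 0, 0, 0, 0]
}}

```text
time_s: 23.3
ee_pos: [543.1, 34.5, 59.6]
ee_rot: [-0.571, 0.742, -0.275, 0.218]
force: [0.2, -0.3, -0.1]
opening: -0.3
```

```bash
python3 - <<'E'
from wr import *
c=cap('wrist','w29.png');np.savez('w29.npz',**{k:np.array(c[k]) for k in c})
plan3([544,30,27],0,4);print(pose()[1].round(3))
E
```

```text
pos [543.1  37.1  59.5] d [  0.9  -7.1 -32.5] q [-0.12  0.76 -0.13  1.75  0.32  0.87 -1.17]
0.13,0.82,0.09,-0.000, 0.13,0.82,0.09,-0.000, 0.13,0.82,0.09,-0.000, 0.13,0.82,0.09,-0.000, 
[[ 0.754 -0.158  0.637]
 [-0.656 -0.194  0.729]
 [ 0.008 -0.968 -0.25 ]]
```

View pics/w29.png

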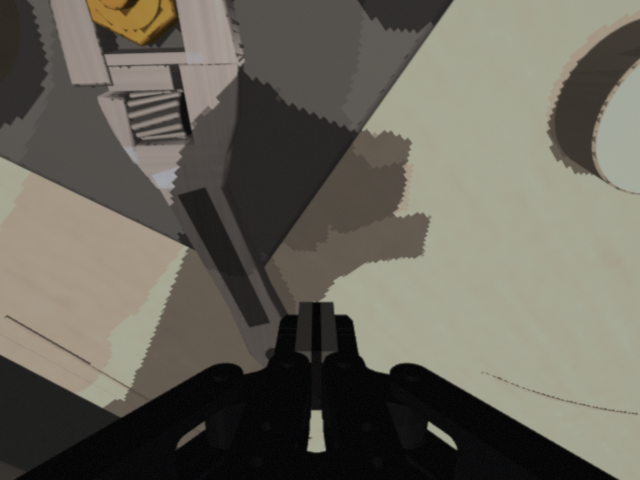

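```bash
python3 - <<'E'
from wr import *
c=dict(np.load('w29.npz'))
o=handle(c,(170,200,290,312));p=pose()[0]
q,a=o[1];a=np.radians(a);nrm=np.array([np.sin(a),-np.cos(a)]);print('TCP dist from right edge',(p[:2]-q)@nrm, 'nutdist',np.linalg.norm(p[:2]-[574,155]))
E
```

```text
[(array([512.7,  77. ]), np.float64(66.23)), (array([531.7,  60.2]), np.float64(64.84))]
TCP dist from right edge 20.1346550019191 nutdist 121.83525125815626
```

Emit:
{"op": "carry_out", "data": {
  "commands": [0.1, 0.8, 0.1, 0, 0.1, 0.8, 0.1, 0, 0.1, 0.8, 0.1, 0, 0.1, 0.7, 0.1, 0, 0, 0, 0, 0]
}}

```text
time_s: 23.77
ee_pos: [543.1, 37.6, 22.7]
ee_rot: [-0.575, 0.741, -0.274, 0.214]
force: [-0.2, -0.4, -0.0]
opening: 0.3
```

```bash
cat > arc.py <<'E'
from wr import *
import sys
# finger centre on a circle about the nut, keep radius; angle steps cw
def go(r,da,n,z):
    p,R,s=pose();N=np.array([574,155]);v=p[:2]-N;a0=np.arctan2(v[1],v[0]);r0=np.hypot(*v)
    print('pos',p.round(1),'r',r0.round(1),'ang',np.degrees(a0).round(1),'f',s['force'].round(1),'t',round(float(s['time_s']),2))
    prev=p
    for i in range(1,n+1):
        a=a0-np.radians(da)*i/n;rr=r0+(r-r0)*i/n
        t=np.array([N[0]+rr*np.cos(a),N[1]+rr*np.sin(a),p[2]+(z-p[2])*i/n]);e=R.T@(t-prev)/10;prev=t
        print('%.2f,%.2f,%.2f,0,'%tuple(e),end=' ')
    print()
go(float(sys.argv[1]),float(sys.argv[2]),int(sys.argv[3]),float(sys.argv[4]))
E
python3 arc.py 127 12 5 27
```

```text
pos [543.1  37.6  22.7] r 121.4 ang -104.8 f [-0.2 -0.4 -0. ] t 23.77
-0.42,-0.01,-0.33,0, -0.43,-0.01,-0.31,0, -0.45,-0.01,-0.30,0, -0.47,-0.02,-0.28,0, -0.48,-0.02,-0.26,0,
```

Emit:
{"op": "carry_out", "data": {
  "commands": [-0.45, -0.1, -0.3, 0, -0.45, 0, -0.3, 0, -0.45, 0, -0.3, 0, -0.45, 0, -0.3, 0, -0.45, 0, -0.2, 0]
}}

```text
time_s: 24.18
ee_pos: [520.4, 44.4, 27.2]
ee_rot: [-0.578, 0.74, -0.27, 0.216]
force: [3.3, -1.5, -0.6]
opening: 0.4
```

```bash
python3 arc.py 127 12 5 27
```

```text
pos [520.4  44.4  27.2] r 122.9 ang -115.8 f [ 3.3 -1.5 -0.6] t 24.18
-0.48,0.05,-0.19,0, -0.49,0.04,-0.17,0, -0.51,0.04,-0.15,0, -0.51,0.03,-0.13,0, -0.52,0.03,-0.11,0,
```

Emit:
{"op": "carry_out", "data": {
  "commands": [-0.6, 0.05, -0.2, 0, -0.6, 0.05, -0.2, 0, -0.6, 0.05, -0.15, 0, -0.6, 0.05, -0.1, 0]
}}

```text
time_s: 24.52
ee_pos: [499.8, 55.2, 29.1]
ee_rot: [-0.579, 0.738, -0.267, 0.221]
force: [4.0, -1.7, 2.1]
opening: -0.0
```

```bash
python3 - <<'E'
from wr import *
c=cap('wrist','w30.png');np.savez('w30.npz',**{k:np.array(c[k]) for k in c})
E
python3 arc.py 127 12 5 27
```

```text
pos [498.5  56.2  29.1] r 124.3 ang -127.4 f [ 3.9 -0.7  2.2] t 24.57
-0.52,0.05,-0.06,0, -0.53,0.04,-0.04,0, -0.53,0.04,-0.02,0, -0.53,0.03,0.00,0, -0.53,0.03,0.03,0,
```

View pics/w30.png

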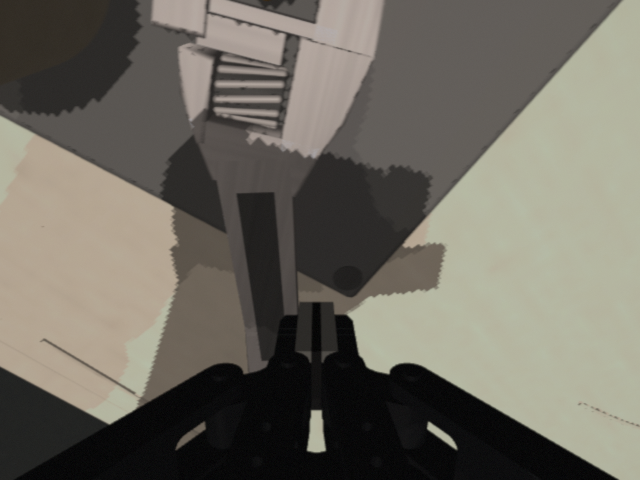

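Emit:
{"op": "carry_out", "data": {
  "commands": [-0.65, 0.15, -0.1, 0, -0.65, 0.1, -0.05, 0, -0.65, 0.1, 0, 0, -0.65, 0.05, 0, 0]
}}

```text
time_s: 24.9
ee_pos: [487.3, 67.0, 29.1]
ee_rot: [-0.58, 0.737, -0.261, 0.229]
force: [5.3, -1.9, 1.9]
opening: -0.1
```

```bash
python3 arc.py 127 12 5 27;python3 - <<'E'
from wr import *
print(pose()[1].round(3))
E
```

```text
pos [487.3  67.   29.1] r 123.6 ang -134.6 f [ 5.3 -1.9  1.9] t 24.9
-0.52,0.03,-0.02,0, -0.53,0.02,0.01,0, -0.53,0.02,0.03,0, -0.53,0.01,0.05,0, -0.53,0.01,0.07,0, 
[[ 0.759 -0.118  0.64 ]
 [-0.65  -0.191  0.736]
 [ 0.035 -0.974 -0.222]]
```

Emit:
{"op": "carry_out", "data": {
  "commands": [-0.7, 0.1, 0.05, 0, -0.7, 0.1, 0.05, 0, -0.7, 0.1, 0.05, 0, -0.7, 0.1, 0.1, 0]
}}

```text
time_s: 25.23
ee_pos: [478.8, 77.5, 28.9]
ee_rot: [-0.578, 0.737, -0.255, 0.242]
force: [6.6, -6.0, 8.4]
opening: 0.0
```

Emit:
{"op": "carry_out", "data": {
  "commands": [-0.7, 0.1, 0.1, 0, -0.7, 0.1, 0.1, 0, -0.7, 0.05, 0.1, 0]
}}

```text
time_s: 25.48
ee_pos: [474.2, 84.0, 29.2]
ee_rot: [-0.575, 0.737, -0.251, 0.252]
force: [6.3, -4.6, 5.5]
opening: 0.1
```

```bash
python3 - <<'E'
from wr import *
c=cap('wrist','w31.png');np.savez('w31.npz',**{k:np.array(c[k]) for k in c});print(pose()[1].round(3))
E
python3 arc.py 127 12 5 27
```

```text
[[ 0.748 -0.08   0.659]
 [-0.659 -0.212  0.722]
 [ 0.082 -0.974 -0.212]]
pos [473.4  85.3  29.1] r 122.3 ang -145.3 f [ 5.4 -4.   6.8] t 25.53
-0.52,-0.01,0.04,0, -0.52,-0.01,0.07,0, -0.52,-0.02,0.09,0, -0.52,-0.02,0.11,0, -0.52,-0.03,0.13,0,
```

View pics/w31.png

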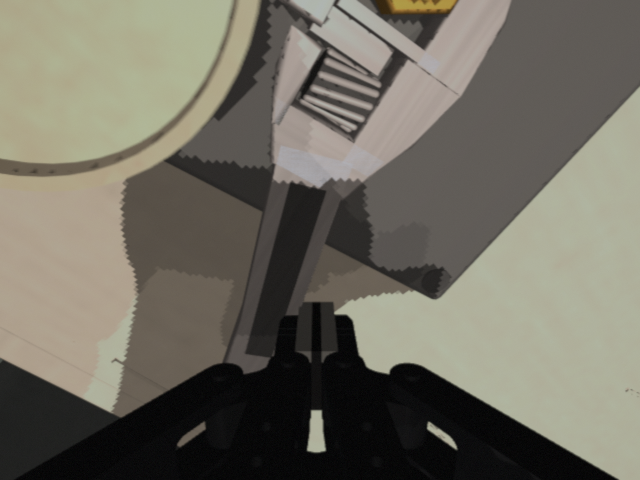

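```bash
python3 - <<'E'
from wr import *
c=dict(np.load('w31.npz'));handle(c,(230,200,345,300))
c=dict(np.load('w30.npz'));handle(c,(210,200,305,300))
E
```

```text
[(array([481.8, 124.8]), np.float64(33.29)), (array([498.5, 108.4]), np.float64(30.95))]
[(array([500.3, 101.2]), np.float64(51.98)), (array([517.5,  86.2]), np.float64(49.74))]
```

Emit:
{"op": "carry_out", "data": {
  "commands": [-0.7, 0, 0.1, 0, -0.7, 0, 0.1, 0, -0.7, 0, 0.1, 0]
}}

```text
time_s: 25.78
ee_pos: [467.5, 95.5, 29.4]
ee_rot: [-0.574, 0.736, -0.248, 0.26]
force: [8.0, -6.1, 3.0]
opening: -0.1
```

Emit:
{"op": "carry_out", "data": {
  "commands": [-0.7, 0, 0.15, 0, -0.7, 0, 0.15, 0]
}}

```text
time_s: 25.95
ee_pos: [464.1, 101.0, 29.4]
ee_rot: [-0.571, 0.736, -0.247, 0.266]
force: [7.7, -6.9, 4.4]
opening: 0.1
```

```bash
python3 - <<'E'
from wr import *
c=cap('wrist','w32.png');np.savez('w32.npz',**{k:np.array(c[k]) for k in c});print(pose()[1].round(3))
handle(c,(230,200,400,300))
c=cap('side','s32.png')
b=c['pixels'][...,::-1];cv2.imwrite('pics/s32z.png',cv2.resize(b[230:340,240:380],(760,597),interpolation=cv2.INTER_CUBIC))
E
python3 arc.py 127 12 5 27
```

```text
[[ 0.738 -0.059  0.672]
 [-0.666 -0.225  0.711]
 [ 0.109 -0.972 -0.206]]
[(array([474.2, 139.8]), np.float64(23.64)), (array([491.9, 121.5]), np.float64(20.45))]
pos [463.6 101.9  29.4] r 122.5 ang -154.3 f [ 6.  -4.8  5.3] t 26.05
-0.51,-0.03,0.12,0, -0.51,-0.04,0.14,0, -0.50,-0.04,0.16,0, -0.50,-0.05,0.19,0, -0.50,-0.05,0.21,0,
```

View pics/w32.png

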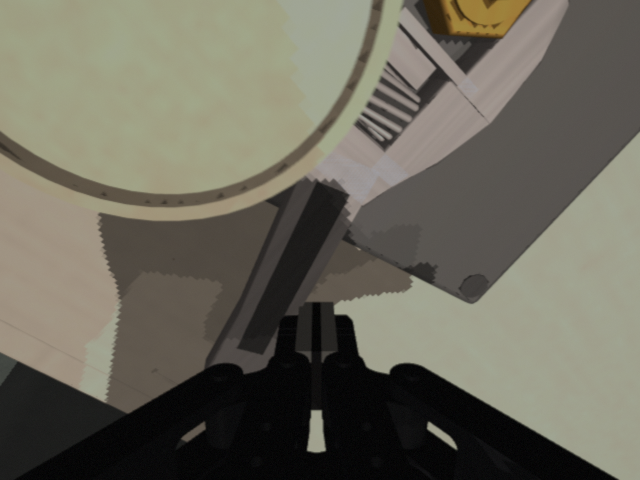

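View pics/s32z.png

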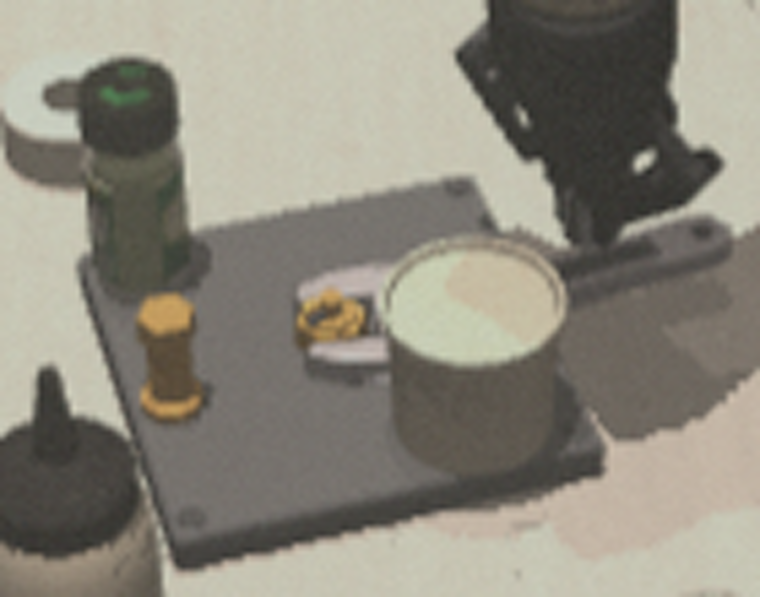

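Emit:
{"op": "carry_out", "data": {
  "commands": [-0.7, 0, 0.15, 0, -0.7, 0, 0.15, 0]
}}

```text
time_s: 26.22
ee_pos: [461.2, 106.2, 29.5]
ee_rot: [-0.569, 0.737, -0.245, 0.272]
force: [8.1, -6.7, 4.4]
opening: -0.3
```

Emit:
{"op": "carry_out", "data": {
  "commands": [-0.7, 0, 0.15, 0]
}}

```text
time_s: 26.3
ee_pos: [460.2, 108.4, 29.5]
ee_rot: [-0.567, 0.737, -0.244, 0.276]
force: [8.5, -5.9, 3.9]
opening: -0.0
```

```bash
python3 - <<'E'
from wr import *
c=cap('wrist','w33.png');np.savez('w33.npz',**{k:np.array(c[k]) for k in c});print(pose()[1].round(3))
handle(c,(230,215,400,300))
c=dict(np.load('w32.npz'));handle(c,(230,215,400,300))
c=cap('side','s33.png')
b=c['pixels'][...,::-1];cv2.imwrite('pics/s33z.png',cv2.resize(b[230:340,240:380],(760,597),interpolation=cv2.INTER_CUBIC))
E
python3 arc.py 127 12 5 27
```

```text
[[ 0.73  -0.047  0.682]
 [-0.672 -0.237  0.702]
 [ 0.129 -0.97  -0.205]]
[(array([468.6, 145.1]), np.float64(15.84)), (array([486. , 126.3]), np.float64(17.24))]
[(array([471.3, 138.6]), np.float64(23.68)), (array([488.7, 120.5]), np.float64(21.32))]
pos [459.7 109.4  29.5] r 123.1 ang -158.3 f [ 6.8 -4.9  5.4] t 26.4
-0.50,-0.05,0.16,0, -0.49,-0.05,0.18,0, -0.49,-0.06,0.20,0, -0.48,-0.06,0.22,0, -0.48,-0.06,0.24,0,
```

View pics/s33z.png

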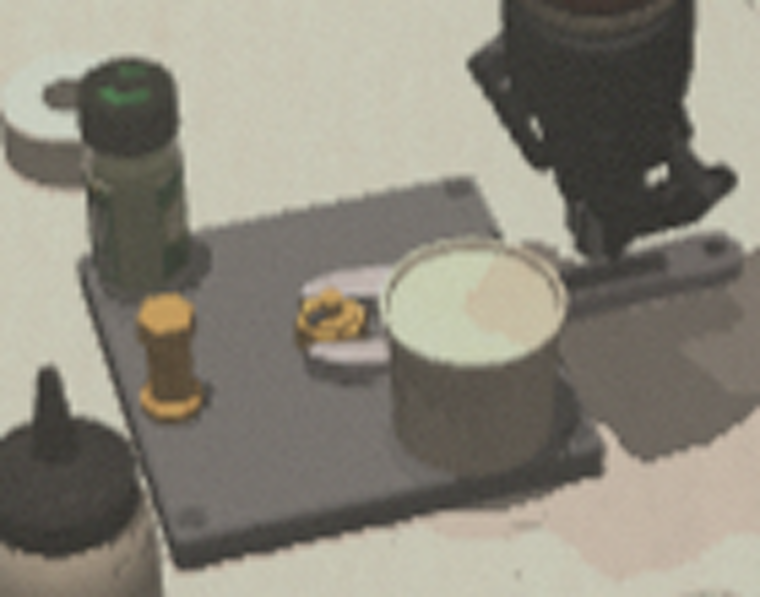

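Emit:
{"op": "carry_out", "data": {
  "commands": [0.8, 0, -0.1, 0, 0.8, -1.0, 0, 0, 0, -2.5, -1.0, 0, 0, -3.0, -1.5, 0, 0, -1.5, -1.0, 0, 0, 0, 0, 0]
}}

```text
time_s: 26.9
ee_pos: [438.7, 88.6, 116.3]
ee_rot: [-0.56, 0.743, -0.253, 0.267]
force: [0.8, 0.4, -0.5]
opening: 0.1
```

```bash
python3 - <<'E'
from wr import *
c=cap('wrist','w34.png');np.savez('w34.npz',**{k:np.array(c[k]) for k in c});print(pose()[1].round(3))
mv([480,80,120])
c=cap('top');b=c['pixels'][...,::-1];cv2.imwrite('pics/t34z.png',cv2.resize(b[165:275,215:325],(600,600),interpolation=cv2.INTER_CUBIC))
E
```

```text
[[ 0.731 -0.077  0.678]
 [-0.673 -0.246  0.697]
 [ 0.113 -0.966 -0.232]]
pos [438.7  88.9 115.1] xhead -42.7 d [41.3 -8.9  4.9] Y [-0.077 -0.246 -0.966] t 26.95 f [-0.6  0.3  0.3] op -0.0
total tool cm [ 3.67 -0.57  2.07] turn -0.0 per row [ 3.67 -0.57  2.07]
```

View pics/w34.png

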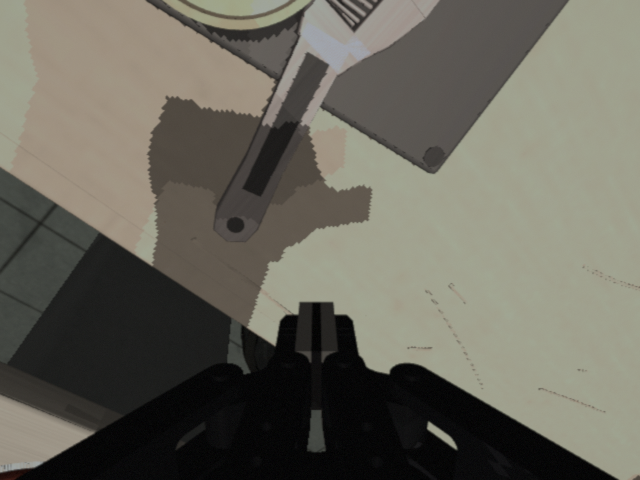

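View pics/t34z.png

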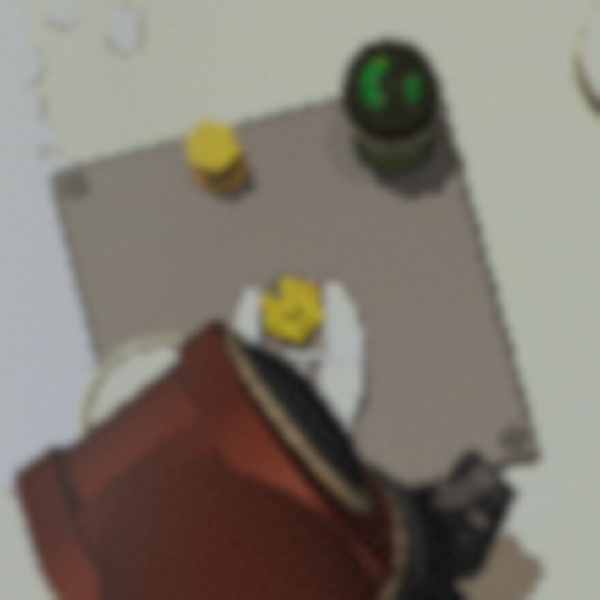

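Emit:
{"op": "carry_out", "data": {
  "commands": [1.5, -0.6, 2.2, 0, 1.5, -0.6, 2.2, 0, 1.0, -0.6, 2.0, 0, 0, 0, 0, 0]
}}

```text
time_s: 27.33
ee_pos: [508.5, 111.1, 114.6]
ee_rot: [-0.556, 0.747, -0.256, 0.259]
force: [1.5, 0.7, -0.6]
opening: 0.2
```

```bash
python3 - <<'E'
from wr import *
c=cap('wrist','w35.png');np.savez('w35.npz',**{k:np.array(c[k]) for k in c})
mv([480,80,120]); u,v=proj(c,[574,155,36]);print(u,v);u,v=int(u),int(v)
b=c['pixels'][...,::-1];v0=max(v-50,0);cv2.imwrite('pics/w35z.png',cv2.resize(b[v0:v0+100,u-50:u+50],(600,600),interpolation=cv2.INTER_CUBIC))
E
```

```text
pos [505.7 109.8 114. ] xhead -42.5 d [-25.7 -29.8   6. ] Y [-0.099 -0.253 -0.962] t 27.38 f [ 0.4  0.3 -1. ] op 0.0
total tool cm [ 0.18  0.43 -3.95] turn -0.0 per row [ 0.18  0.43 -3.95]
336.9099558544652 78.39805279296134
```

View pics/w35.png

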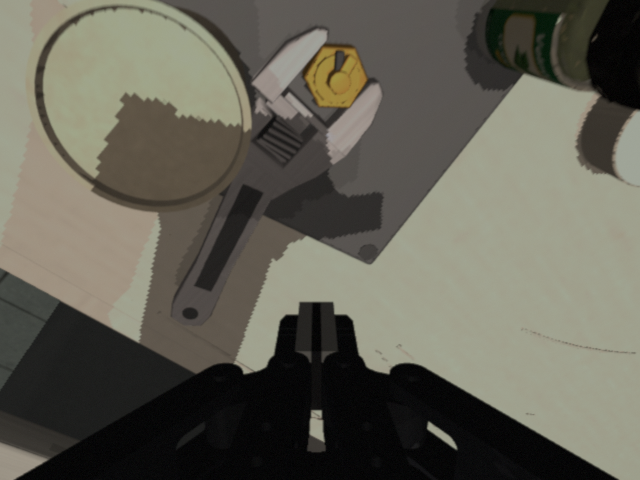

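View pics/w35z.png

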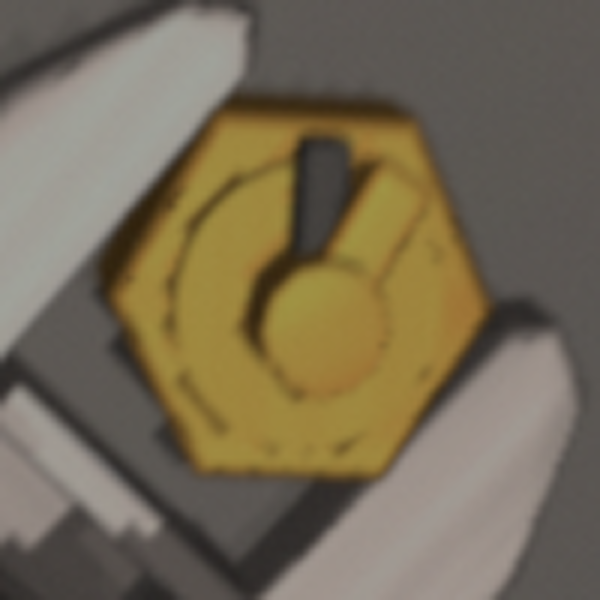

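```bash
python3 - <<'E'
from wr import *
c=dict(np.load('w35.npz'));u0,v0=336-50,28
f=lambda a,b,z:ray(c,u0+(a+.5)/6-.5,v0+(b+.5)/6-.5,z)[:2]
V=np.array([f(a,b,36) for a,b in [(225,110),(415,112),(492,310),(385,475),(200,472),(105,275)]])
ctr=V.mean(0);d=V-ctr;print(ctr,np.hypot(*d.T).round(1),(np.degrees(np.arctan2(d[:,1],d[:,0]))%60).round(1))
hd=lambda p,q:np.degrees(np.arctan2(*(p-q)[::-1])).round(1)
print('left jaw',hd(f(240,90,34),f(0,362,34)),'right jaw',hd(f(540,335,34),f(280,595,34)))
W=cloud(c);h=W[...,2]
print('nut UL flat',hd(V[0],V[5]),'LR flat',hd(V[2],V[3]))
t=f(325,140,42)-ctr;a=f(400,180,45)-ctr;print('tab',np.degrees(np.arctan2(t[1],t[0])),'arm',np.degrees(np.arctan2(a[1],a[0])))
L=f(60,290,34);q=f(400,480,34);y=np.array([-np.sin(np.radians(7)),np.cos(np.radians(7))]);print('gap',(L-q)@y)
handle(c,(180,190,265,310))
E
```

```text
[574.16978389 155.63789647] [14.7 15.3 15.1 15.5 15.5 15.8] [13.3 15.6 12.9 14.7 15.7 10.7]
left jaw 2.9 right jaw 2.1
nut UL flat 8.5 LR flat 15.0
tab 45.99930937631344 arm 17.474387641463064
gap 30.954373416864755
[(array([452.3, 139. ]), np.float64(19.86)), (array([469.2, 121.3]), np.float64(19.9))]
```

```bash
python3 - <<'E'
from wr import *
plan3([434,158,75],0,4)
E
```

```text
pos [505.7 109.8 114. ] d [-71.7  48.2 -39. ] q [-0.33  0.64 -0.07  1.81  0.3   0.91 -1.36]
-2.22,0.81,-0.12,-0.000, -2.22,0.81,-0.12,-0.000, -2.22,0.81,-0.12,-0.000, -2.22,0.81,-0.12,-0.000,
```

Emit:
{"op": "carry_out", "data": {
  "commands": [-2.2, 0.7, -0.1, 0, -2.2, 0.7, -0.1, 0, -2.2, 0.8, -0.1, 0, -2.0, 0.8, -0.1, 0, 0, 0, 0, 0]
}}

```text
time_s: 27.8
ee_pos: [427.6, 154.5, 69.6]
ee_rot: [-0.548, 0.752, -0.263, 0.255]
force: [0.4, 1.2, 0.4]
opening: -0.1
```

```bash
python3 - <<'E'
from wr import *
c=cap('wrist','w36.png');np.savez('w36.npz',**{k:np.array(c[k]) for k in c})
plan3([432,158,22],0,4)
E
```

```text
pos [429.5 153.2  70.2] d [  2.5   4.8 -48.2] q [-0.47  0.66 -0.06  1.97  0.3   0.77 -1.53]
-0.15,1.12,0.45,-0.000, -0.15,1.12,0.45,-0.000, -0.15,1.12,0.45,-0.000, -0.15,1.12,0.45,-0.000,
```

View pics/w36.png

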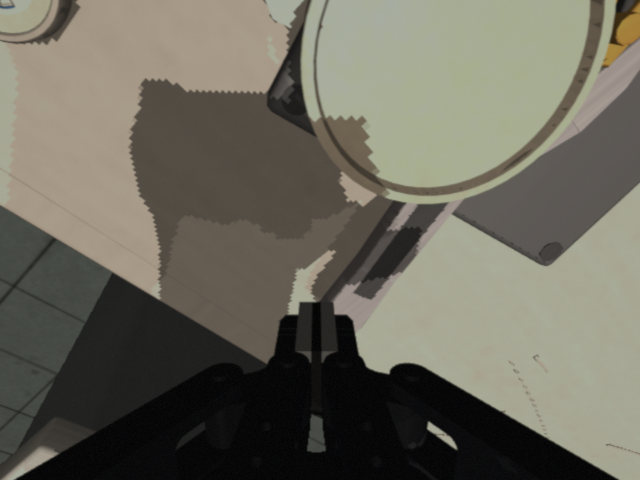

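Emit:
{"op": "carry_out", "data": {
  "commands": [-0.15, 1.1, 0.5, 0, -0.15, 1.1, 0.5, 0, -0.15, 1.1, 0.5, 0, -0.15, 1.1, 0.4, 0, 0, 0, 0, 0]
}}

```text
time_s: 28.27
ee_pos: [435.4, 155.8, 16.8]
ee_rot: [-0.547, 0.752, -0.264, 0.258]
force: [-0.5, 0.3, -0.8]
opening: -0.3
```

```bash
python3 - <<'E'
from wr import *
p=pose()[0]
print('dist edge',(p[:2]-[452.3,139])@np.array([-.34,.94]))
# push dir
plan3(p+np.array([.34*10,-.94*10,0]),0,1)
E
```

```text
dist edge 21.547958526183397
pos [435.4 155.8  16.8] d [ 3.4 -9.4  0. ] q [-0.48  0.76 -0.04  1.98  0.33  0.66 -1.56]
0.89,0.21,-0.41,-0.000,
```

Emit:
{"op": "carry_out", "data": {
  "commands": [0.6, 0.1, -0.25, 0, 0.6, 0.1, -0.25, 0, 0.5, 0.1, -0.2, 0]
}}

```text
time_s: 28.52
ee_pos: [442.2, 138.0, 15.8]
ee_rot: [-0.546, 0.752, -0.265, 0.257]
force: [-1.2, 0.9, -0.2]
opening: 0.2
```

Emit:
{"op": "carry_out", "data": {
  "commands": [0.5, 0.1, -0.2, 0, 0.5, 0.1, -0.2, 0]
}}

```text
time_s: 28.68
ee_pos: [447.0, 126.1, 16.5]
ee_rot: [-0.546, 0.752, -0.266, 0.257]
force: [-0.8, 0.0, -0.6]
opening: -0.1
```

```bash
python3 - <<'E'
from wr import *
p=pose()[0]
c=cap('wrist','w37.png');np.savez('w37.npz',**{k:np.array(c[k]) for k in c})
print('dist old edge',(p[:2]-[452.3,139])@np.array([-.34,.94]),pose()[1].round(3))
E
```

```text
dist old edge -10.33960940095897 [[ 0.725 -0.119  0.678]
 [-0.682 -0.265  0.682]
 [ 0.099 -0.957 -0.273]]
```

View pics/w37.png

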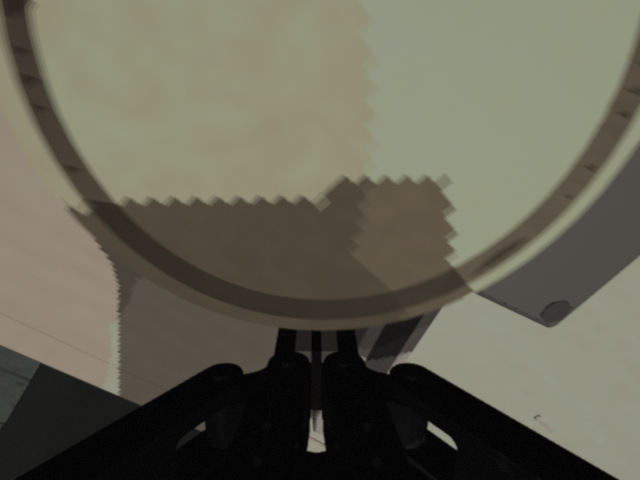

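Emit:
{"op": "carry_out", "data": {
  "commands": [-0.5, -0.3, -0.3, 0, 0, -1.5, -1.0, 0, 0, -2.5, -1.2, 0, 0, -2.5, -1.5, 0, 0.5, -1.5, -1.0, 0, 0, 0, 0, 0]
}}

```text
time_s: 29.23
ee_pos: [423.6, 110.0, 115.0]
ee_rot: [-0.545, 0.752, -0.265, 0.26]
force: [0.0, 0.0, 0.2]
opening: 0.1
```

```bash
python3 - <<'E'
from wr import *
c=cap('wrist','w38.png');np.savez('w38.npz',**{k:np.array(c[k]) for k in c})
plan3([500,85,125],0,4)
c=cap('side','s38.png')
b=c['pixels'][...,::-1];cv2.imwrite('pics/s38z.png',cv2.resize(b[230:340,240:380],(760,597),interpolation=cv2.INTER_CUBIC))
E
```

```text
pos [423.3 110.8 114. ] d [ 76.7 -25.8  11. ] q [-0.4   0.57 -0.06  2.    0.31  0.82 -1.46]
1.86,-0.32,0.79,-0.000, 1.86,-0.32,0.79,-0.000, 1.86,-0.32,0.79,-0.000, 1.86,-0.32,0.79,-0.000,
```

View pics/s38z.png

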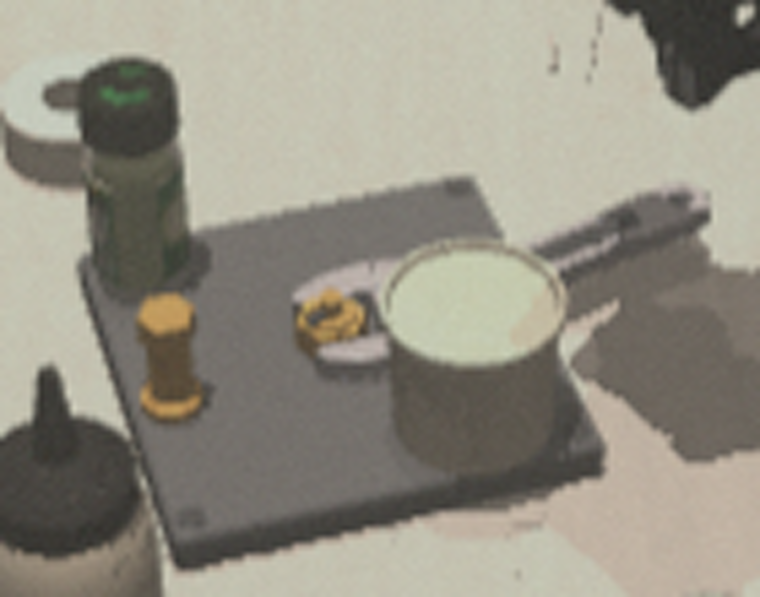

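```bash
python3 - <<'E'
from wr import *
plan3([515,30,30],0,5)
E
```

```text
pos [422.8 111.  112.7] d [ 92.2 -81.  -82.7] q [-0.4   0.57 -0.06  2.    0.31  0.82 -1.46]
2.27,1.80,0.60,-0.000, 2.27,1.80,0.60,-0.000, 2.27,1.80,0.60,-0.000, 2.27,1.80,0.60,-0.000, 2.27,1.80,0.60,-0.000,
```

Emit:
{"op": "carry_out", "data": {
  "commands": [2.3, 1.0, 0.4, 0, 2.4, 1.5, 0.4, 0, 2.4, 1.8, 0.3, 0, 2.4, 1.8, 0.2, 0, 2.0, 1.8, 0, 0, 0, 0, 0, 0]
}}

```text
time_s: 29.83
ee_pos: [508.5, 22.8, 37.4]
ee_rot: [-0.547, 0.753, -0.262, 0.254]
force: [0.3, -0.6, 0.1]
opening: 0.1
```

```bash
python3 - <<'E'
from wr import *
plan3([518,5,2],0,3)
E
```

```text
pos [508.5  22.8  37.4] d [  9.5 -17.8 -35.4] q [-0.21  0.75 -0.02  1.89  0.38  0.71 -1.3 ]
0.52,1.25,0.12,-0.000, 0.52,1.25,0.12,-0.000, 0.52,1.25,0.12,-0.000,
```

Emit:
{"op": "carry_out", "data": {
  "commands": [0.5, 1.1, 0.1, 0, 0.5, 1.1, 0.1, 0, 0.3, 1.0, 0.1, 0, 0, 0.4, 0, 0]
}}

```text
time_s: 30.17
ee_pos: [516.2, 8.3, 1.2]
ee_rot: [-0.547, 0.754, -0.262, 0.253]
force: [-5.8, 7.5, 56.3]
opening: -0.2
```

Emit:
{"op": "carry_out", "data": {
  "commands": [0, 0.25, 0, 0, 0, 0.2, 0, 0]
}}

```text
time_s: 30.33
ee_pos: [516.2, 8.4, 2.0]
ee_rot: [-0.546, 0.755, -0.261, 0.253]
force: [-0.8, 0.1, 12.2]
opening: 0.0
```

Emit:
{"op": "carry_out", "data": {
  "commands": [0.25, 0.3, -0.6, 0, 0.25, 0.3, -0.6, 0, 0.25, 0.3, -0.6, 0]
}}

```text
time_s: 30.58
ee_pos: [515.2, 2.7, 1.9]
ee_rot: [-0.556, 0.749, -0.254, 0.254]
force: [-0.5, 6.8, 13.5]
opening: -0.2
```

```bash
python3 - <<'E'
from wr import *
mv([518,5,2]);print(pose()[1].round(3))
E
```

```text
pos [515.2   2.7   1.9] xhead -41.8 d [2.8 2.3 0.1] Y [-0.099 -0.252 -0.963] t 30.58 f [-0.5  6.8 13.5] op -0.2
total tool cm [ 0.05 -0.1   0.35] turn -0.0 per row [ 0.05 -0.1   0.35]
[[ 0.742 -0.099  0.663]
 [-0.663 -0.252  0.705]
 [ 0.097 -0.963 -0.252]]
```

Emit:
{"op": "carry_out", "data": {
  "commands": [0.25, 0.5, -0.9, 0, 0.25, 0.5, -0.9, 0, 0.25, 0.5, -0.9, 0]
}}

```text
time_s: 30.83
ee_pos: [515.3, 2.4, 1.3]
ee_rot: [-0.577, 0.737, -0.241, 0.255]
force: [-1.9, 12.0, 23.4]
opening: 0.2
```

```bash
python3 - <<'E'
from wr import *
mv([518,5,2])
E
```

```text
pos [515.3   2.4   1.3] xhead -40.7 d [2.7 2.6 0.7] Y [-0.06  -0.218 -0.974] t 30.83 f [-1.9 12.  23.4] op 0.2
total tool cm [ 0.04 -0.14  0.35] turn -0.0 per row [ 0.04 -0.14  0.35]
```

Emit:
{"op": "carry_out", "data": {
  "commands": [0.6, 0.5, -0.8, 0, 0.6, 0.5, -0.8, 0, 0.6, 0.5, -0.8, 0, 0.6, 0.5, -0.8, 0, 0.6, 0.5, -0.8, 0, 0.6, 0.5, -0.8, 0]
}}

```text
time_s: 31.33
ee_pos: [516.3, 1.1, 0.6]
ee_rot: [-0.613, 0.718, -0.222, 0.242]
force: [-8.0, 16.3, 33.6]
opening: 0.2
```

```bash
python3 - <<'E'
from wr import *
mv([518,5,2])
E
```

```text
pos [516.3   1.1   0.6] xhead -38.1 d [1.7 3.9 1.4] Y [-0.023 -0.149 -0.989] t 31.33 f [-8.  16.3 33.6] op 0.2
total tool cm [-0.1  -0.2   0.39] turn -0.0 per row [-0.1  -0.2   0.39]
```

Tilt is falling well. Continuing with a bit less pressing.

Emit:
{"op": "carry_out", "data": {
  "commands": [0.6, 0.35, -0.8, 0, 0.6, 0.35, -0.8, 0, 0.6, 0.35, -0.8, 0, 0.6, 0.35, -0.8, 0, 0.6, 0.35, -0.8, 0, 0.6, 0.35, -0.8, 0, 0.6, 0.35, -0.8, 0, 0.6, 0.35, -0.8, 0]
}}

```text
time_s: 32.0
ee_pos: [527.2, -23.8, 0.3]
ee_rot: [-0.648, 0.699, -0.197, 0.231]
force: [-7.8, 15.2, 27.1]
opening: -0.1
```

```bash
python3 - <<'E'
from wr import *
mv([518,5,2])
E
```

```text
pos [ 5.272e+02 -2.380e+01  3.000e-01] xhead -35.2 d [-9.2 28.8  1.7] Y [ 0.025 -0.083 -0.996] t 32.0 f [-7.8 15.2 27.1] op -0.1
total tool cm [-2.4  -0.44  1.8 ] turn -0.0 per row [-2.4  -0.44  1.8 ]
```

Emit:
{"op": "carry_out", "data": {
  "commands": [0.9, 0.4, -0.4, 0, 0.9, 0.4, -0.4, 0, 0.9, 0.4, -0.4, 0, 0.9, 0.4, -0.4, 0, 0, -1.0, 0, 0, 0, -2.5, 0, 0]
}}

```text
time_s: 32.5
ee_pos: [524.5, -18.9, 33.9]
ee_rot: [-0.659, 0.696, -0.2, 0.204]
force: [0.6, -0.1, -0.7]
opening: -0.1
```

```bash
python3 - <<'E'
from wr import *
mv([518,5,2]);print(pose()[1].round(3))
# look pose: TCP at (480,120,110) with xhead ~ -35
plan3([505,95,120],0,5)
E
```

```text
pos [524.5 -18.9  33.9] xhead -33.2 d [ -6.5  23.9 -31.9] Y [-0.011 -0.052 -0.999] t 32.5 f [ 0.6 -0.1 -0.7] op -0.1
total tool cm [-1.91  3.07  1.8 ] turn -0.0 per row [-1.91  3.07  1.8 ]
[[ 0.837 -0.011  0.547]
 [-0.547 -0.052  0.835]
 [ 0.02  -0.999 -0.05 ]]
pos [524.5 -18.9  33.9] d [-19.5 113.9  86.1] q [ 0.12  0.72 -0.23  1.96  0.42  0.53 -1.01]
-1.54,-1.83,1.60,-0.000, -1.54,-1.83,1.60,-0.000, -1.54,-1.83,1.60,-0.000, -1.54,-1.83,1.60,-0.000, -1.54,-1.83,1.60,-0.000,
```

```bash
python3 - <<'E'
from wr import *
plan3([548,85,110],47,8)
E
```

```text
pos [524.5 -18.9  33.9] d [ 23.5 103.9  76.1] q [ 0.12  0.72 -0.23  1.96  0.42  0.53 -1.01]
-0.45,-1.02,1.20,-0.103, -0.32,-1.02,1.24,-0.103, -0.18,-1.02,1.27,-0.103, -0.05,-1.02,1.28,-0.103, 0.09,-1.01,1.28,-0.103, 0.23,-1.01,1.27,-0.103, 0.36,-1.01,1.24,-0.103, 0.49,-1.00,1.20,-0.103,
```

Emit:
{"op": "carry_out", "data": {
  "commands": [-0.4, -1.5, 1.2, -0.1, -0.3, -1.5, 1.2, -0.1, -0.2, -1.2, 1.3, -0.1, 0, -1.0, 1.3, -0.1, 0.1, -1.0, 1.3, -0.1, 0.2, -1.0, 1.2, -0.1, 0.4, -0.8, 1.2, -0.1, 0.5, -0.5, 1.0, -0.1, 0, 0, 0, 0]
}}

```text
time_s: 33.25
ee_pos: [547.8, 94.7, 118.6]
ee_rot: [-0.684, 0.717, 0.089, -0.101]
force: [0.0, 0.9, 0.1]
opening: -0.0
```

```bash
python3 - <<'E'
from wr import *
c=cap('wrist','w40.png');np.savez('w40.npz',**{k:np.array(c[k]) for k in c})
mv([548,85,110]);print(pose()[1].round(3))
u,v=proj(c,[574,155,36]);print(u,v)
E
```

```text
pos [547.   93.2 118. ] xhead 15.2 d [ 1.  -8.2 -8. ] Y [-0.011 -0.05  -0.999] t 33.3 f [-0.4 -0.4 -0.4] op -0.0
total tool cm [-0.1   0.84 -0.78] turn -0.0 per row [-0.1   0.84 -0.78]
[[ 0.965 -0.011 -0.263]
 [ 0.262 -0.05   0.964]
 [-0.024 -0.999 -0.046]]
395.57326261301625 159.28675714206358
```

View pics/w40.png

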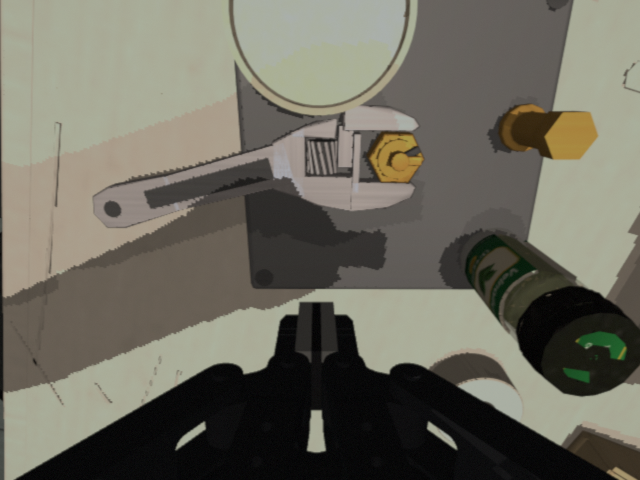

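```bash
python3 - <<'E'
from wr import *
c=dict(np.load('w40.npz'));b=c['pixels'][...,::-1]
cv2.imwrite('pics/w40z.png',cv2.resize(b[95:220,275:440],(792,600),interpolation=cv2.INTER_CUBIC))
E
```

```text
(no output)
```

View pics/w40z.png

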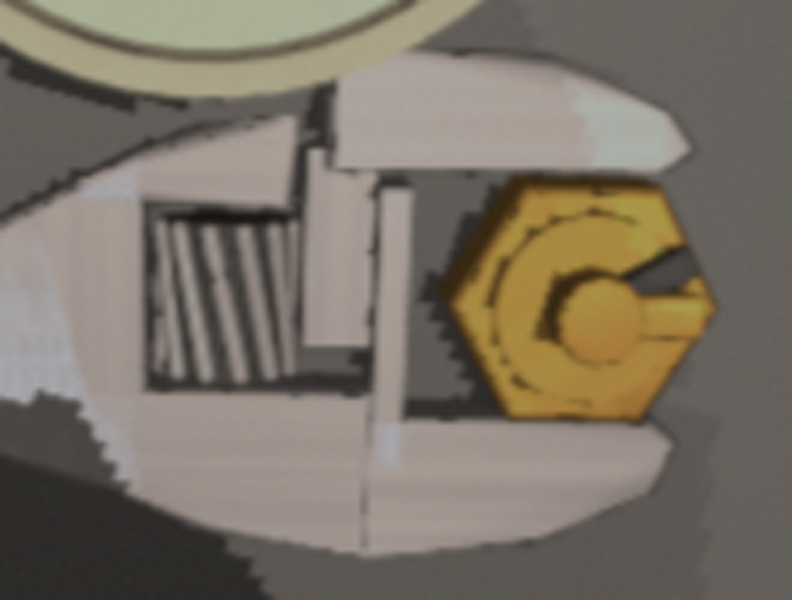

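```bash
python3 - <<'E'
from wr import *
c=dict(np.load('w40.npz'))
f=lambda a,b,z:ray(c,275+(a+.5)/4.8-.5,95+(b+.5)/4.8-.5,z)
w=f(225,298,37);print('worm',w)
a=f(640,421,34)-f(420,418,34);print('fixed head',np.degrees(np.arctan2(a[1],a[0])))
a=f(650,172,34)-f(345,167,34);print('mov head',np.degrees(np.arctan2(a[1],a[0])))
V=np.array([f(a,b,36)[:2] for a,b in [(523,180),(660,186),(717,306),(645,419),(510,418),(443,293)]]);ctr=V.mean(0);d=V-ctr
print(ctr,np.hypot(*d.T).round(1),((np.degrees(np.arctan2(d[:,1],d[:,0])))%60).round(1))
y=np.array([-np.sin(np.radians(14)),np.cos(np.radians(14))])
print('gap',(f(500,168,34)-f(500,420,34))[:2]@y,'flats',(f(590,183,36)-f(580,419,36))[:2]@y)
print(w)
plan3([w[0]-4,w[1]-1,46],0,4)
E
```

```text
worm [534.09554297 145.4412001   37.        ]
fixed head 14.951801469712981
mov head 14.669465351214278
[573.92138042 155.97735334] [15.6 15.1 15.4 15.9 15.5 16.1] [15.  14.6 14.  16.8 16.2 12. ]
gap 28.827206761334246 flats 26.818131379339356
[534.09554297 145.4412001   37.        ]
pos [547.   93.2 118. ] d [-16.9  51.3 -72. ] q [ 0.11  0.67 -0.55  1.8   0.52  0.84 -0.44]
-0.03,1.74,1.43,-0.000, -0.03,1.74,1.43,-0.000, -0.03,1.74,1.43,-0.000, -0.03,1.74,1.43,-0.000,
```

Emit:
{"op": "carry_out", "data": {
  "commands": [0, 1.6, 1.5, 0, -0.1, 1.7, 1.4, 0, -0.1, 1.7, 1.3, 0, 0, 1.4, 1.0, 0, 0, 0, 0, 0]
}}

```text
time_s: 33.72
ee_pos: [528.9, 134.9, 46.6]
ee_rot: [-0.682, 0.721, 0.079, -0.094]
force: [-1.0, 0.2, -0.5]
opening: -0.2
```

```bash
python3 - <<'E'
from wr import *
c=cap('wrist','w41.png');np.savez('w41.npz',**{k:np.array(c[k]) for k in c})
plan3([529,144,40],0,2)
E
```

```text
pos [529.6 133.7  47.6] d [-0.6 10.3 -7.6] q [-0.02  0.76 -0.47  1.87  0.59  0.69 -0.62]
0.11,0.35,0.52,-0.000, 0.11,0.35,0.52,-0.000,
```

View pics/w41.png

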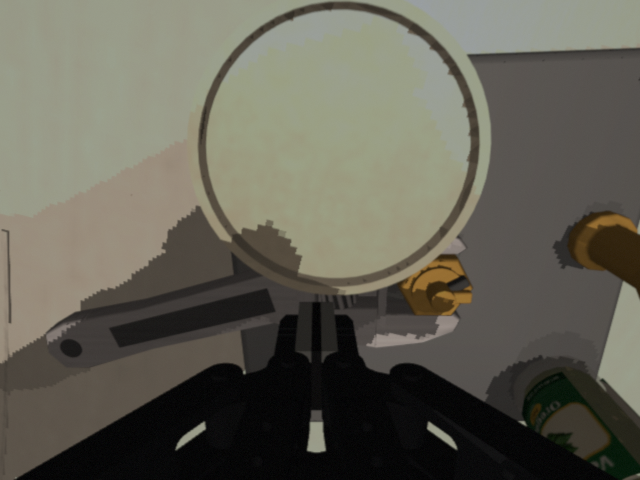

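Emit:
{"op": "carry_out", "data": {
  "commands": [0.1, 0.3, 0.6, 0, 0.1, 0.2, 0.5, 0, 0, 0.1, 0, 0]
}}

```text
time_s: 34.02
ee_pos: [529.9, 142.2, 41.4]
ee_rot: [-0.681, 0.722, 0.077, -0.091]
force: [0.2, 0.2, -0.2]
opening: 0.3
```

Emit:
{"op": "carry_out", "data": {
  "commands": [0, 0.1, 0, 0]
}}

```text
time_s: 34.1
ee_pos: [530.4, 141.8, 40.8]
ee_rot: [-0.681, 0.723, 0.077, -0.09]
force: [-1.7, 0.6, 0.0]
opening: 0.1
```

Emit:
{"op": "carry_out", "data": {
  "commands": [-0.1, 0.15, 0.2, 0, 0, 0.1, 0.1, 0]
}}

```text
time_s: 34.27
ee_pos: [529.7, 143.5, 38.9]
ee_rot: [-0.681, 0.723, 0.077, -0.089]
force: [-0.8, -0.1, 0.6]
opening: 0.0
```

Emit:
{"op": "carry_out", "data": {
  "commands": [0, 0.12, 0, 0]
}}

```text
time_s: 34.35
ee_pos: [529.9, 143.6, 38.2]
ee_rot: [-0.681, 0.723, 0.077, -0.088]
force: [-2.2, -0.9, 8.2]
opening: -0.0
```

Contact. Drag along tool +x.

Emit:
{"op": "carry_out", "data": {
  "commands": [0.4, 0.08, 0, 0, 0.4, 0.08, 0, 0]
}}

```text
time_s: 34.52
ee_pos: [534.7, 144.9, 38.1]
ee_rot: [-0.68, 0.724, 0.076, -0.09]
force: [-3.7, -0.2, 9.0]
opening: 0.0
```

Emit:
{"op": "carry_out", "data": {
  "commands": [0.4, 0.08, 0, 0, 0.4, 0.08, 0, 0]
}}

```text
time_s: 34.68
ee_pos: [538.4, 145.9, 38.0]
ee_rot: [-0.679, 0.725, 0.073, -0.093]
force: [-6.9, -1.2, 10.2]
opening: -0.1
```

Emit:
{"op": "carry_out", "data": {
  "commands": [0.4, 0.1, 0, 0, 0.4, 0.1, 0, 0]
}}

```text
time_s: 34.85
ee_pos: [539.3, 146.2, 37.8]
ee_rot: [-0.676, 0.727, 0.068, -0.098]
force: [-7.7, -2.0, 13.7]
opening: -0.0
```

Emit:
{"op": "carry_out", "data": {
  "commands": [0.4, 0.1, 0, 0, 0.4, 0.1, 0, 0]
}}

```text
time_s: 35.02
ee_pos: [539.4, 146.2, 37.8]
ee_rot: [-0.674, 0.729, 0.062, -0.104]
force: [-7.0, -1.4, 12.6]
opening: 0.1
```

Emit:
{"op": "carry_out", "data": {
  "commands": [0, -1.0, 0, 0, 0, -1.8, -0.8, 0, 0, -2.2, -1.5, 0, 0, -2.0, -1.7, 0, 0, -1.0, -1.2, 0, 0, 0, 0, 0]
}}

```text
time_s: 35.52
ee_pos: [553.9, 101.5, 124.2]
ee_rot: [-0.673, 0.729, 0.062, -0.107]
force: [0.3, 0.4, -0.5]
opening: -0.2
```

```bash
python3 - <<'E'
from wr import *
c=cap('wrist','w42.png');np.savez('w42.npz',**{k:np.array(c[k]) for k in c})
mv([548,85,110]);u,v=proj(c,[565,153,36]);print(u,v);u,v=int(u),int(v)
u0=max(u-100,0);v0=max(v-62,0);print(u0,v0)
b=c['pixels'][...,::-1];cv2.imwrite('pics/w42z.png',cv2.resize(b[v0:v0+125,u0:u0+165],(792,600),interpolation=cv2.INTER_CUBIC))
E
```

```text
pos [553.2 102.8 123.4] xhead 13.6 d [ -5.2 -17.8 -13.4] Y [-0.054 -0.085 -0.995] t 35.57 f [ 0.7 -0.1  0.1] op -0.1
total tool cm [-0.82  1.51 -1.51] turn -0.0 per row [-0.82  1.51 -1.51]
369.3904610734478 160.86163096058354
269 98
```

View pics/w42z.png

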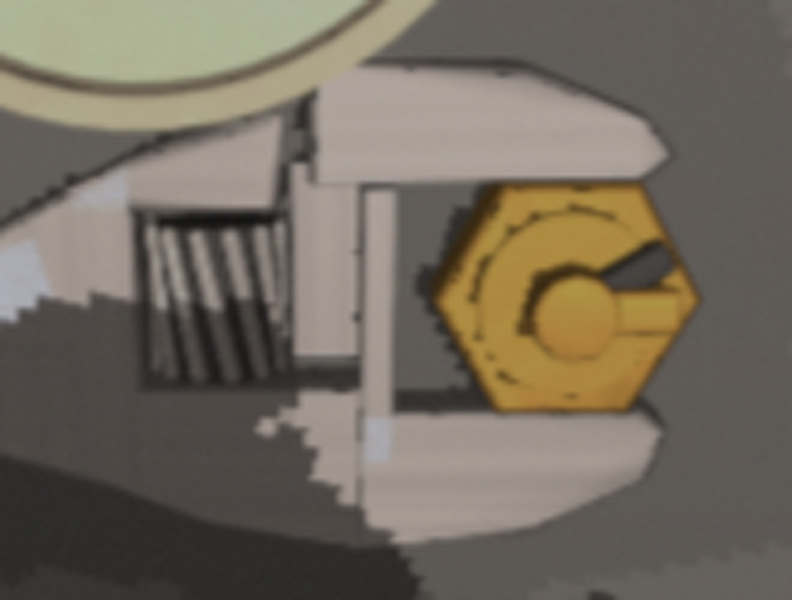

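```bash
python3 - <<'E'
from wr import *
c=dict(np.load('w42.npz'))
f=lambda a,b,z:ray(c,269+(a+.5)/4.8-.5,98+(b+.5)/4.8-.5,z)
V=np.array([f(a,b,36)[:2] for a,b in [(500,182),(641,184),(701,298),(630,411),(497,411),(436,297)]]);ctr=V.mean(0);d=V-ctr
an=(np.degrees(np.arctan2(d[:,1],d[:,0])))%60;print(ctr,np.hypot(*d.T).round(1),an.round(1),an.mean())
a=f(630,412,34)-f(400,412,34);print('fixed head',np.degrees(np.arctan2(a[1],a[0])))
a=f(640,180,34)-f(325,184,34);print('mov head',np.degrees(np.arctan2(a[1],a[0])))
y=np.array([-np.sin(np.radians(13.5)),np.cos(np.radians(13.5))])
print('gap',(f(420,183,34)-f(420,410,34))[:2]@y,'flats',(f(570,183,36)-f(565,411,36))[:2]@y)
t=f(665,253,42)[:2]-ctr;print('tab',np.degrees(np.arctan2(t[1],t[0])),np.hypot(*t)); 
ar=np.array([f(680,292,47)[:2],f(680,330,47)[:2]])-ctr;print('arm edges',ar,np.degrees(np.arctan2(ar[:,1],ar[:,0])))
handle(c,(60,100,260,230))
# tab lower edge distance to arm upper edge, board frame 15.9
u=np.array([np.cos(np.radians(15.9)),np.sin(np.radians(15.9))]);v=np.array([-u[1],u[0]])
for q in [(608,283),(667,285),(672,262),(640,245)]:
    w=f(*q,42)[:2]-ctr;print(q,w@u,w@v)
E
```

```text
[574.20025658 155.93015193] [15.7 15.1 15.4 15.6 15.4 15.2] [16.4 14.  14.7 15.8 14.7 13.5] 14.872541996081504
fixed head 14.617018141392254
mov head 14.83360627072744
gap 26.705609147645788 flats 26.44329537572896
tab 46.24187121053996 11.76288440161304
arm edges [[10.15036305  5.44783553]
 [11.49985118  1.45979258]] [28.22304995  7.23444104]
[(array([438.9, 101. ]), np.float64(35.72)), (array([487.9, 113.9]), np.float64(39.71))]
(608, 283) 3.9491600266503233 2.7735210140403823
(667, 285) 10.538121421196465 2.3694055034717714
(672, 262) 10.973126503348928 4.921648059736018
(640, 245) 7.346868630510167 6.906401323705909
```

```bash
python3 - <<'E'
from wr import *
plan3([495,82,50],0,4)
E
```

```text
pos [553.2 102.8 123.4] d [-58.2 -20.8 -73.4] q [ 0.07  0.69 -0.54  1.73  0.5   0.94 -0.46]
-1.40,1.95,-0.03,-0.000, -1.40,1.95,-0.03,-0.000, -1.40,1.95,-0.03,-0.000, -1.40,1.95,-0.03,-0.000,
```

Emit:
{"op": "carry_out", "data": {
  "commands": [-1.4, 1.5, -0.1, 0, -1.4, 1.9, -0.1, 0, -1.4, 1.9, -0.1, 0, -1.3, 1.8, -0.1, 0, 0, 0, 0, 0]
}}

```text
time_s: 35.98
ee_pos: [493.3, 84.2, 52.5]
ee_rot: [-0.676, 0.727, 0.063, -0.108]
force: [-1.0, -0.9, -0.9]
opening: -0.7
```

```bash
python3 - <<'E'
from wr import *
c=cap('wrist','w43.png');np.savez('w43.npz',**{k:np.array(c[k]) for k in c})
plan3([494,84,26],0,3)
E
```

```text
pos [495.8  85.6  53.8] d [ -1.8  -1.6 -27.8] q [ 0.05  0.72 -0.47  1.96  0.59  0.69 -0.57]
-0.01,0.93,0.02,-0.000, -0.01,0.93,0.02,-0.000, -0.01,0.93,0.02,-0.000,
```

View pics/w43.png

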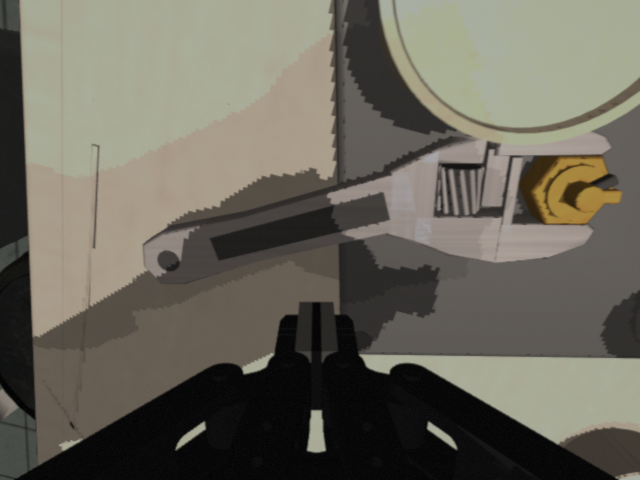

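Emit:
{"op": "carry_out", "data": {
  "commands": [0, 0.9, 0, 0, 0, 0.9, 0, 0, 0, 0.7, 0, 0, 0, 0, 0, 0]
}}

```text
time_s: 36.37
ee_pos: [498.8, 87.7, 28.0]
ee_rot: [-0.678, 0.725, 0.068, -0.105]
force: [0.3, 0.3, -0.7]
opening: 0.2
```

```bash
python3 - <<'E'
from wr import *
c=dict(np.load('w43.npz'));p=pose()[0]
q=ray(c,340,243,34)[:2];print('right edge pt',q, 'dist',(p[:2]-q)@np.array([.495,-.869]))
mv(p)
E
```

```text
right edge pt [494.99060498 110.86407734] dist 21.996582108477405
pos [498.8  87.7  28. ] xhead 14.0 d [0. 0. 0.] Y [-0.044 -0.072 -0.996] t 36.37 f [ 0.3  0.3 -0.7] op 0.2
total tool cm [0. 0. 0.] turn -0.0 per row [0. 0. 0.]
```

Emit:
{"op": "carry_out", "data": {
  "commands": [-0.1, 0, 0.5, 0, -0.1, 0, 0.4, 0, 0, 0, 0, 0]
}}

```text
time_s: 36.62
ee_pos: [495.9, 97.7, 27.5]
ee_rot: [-0.678, 0.724, 0.069, -0.104]
force: [0.5, -0.2, 0.4]
opening: 0.1
```

Emit:
{"op": "carry_out", "data": {
  "commands": [-0.05, 0, 0.25, 0, -0.05, 0, 0.2, 0]
}}

```text
time_s: 36.78
ee_pos: [494.9, 100.0, 27.7]
ee_rot: [-0.677, 0.726, 0.069, -0.103]
force: [2.7, -4.9, -1.6]
opening: -0.0
```

Emit:
{"op": "carry_out", "data": {
  "commands": [-0.05, 0, 0.25, 0, -0.05, 0, 0.25, 0]
}}

```text
time_s: 36.95
ee_pos: [494.5, 100.4, 27.8]
ee_rot: [-0.674, 0.728, 0.068, -0.102]
force: [3.2, -4.1, -1.1]
opening: 0.2
```

Emit:
{"op": "carry_out", "data": {
  "commands": [-0.05, 0, 0.25, 0, -0.05, 0, 0.25, 0]
}}

```text
time_s: 37.12
ee_pos: [494.5, 100.3, 27.8]
ee_rot: [-0.672, 0.731, 0.068, -0.1]
force: [1.9, -5.3, -0.8]
opening: -0.4
```

Emit:
{"op": "carry_out", "data": {
  "commands": [0.1, 0, -0.6, 0, 0, 0, -0.6, 0, 0, -1.5, -0.5, 0, 0.8, -2.5, 0, 0, 1.5, -2.5, 0, 0, 1.5, -2.0, 0.3, 0, 1.0, -1.0, 0.5, 0, 0, 0, 0, 0]
}}

```text
time_s: 37.78
ee_pos: [546.3, 112.9, 124.3]
ee_rot: [-0.675, 0.728, 0.066, -0.101]
force: [0.2, 0.6, 0.2]
opening: -0.2
```

```bash
python3 - <<'E'
from wr import *
c=cap('wrist','w44.png');np.savez('w44.npz',**{k:np.array(c[k]) for k in c})
mv([548,85,110]);u,v=proj(c,[565,153,36]);print(u,v);u,v=int(u),int(v)
u0=max(u-100,0);v0=max(v-62,0);print(u0,v0)
b=c['pixels'][...,::-1];cv2.imwrite('pics/w44z.png',cv2.resize(b[v0:v0+125,u0:u0+165],(792,600),interpolation=cv2.INTER_CUBIC))
c=cap('side','s44.png')
b=c['pixels'][...,::-1];cv2.imwrite('pics/s44z.png',cv2.resize(b[230:340,240:380],(760,597),interpolation=cv2.INTER_CUBIC))
E
```

```text
pos [544.9 111.6 123.3] xhead 13.4 d [  3.1 -26.6 -13.3] Y [-0.044 -0.082 -0.996] t 37.83 f [ 0.1  0.2 -0.1] op -0.2
total tool cm [-0.24  1.53 -2.56] turn -0.0 per row [-0.24  1.53 -2.56]
374.4379258871321 183.5309687627645
274 121
```

View pics/w44z.png

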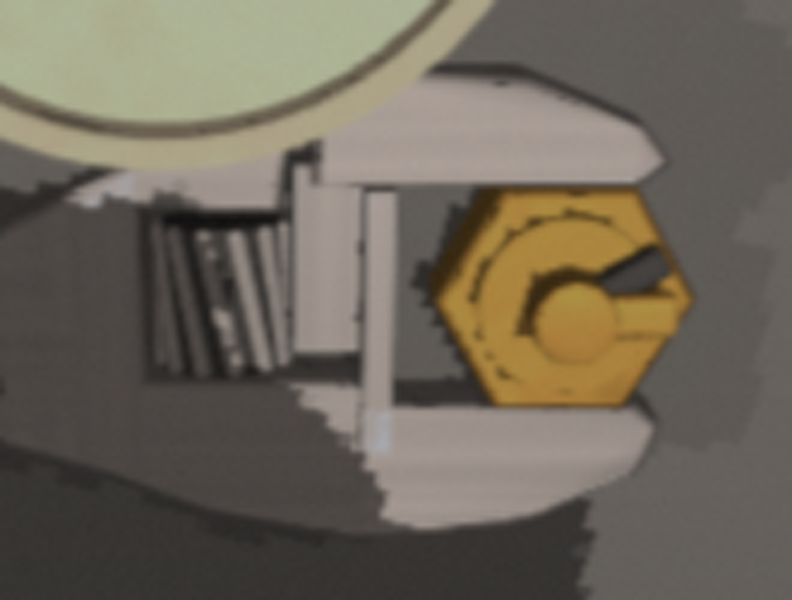

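View pics/s44z.png

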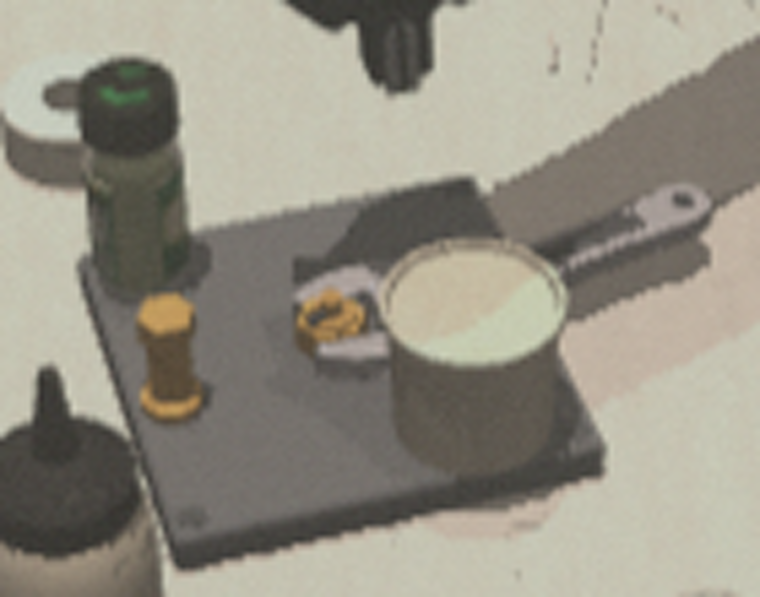

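```bash
python3 - <<'E'
from wr import *
a=cv2.imread('pics/side0.png');b=cv2.imread('pics/s44.png')
for n,(u0,u1,v0,v1) in dict(cup=(308,346,272,318),jar=(252,276,238,288),bottle=(234,274,296,388),roll=(238,258,236,266)).items():
    A=a[v0:v1,u0:u1].astype(np.float32).mean(2);B=b[v0:v1,u0:u1].astype(np.float32).mean(2)
    ga=cv2.Laplacian(A,cv2.CV_32F);gb=cv2.Laplacian(B,cv2.CV_32F)
    print(n,cv2.phaseCorrelate(A,B,cv2.createHanningWindow(A.shape[::-1],cv2.CV_32F)))
c=dict(np.load('w44.npz'))
f=lambda a,b,z:ray(c,274+(a+.5)/4.8-.5,121+(b+.5)/4.8-.5,z)
y=np.array([-np.sin(np.radians(14.7)),np.cos(np.radians(14.7))]);x=np.array([y[1],-y[0]])
print('gap',(f(420,185,34)-f(420,406,34))[:2]@y,'flats',(f(570,187,36)-f(565,406,36))[:2]@y)
ctr=np.array([574.1,155.7]);print('throat',(f(396,300,34)[:2]-ctr)@x,'tips',(f(665,160,34)[:2]-ctr)@x,(f(655,425,34)[:2]-ctr)@x)
V=np.array([f(a,b,36)[:2] for a,b in [(488,187),(638,188),(693,298),(622,406),(495,406),(434,298)]]);d=V-V.mean(0)
an=(np.degrees(np.arctan2(d[:,1],d[:,0])))%60;print(V.mean(0),an.round(1),an.mean())
E
```

```text
cup ((0.19651745756515737, 0.1438752665078269), 0.9179302394390106)
jar ((0.1695393044881044, 0.09204140887806034), 0.8974359917640686)
bottle ((0.007304236412085885, 0.0385974534642628), 0.9064092425008615)
roll ((-0.03736773604507171, -0.14167764992046727), 1.0495027891794841)
gap 27.185816276816233 flats 26.59120918843164
throat -19.924503919593906 tips 11.133233041829147 12.151865544266265
[573.78358821 155.65538387] [19.1 12.6 14.6 15.6 15.6 14. ] 15.254662604670067
```

```bash
python3 -c "
from bench import order,robot
print(robot.observe()['time_s'],robot.observe()['force']);print(order.sign_off())"
```

```text
37.8833 [-0.00957798  0.37465302  0.31060274]
the job is handed in; nothing more can be done
None
```

The nut is against its stop, and the closed wrench is lying flat on it. I handed the job in at 37.9 s with the arm clear of everything.

**What I did**
- I laid the wrench flat on the board with its jaws round the nut and rolled the worm until it stalled (8 N of drag, no travel, jaw gap about 26.9 mm). Partway through I nudged the handle to line the jaws up with the nut, and that nudge did not turn the nut.
- I then pushed the handle clockwise, and the nut turned about 38° until its tab met the stop arm.

**What went wrong on the way**
- The push carried on too hard at the stop. The wrench turned about 10° past the nut and the jaw opened to about 29–31 mm.
- I nudged the handle back into line without turning the nut noticeably and rolled the worm to a stall again. That final re-closing therefore came after the nut had been turned.
- The tool drifted into a tilt of about 16°. I straightened it by dragging the closed fingertips along the bare tabletop, with one contact spike of about 56 N.

**Last checks**
- A final push of about 5 N (about 0.5 Nm) on the handle moved nothing, so the nut is at its stop.
- The jaw gap measured about 27 mm, against 26.6 mm measured across the nut's flats, so the jaw is snug.
- In the side view the cup, jar, bottle and label roll had shifted less than 0.2 pixel.

**What is less than ideal**
- The nut sits about 3–4 mm nearer the jaw tips than the ideal mouth point. I left it there because the flats are still fully between the jaws.
- My readings of the nut's angle scatter by 1–2°.

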